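Rack off the hook, load it, start the warmer

ROBOT

A 6-joint arm with a two-finger parallel gripper is mounted at the origin on a cart in front of the work surface, level with it; the furniture and walls round the work are solid. World frame = base frame: x ahead of the robot, y to its left, z up, the work surface at z = 0. Lengths are in m, angles in rad, forces in N, time in s.
With the tool pointing down it reaches from about 0.35 to 0.725 m from the base axis. Payload 4.3 kg.
Tool frame: the origin (TCP) lies on the mounting face of the last link; the fingertips stand 173 mm ahead of it and the grasp point (between the pads) lies 155 mm ahead of it; y points along the fingers, z is the direction in which the jaws open and shut, and the axes are right-handed (so a half turn about y gives the same grasp; the last joint's range is limited). The gripper opens to 85 mm and grips with 20 to 120 N. Pads are 22 mm wide; open, the fingers measure 114 mm over their backs; the gripper's body (76 mm by 85 mm) begins 54 mm behind the grasp point. The pads swing forward as they close: fully open they stand 13 mm farther back than shut.
Start: joints at [-0.11, 0.377, 0.081, 1.274, 0, 1.46], TCP at [0.575, 0, 0.405] pointing down, gripper open.
Joint ranges: [-2.72, 2.72], [-0.84, 1.66], [-1.02, 1.22], [-1.77, 2.12], [-1.37, 1.28], [-3.14, 3.14]. Speed limits (rad/s): [2.57, 2.57, 3.14, 3.14, 3.14, 3.14].

INTERFACE

Orientations are given as a unit quaternion [w, x, y, z].
In Python, from bench import manip, imaging gives the robot as it stands. The module is installed in compiled form; this text tells all that it offers.
- The arm moves only by the tool servo_tool, never from a script. Its argument "targets" is a list of rows, each a list of 7 numbers: the turn, a rotation vector about the tool's x, y, z in degrees, then the shift along the tool's x, y, z in mm, then the closure in counts, from 0 (fully open) to 255 (shut). In form: [[rx, ry, rz, tx, ty, tz, jaw], ...]. A call has 1 to 5 rows; each row shifts and turns the commanded pose from where the row before left it, along the tool's axes as they then stand; what a row does not reach is not made up. A row lasts 1/8 s, in which the tool goes at most 62.5 mm and 10.7 degrees, less where a joint would pass 70% of its speed; a pose out of reach is approached as far as the arm can. A call with a gripper value outside its range is refused whole. The fingers move at their own pace and stop on an object; "squeeze" is the grip in N (left out, the last holds). Time passes only in rows, so rows that do not move let the fingers close. It gives the time, the measured TCP pose, the force and the opening at its end, in the units of the state.
- manip.observe(): the state, without advancing time (a new reading comes with each control period).
- imaging.get_image(name): name is "scene" or "side" or "wrist"; returns a dict with "image" (384x512x3 uint8, red, green, blue), "fx", "fy", "cx", "cy" (pixels), "xyz" and "rotation" of the camera in the world. Camera axes: x right, y down, z forward; pixel columns grow to the right and rows downward; lengths in m; the calibration is good to about 2 mm. A picture is of the moment at which its call begins. There is no depth.
- manip.job_done(): hands the job in, once; it reports no verdict.
The state is a dict: "clock": time; "qpos": joint angles; "joint_velocities": joint speeds; "effort": joint torques, N m; "ee_pos": TCP position; "orientation": TCP orientation; "ft_force": force on the tool from outside, world axes, zero at the start; "wrist_torque": the same for the moment, N m; "width": finger opening in m.
Only numpy, scipy, OpenCV 4.12 (cv2) and the standard library are available. Lean on these libraries where they do the work, as an engineer would, in place of code of your own. Each camera call takes 0.05 s, during which the arm holds its last target.

TASK

Lift the wire rack off its hook and lay it flat, centred, on the ribbed plate in the free bay of the warmer (the other bay is taken by the tub, which stays), and set all the white blocks from the counter on the rack, side by side, not stacked. Then press three keys, one after another and one at a time: power (farthest from you), the key beside the bay that you loaded (never the other bay's), and start (nearest you). Leave the tub, the flour shaker and the timer where they are.

Things in the scene. Friction and masses are not known exactly. Their poses are not given: they have to be found in the camera images.
- warmer: Twin-bay plate warmer, a low fixed steel box 262 (its x) x 384 (its y) x 36 mm high. Origin: centre of its underside; x points away from the robot, y to the left at yaw 0. An 84 mm wide middle strip along x (top at z = 36 mm) carries four keys that stand up from it; on either side is a shallow open bay. One bay holds the ribbed plate and is the free one; the tub stands in the other.
- bay_left (a point): centre of the left bay's floor (warmer's y = +111, z = 24 mm), warmer's axes. The bay measures 238 (x) x 138 (y) mm inside and is 12 mm deep
- bay_right (a point): centre of the right bay's floor (warmer's y = -111, z = 24 mm), warmer's axes. Same size as the left bay
- plate: Dark ribbed heating plate, 228 (its x) x 128 (its y) x 3 mm, fixed on the floor of the free bay, centred in it (left or right, it varies). Origin: centre of its underside, z = 24 mm; axes parallel to the warmer's.
- stand: Fixed steel hook stand. Origin: underside of the base below the upright. Base 130 x 130 x 10 mm (its x from -55 to +75 mm); upright 45 mm wide at x = 0, up to z = 170 mm. An arm 22 mm wide and 8 mm thick runs from it to its -x (towards the robot) and ends in a deep upturned tip. The seat, where the rack's bar hangs, is at x = -90, z = 150 mm.
- hook_tip (a point): middle of the top of the upturned tip of the hook, stand's x = -112, z = 190 mm; a 2 mm bead stands over it. The tip is 7 to 9 mm thick; a 31 mm channel, in whose middle the bar hangs, lies between it and a low lip 10 mm high. Stand's axes
- rack: Wire rack with a centre lifting handle, 0.22 to 0.37 kg, balanced. Deck 120 (its x) x 220 (its y) mm, surface at z = 5 mm, rim 4 mm thick up to z = 11 mm. Origin: centre of its underside. It hangs level by its handle bar with its axes parallel to the stand's. In the bay it lies flat, its y along the plate's x, either way round.
- rack_bar (a point): middle of the handle bar: 6 mm thick, along the rack's y at z = 95 mm, on two 6 mm wires at y = +27 and -27 mm. To unhook, the bar must rise at least 46 mm; after 75 mm of lift the deck would hit the arm from below; so lift 50 to 65 mm, then move horizontally in the stand's -x direction
- rack_grip (a point): point to grip, z = 118 mm in the rack's frame, in the light wooden grip block on the bar: 20 (rack's x) x 34 (rack's y) mm, from z = 97 to 133 mm. Pinch it across the 34 mm; the hook's tip stands in front of its -x face while it hangs. Rack's axes
- tub: Closed tub with a blue lid, 105 x 127 x 59 mm, stands in the other bay and stays there. Origin: centre of its underside.
- shaker: Steel flour shaker 61 mm across, 84 mm high, bystander behind the work. Origin: centre of its underside.
- timer: Wind-up kitchen timer 63 mm across, 44 mm high, bystander behind the work. Origin: centre of its underside.
- key_power (a joint): Power key: white round spring key 20 mm across in a grey collar on the top of the warmer's middle strip, joint value in m: 0 up, 0.006 fully down (4 N), springs back; a press counts from 0.0045. It is the key farthest from the robot.
- key_power_top (a point): centre of the top face of the power key when it is up; press straight down here
- key_left (a joint): Left bay's key: white round spring key 20 mm across in a grey collar on the top of the warmer's middle strip, joint value in m: 0 up, 0.006 fully down (4 N), springs back; a press counts from 0.0045. It is beside the left bay (warmer's +y).
- key_left_top (a point): centre of the top face of the left bay's key when it is up; press straight down here
- key_right (a joint): Right bay's key: white round spring key 20 mm across in a grey collar on the top of the warmer's middle strip, joint value in m: 0 up, 0.006 fully down (4 N), springs back; a press counts from 0.0045. It is beside the right bay (warmer's -y).
- key_right_top (a point): centre of the top face of the right bay's key when it is up; press straight down here
- key_start (a joint): Start key: white round spring key 20 mm across in a grey collar on the top of the warmer's middle strip, joint value in m: 0 up, 0.006 fully down (4 N), springs back; a press counts from 0.0045. It is the key nearest the robot.
- key_start_top (a point): centre of the top face of the start key when it is up; press straight down here
- block_1: White bean-milk block, really two joined slices, 34 (its x, pinch across this) x 38 (its y) x 30 mm, 36 g, standing at first on the counter to the right of the warmer; its slices are offset 4 mm in y. Origin: centre of its underside. 2 to 4 of the four blocks are there; absent ones read None from the start.
- block_2: White bean-milk block, really two joined slices, 34 (its x, pinch across this) x 38 (its y) x 30 mm, 36 g, standing at first on the counter to the right of the warmer; its slices are offset 4 mm in y. Origin: centre of its underside. 2 to 4 of the four blocks are there; absent ones read None from the start.
- block_3: White bean-milk block, really two joined slices, 34 (its x, pinch across this) x 38 (its y) x 30 mm, 36 g, standing at first on the counter to the right of the warmer; its slices are offset 4 mm in y. Origin: centre of its underside. 2 to 4 of the four blocks are there; absent ones read None from the start.
- block_4: White bean-milk block, really two joined slices, 34 (its x, pinch across this) x 38 (its y) x 30 mm, 36 g, standing at first on the counter to the right of the warmer; its slices are offset 4 mm in y. Origin: centre of its underside. 2 to 4 of the four blocks are there; absent ones read None from the start.
Things that resemble listed ones, but are neither listed nor needed, are in the scene too. Leave any yellow look-alike of the block_1 alone. What is shaped like the block_2 but purple is not meant.

How it is judged:
On the way, in this order (a step that is already met when the one before it is completed fails the run):
1. the rack's bar has been lifted higher than the tip of the hook (z of rack_bar in the frame of hook_tip above 0.003 m), for 0.1 s.
2. the rack lies flat on the ribbed plate with every block on it (horizontal distance between rack and plate below 0.02 m and angle between the y axis of rack and the x axis of plate, either way round below 0.14 rad and angle between rack's own z axis and vertical below 0.05 rad and z of rack in the frame of plate between -0.003 and 0.008 m and x of block_1 in the frame of rack between -0.056 and 0.056 m and y of block_1 in the frame of rack between -0.106 and 0.106 m and z of block_1 in the frame of rack between -0.003 and 0.028 m and x of block_2 in the frame of rack between -0.056 and 0.056 m and y of block_2 in the frame of rack between -0.106 and 0.106 m and z of block_2 in the frame of rack between -0.003 and 0.028 m and x of block_3 in the frame of rack between -0.056 and 0.056 m and y of block_3 in the frame of rack between -0.106 and 0.106 m and z of block_3 in the frame of rack between -0.003 and 0.028 m and x of block_4 in the frame of rack between -0.056 and 0.056 m and y of block_4 in the frame of rack between -0.106 and 0.106 m and z of block_4 in the frame of rack between -0.003 and 0.028 m), for 0.3 s.
3. the power key is pressed down, alone (value of joint key_power above 0.0045 m and value of joint each of key_left, key_right, key_start below 0.002 m), for 0.05 s.
4. the key beside the bay with the rack is pressed down, alone (((y of plate in the frame of warmer above 0 m and (value of joint key_left above 0.0045 m and value of joint each of key_power, key_right, key_start below 0.002 m)) or (y of plate in the frame of warmer below 0 m and (value of joint key_right above 0.0045 m and value of joint each of key_power, key_left, key_start below 0.002 m)))), for 0.05 s.
5. the start key is pressed down, alone (value of joint key_start above 0.0045 m and value of joint each of key_power, key_left, key_right below 0.002 m), for 0.05 s.
At the end, for the whole second after the job is handed in: The rack lies flat on the ribbed plate (centre within 20 mm, long sides within 0.14 rad, tilt under 0.05 rad), every block stands on its deck inside the rim (underside less than 28 mm above the rack's underside: not stacked), all keys are up and nothing moves (all of step 2 and value of joint each of key_power, key_left, key_right, key_start below 0.002 m and linear speed of each of block_1, block_2, block_3, block_4, rack below 0.03 m/s); the robot touches nothing.
It fails at once if the key of the bay with the tub is pressed ((y of plate in the frame of warmer below 0 m and value of joint key_left above 0.003 m) or (y of plate in the frame of warmer above 0 m and value of joint key_right above 0.003 m)).
It fails at once if two keys are pressed at once (value of joint each of key_power, key_left above 0.003 m or value of joint each of key_power, key_right above 0.003 m or value of joint each of key_power, key_start above 0.003 m or value of joint each of key_left, key_right above 0.003 m or value of joint each of key_left, key_start above 0.003 m or value of joint each of key_right, key_start above 0.003 m).
It fails at once if the tub, the flour shaker or the timer is moved more than 30 mm (distance of any of tub, shaker, timer from where it was at the start of the episode above 0.03 m).
Of block_1, block_2, block_3, block_4 only 2 to 4 are there at a start; the rules pass over those that are not, and their reading is None.
At some moment in a run one of block_1, block_2, block_3, block_4 may be knocked a few centimetres aside while the robot is not near it.
It also fails if it takes over 210 s, if anything falls off the work surface, if the arm or the gripper's body presses on something with over 40 N, if the wrist force passes 120 N, or if a joint passes its speed limit or range.

## Working session

There is one attempt and no reset: what is moved stays moved. The work goes in short steps, Python scripts to look and compute and a tool call to move; the robot and the scene stay as the last step left them, time stands still between calls to the robot, and variables do not carry over. Pictures are saved under pics/ and viewed, and the job is handed in when it is done.

Besides the shell and the picture viewer there is one more tool, called by a JSON object that holds its "op" and its "data". servo_tool: Moves the arm, as the interface text tells. Its arguments: {"type":"object","properties":{"targets":{"type":"array","items":{"type":"array","items":{"type":"number"}}},"squeeze":{"type":"number"}},"required":["targets"]}

```bash
mkdir -p pics; cat > h.py <<'E'
import numpy as np, cv2
from bench import manip, imaging
from scipy.spatial.transform import Rotation as R
def shot(name,fn,scale=1.5,crop=None):
    d=imaging.get_image(name); im=d["image"][:,:,::-1].copy()
    np.savez('pics/'+fn+'.npz',**{k:np.array(v) for k,v in d.items()})
    if crop: 
        x0,y0,x1,y1=crop; im=im[y0:y1,x0:x1]
    im=cv2.resize(im,None,fx=scale,fy=scale,interpolation=cv2.INTER_CUBIC)
    cv2.imwrite('pics/'+fn+'.png',im); return d
def load(fn): 
    z=np.load('pics/'+fn+'.npz'); return {k:z[k] for k in z.files}
def rot(d):
    r=np.array(d["rotation"],float)
    return r if r.shape==(3,3) else R.from_quat(r,scalar_first=True).as_matrix()
def ray(d,u,v):
    c=np.array([(u-d["cx"])/d["fx"],(v-d["cy"])/d["fy"],1.0],float)
    w=rot(d)@c; return np.array(d["xyz"],float),w/np.linalg.norm(w)
def onz(d,u,v,z):
    o,w=ray(d,u,v); return o+w*(z-o[2])/w[2]
def proj(d,p):
    c=rot(d).T@(np.array(p)-np.array(d["xyz"],float)); return np.array([d["fx"]*c[0]/c[2]+d["cx"],d["fy"]*c[1]/c[2]+d["cy"]])
def tri(rs):
    A=0;b=0
    for o,w in rs:
        P=np.eye(3)-np.outer(w,w);A=A+P;b=b+P@o
    p=np.linalg.solve(A,b); return p,[np.linalg.norm((np.eye(3)-np.outer(w,w))@(p-o)) for o,w in rs]
def state(): 
    s=manip.observe(); return s
def tool():
    s=manip.observe(); M=R.from_quat(s["orientation"],scalar_first=True).as_matrix(); return np.array(s["ee_pos"]),M,s
E
python3 - <<'E'
from h import *
for n in ["scene","side","wrist"]:
    d=shot(n,n+"0"); print(n,d["fx"],d["cx"],d["cy"],d["xyz"],np.round(rot(d),3).tolist())
p,M,s=tool(); print(s); print(M.round(3))
E
```

```text
scene 464.09710362859875 257.14738704301465 186.39150789935613 [-0.40454359  0.88824885  0.79406928] [[-0.698, -0.318, 0.641], [-0.715, 0.289, -0.636], [0.017, -0.903, -0.429]]
side 357.9190689504267 258.0395702072621 197.26280117900652 [ 0.2187864  -0.84901074  0.51330122] [[0.913, -0.163, 0.375], [-0.409, -0.363, 0.837], [-0.001, -0.917, -0.398]]
wrist 277.67092769231033 258.1430109811933 194.8364567628702 [0.57439907 0.07628861 0.37281494] [[1.0, 0.001, -0.001], [0.001, -0.954, -0.301], [-0.001, 0.301, -0.954]]
{'clock': 0.15, 'qpos': array([-1.10303064e-01,  3.77924565e-01,  7.99819004e-02,  1.27444650e+00,
        1.67241194e-05,  1.46046947e+00]), 'joint_velocities': array([-0.00014607, -0.002201  ,  0.00167521, -0.00038942,  0.00083511,
        0.00105046]), 'effort': array([ 1.00972400e-03, -4.64035428e+01,  2.70170492e+01,  1.39211598e-02,
       -6.30224304e-05,  7.89257683e-06]), 'ee_pos': array([5.74775418e-01, 3.14809062e-05, 4.03977615e-01]), 'orientation': array([ 0.49965845, -0.50035312,  0.50043722, -0.49955057]), 'ft_force': array([-0.0653723 ,  0.53632208, -0.57049078]), 'wrist_torque': array([-0.04464586,  0.02936082,  0.00701741]), 'width': 0.08555276702661675}
[[ 0.    -0.002  1.   ]
 [-1.     0.     0.   ]
 [-0.    -1.    -0.002]]
```

View pics/scene0.png

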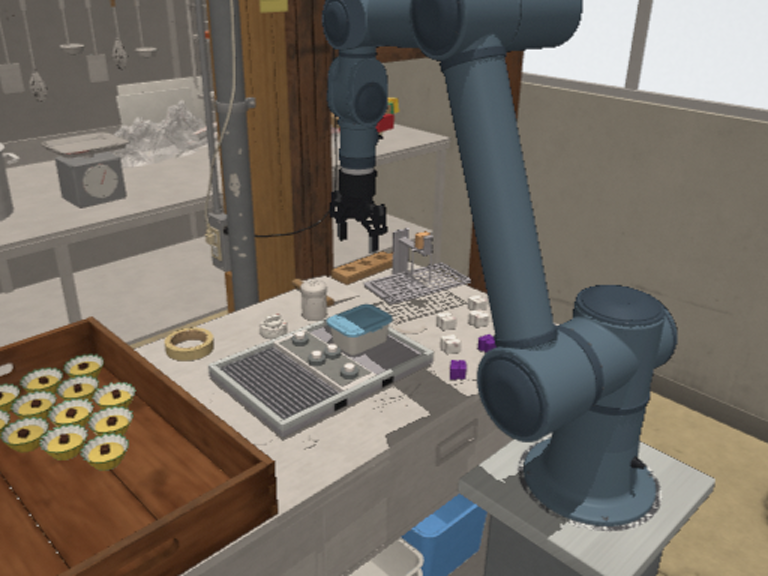

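View pics/side0.png

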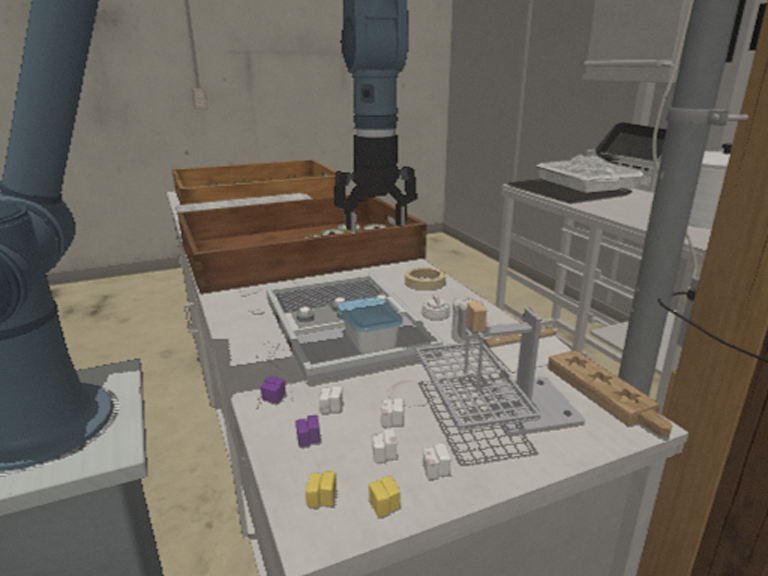

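View pics/wrist0.png

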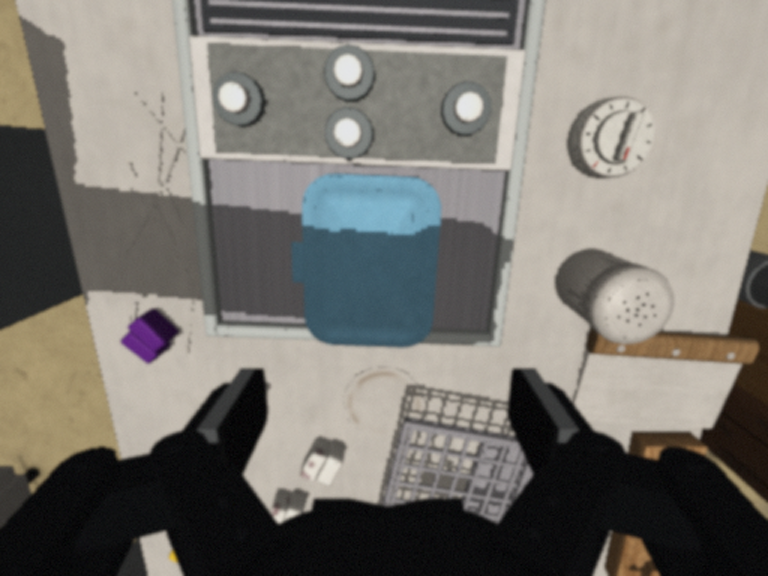

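```bash
python3 - <<'E'
from h import *
def crop(fn,out,c,s):
    d=load(fn); x0,y0,x1,y1=c; im=d["image"][y0:y1,x0:x1,::-1]
    im=cv2.resize(im,None,fx=s,fy=s,interpolation=cv2.INTER_CUBIC)
    cv2.imwrite(f'pics/{out}.png',im)
crop('side0','sideA',(270,190,400,330),4.2)
crop('side0','sideB',(150,230,320,350),4.6)
crop('scene0','sceneA',(130,190,330,300),4)
E
```

```text
(no output)
```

View pics/sideA.png

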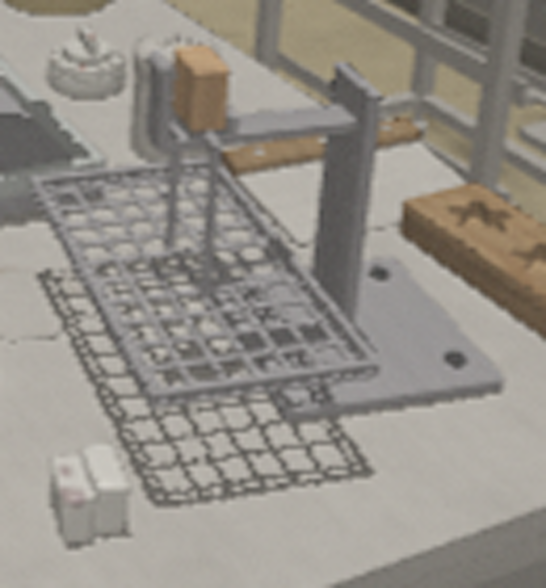

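View pics/sideB.png

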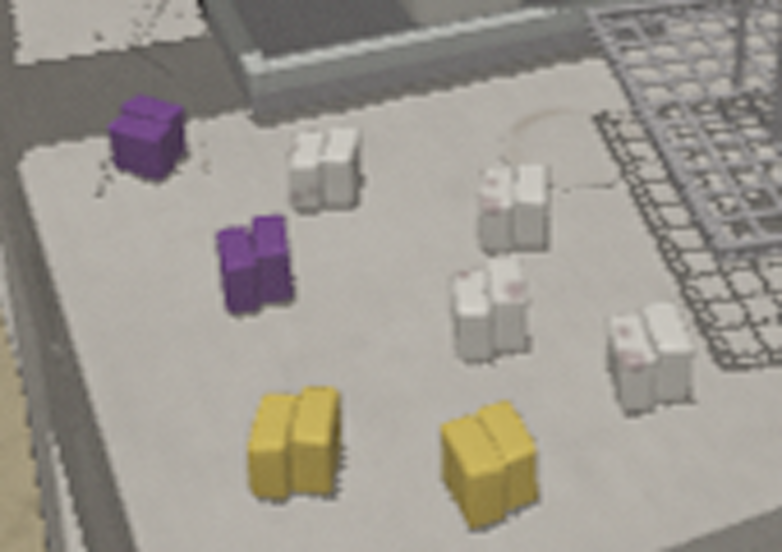

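View pics/sceneA.png

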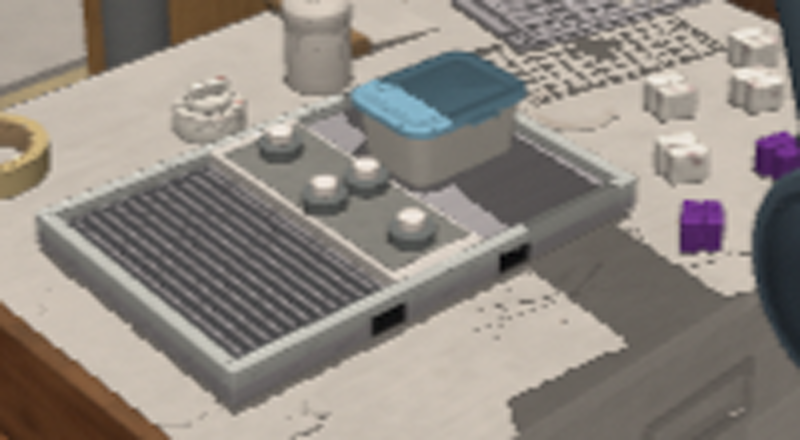

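```bash
python3 - <<'E'
from h import *
sc,si,wr=load('scene0'),load('side0'),load('wrist0')
S=lambda x,y:(130+x/4-.5,190+y/4-.5)
for n,p in dict(LF=(38,218),LN=(232,372),RN=(636,180)).items(): print(n,onz(sc,*S(*p),0.036).round(4))
# keys from wrist: white top centers
im=wr["image"]; hsv=cv2.cvtColor(im,cv2.COLOR_RGB2HSV)
m=((hsv[:,:,2]>205)&(hsv[:,:,1]<25)).astype(np.uint8)
n,l,st,ce=cv2.connectedComponentsWithStats(m)
for i in range(1,n):
    if 80<st[i,4]<900 and ce[i][1]<120: print('wkey',ce[i].round(1),st[i,4],onz(wr,*ce[i],0.046).round(4))
# keys scene
for p in [(281,131),(367,166),(325,184),(411,218)]: print('skey',onz(sc,*S(*p),0.046).round(4), tri([ray(sc,*S(*p))]+[ray(wr,*c) for c in [min([ce[i] for i in range(1,n) if 80<st[i,4]<900 and ce[i][1]<120],key=lambda c:np.linalg.norm(onz(wr,*c,.046)-onz(sc,*S(*p),.046)))]]))
# grip block orange mask
for nm,d in (('scene',sc),('side',si)):
    hsv=cv2.cvtColor(d["image"],cv2.COLOR_RGB2HSV)
    m=((hsv[:,:,0]>8)&(hsv[:,:,0]<22)&(hsv[:,:,1]>80)&(hsv[:,:,2]>90)).astype(np.uint8)
    n,l,st,ce=cv2.connectedComponentsWithStats(m)
    print(nm,[(ce[i].round(1),st[i].tolist()) for i in range(1,n) if st[i,4]>40])
E
```

```text
LF [0.6778 0.3075 0.036 ]
LN [0.4282 0.3139 0.036 ]
RN [ 0.4102 -0.0626  0.036 ]
wkey [134.9  63.2] 694 [0.4416 0.1212 0.046 ]
wkey [331.7  65.6] 827 [0.6531 0.1191 0.046 ]
wkey [231.4  45.7] 237 [0.5457 0.1382 0.046 ]
wkey [154.3  64. ] 216 [0.4623 0.1205 0.046 ]
wkey [312.5  70.5] 221 [0.6327 0.1142 0.046 ]
wkey [427.   93.5] 207 [0.7608 0.0909 0.046 ]
wkey [407.   89.5] 228 [0.7379 0.0951 0.046 ]
wkey [231.1  87.5] 198 [0.5442 0.0969 0.046 ]
skey [0.6443 0.1043 0.046 ] (array([0.63138933, 0.11347824, 0.05494523]), [np.float64(0.00037228631862921735), np.float64(0.0003722863186293745)])
skey [0.556  0.0888 0.046 ] (array([0.54534658, 0.09689848, 0.05398168]), [np.float64(0.0005895427843694341), np.float64(0.000589542784369405)])
skey [0.5573 0.1297 0.046 ] (array([0.54679158, 0.13717998, 0.05382109]), [np.float64(0.0006514126498828271), np.float64(0.000651412649882865)])
skey [0.4768 0.1133 0.046 ] (array([0.46616642, 0.12053501, 0.05435511]), [np.float64(0.00156522678474649), np.float64(0.0015652267847465024)])
scene [(array([177.5,  77.6]), [159, 0, 36, 157, 3937]), (array([279.9
[... 625 characters left out ...]
31, 94]), (array([170.1, 120.3]), [115, 106, 110, 30, 2258]), (array([171. , 158.9]), [119, 142, 115, 30, 915]), (array([207.2, 145.5]), [195, 142, 24, 7, 64]), (array([275.5, 147.8]), [268, 143, 15, 9, 44]), (array([146.5, 151.7]), [135, 147, 26, 10, 140]), (array([251.4, 152.9]), [237, 150, 30, 7, 69]), (array([185.5, 180.8]), [178, 176, 15, 9, 45]), (array([317.3, 210.4]), [312, 201, 12, 20, 195]), (array([334.8, 226.2]), [323, 223, 23, 8, 93]), (array([473.2, 238.6]), [470, 229, 9, 22, 52]), (array([478.6, 286.4]), [456, 229, 49, 155, 2020]), (array([406.9, 260.8]), [366, 234, 81, 57, 1616]), (array([445.8, 261.7]), [442, 247, 9, 30, 83]), (array([461.6, 269.2]), [453, 263, 15, 15, 63])]
```

```bash
python3 - <<'E'
from h import *
d=load('scene0'); x0,y0,x1,y1=230,140,350,240; im=d["image"][y0:y1,x0:x1,::-1]
cv2.imwrite('pics/sceneB.png',cv2.resize(im,None,fx=6,fy=6,interpolation=cv2.INTER_CUBIC))
E
```

```text
(no output)
```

View pics/sceneB.png

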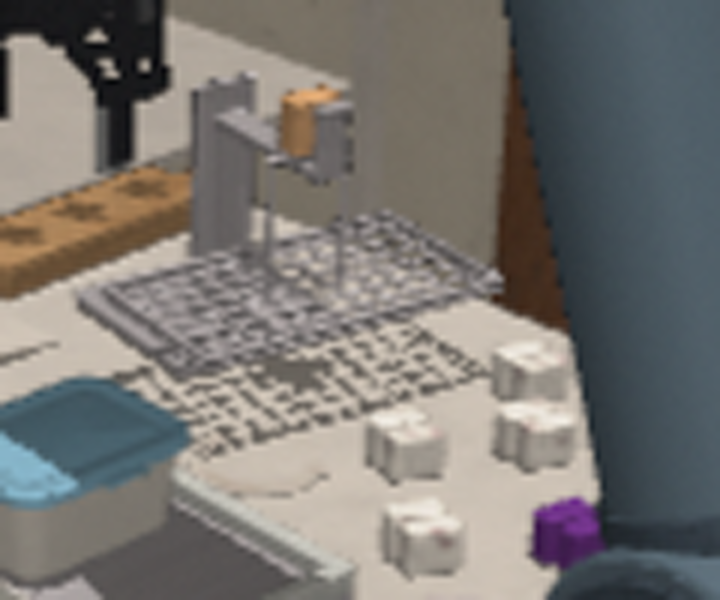

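```bash
python3 - <<'E'
from h import *
sc,si,wr=load('scene0'),load('side0'),load('wrist0')
B=lambda x,y:(230+x/6-.5,140+y/6-.5)
A=lambda x,y:(270+x/4.2-.5,190+y/4.2-.5)
C={}
for n,a,b in [('+x-y',(378,365),(390,212)),('-x-y',(153,393),(500,283)),('-x+y',(35,183),(185,362)),('+x+y',(213,162),(80,297))]:
    p,e=tri([ray(si,*A(*a)),ray(sc,*B(*b))]); C[n]=p; print(n,p.round(4),np.round(e,4))
c=sum(C.values())/4; print('c',c)
v=(C['-x+y']-C['-x-y']+C['+x+y']-C['+x-y']); print('yaw from y', np.arctan2(-v[0],v[1]),np.linalg.norm(v)/2)
v=(C['+x+y']-C['-x+y']+C['+x-y']-C['-x-y']); print('yaw from x', np.arctan2(v[1],v[0]),np.linalg.norm(v)/2)
# grip block top face centre: side top face, scene top face
for n,a,b in [('gtop',(201,57),(317,95)),('tip top near',(0,0),(0,0))][:1]:
    p,e=tri([ray(si,*A(*a)),ray(sc,*B(*b))]); print(n,p.round(4),np.round(e,4))
# blocks: rays on z
for nm,pts in dict(side=[(331,400),(393,412),(385,445),(437,460)]).items():
    for p in pts: print(nm,onz(si,p[0]/1.5,p[1]/1.5,0.015).round(3))
for p in [(528,370),(538,435),(407,445),(424,537)]: print('scene',onz(sc,*B(*p),0.015).round(3))
E
```

```text
+x-y [ 0.6624 -0.3723  0.0655] [0.0011 0.0011]
-x-y [ 0.5491 -0.3453  0.0641] [0.002 0.002]
-x+y [ 0.5997 -0.1272  0.0614] [0.0027 0.0027]
+x+y [ 0.7138 -0.1481  0.0582] [0.0003 0.0003]
c [ 0.63124071 -0.24823215  0.06230788]
yaw from y -0.2268256071262812 0.22703106252360675
yaw from x -0.2080179060271405 0.116212536149357
gtop [ 0.6249 -0.2548  0.19  ] [0.0023 0.0023]
side [ 0.433 -0.148  0.015]
side [ 0.511 -0.219  0.015]
side [ 0.468 -0.286  0.015]
side [ 0.52  -0.343  0.015]
scene [ 0.518 -0.342  0.015]
scene [ 0.461 -0.281  0.015]
scene [ 0.506 -0.215  0.015]
scene [ 0.43  -0.143  0.015]
```

The look-alikes, as pixels in side0.png:
- White blocks: (331,400), (393,412), (385,445) and (437,460). I choose these.
- Purple: (272,390) and (308,430).
- Yellow: (321,489) and (385,496).

The ribbed plate is in the left bay. The rack's grip block is at side (477,316). The close crops confirm these choices. Next I turn the tool so the jaws open along the rack's y.

{"op": "servo_tool", "data": {"targets": [[0, -10, 0, 0, 0, 0, 0], [0, -10, 0, 0, 0, 0, 0], [0, -10, 0, 0, 0, 0, 0], [0, -10, 0, 0, 0, 0, 0], [0, -10, 0, 0, 0, 0, 0]], "squeeze": 60}}

```text
clock: 0.78
ee_pos: [0.5749, 0.0, 0.4043]
orientation: [-0.665, 0.665, -0.24, 0.24]
ft_force: [0.4, -0.1, 1.0]
width: 0.0852
```

{"op": "servo_tool", "data": {"targets": [[0, -10, 0, 0, 0, 0, 0], [0, -10, 0, 0, 0, 0, 0], [0, -7.4, 0, 0, 0, 0, 0], [0, 0, 0, 0, 0, 0, 0]]}}

```text
clock: 1.27
ee_pos: [0.5749, 0.0, 0.4044]
orientation: [-0.703, 0.703, -0.078, 0.078]
ft_force: [0.4, -0.6, -0.8]
width: 0.0853
```

```bash
cat >> h.py <<'E'
def pic():
    p,M,s=tool(); print('t',round(s["clock"],2),'tcp',p.round(4),'jawaz',np.degrees(np.arctan2(M[1,2],M[0,2])).round(2),'down',M[:,1].round(3),'w',round(s["width"],4),'f',s["ft_force"].round(1),'q',s["qpos"].round(2))
def go(x,y,z,tipz=False):
    p,M,s=tool(); t=np.array([x,y,z])-p
    print('world delta',(t*1000).round(1),'tool mm',(M.T@t*1000).round(1))
E
python3 - <<'E'
from h import *
pic(); go(.627,-.252,.415)
E
```

```text
t 1.27 tcp [0.5749 0.     0.4044] jawaz 77.31 down [-0.001  0.    -1.   ] w 0.0853 f [ 0.4 -0.6 -0.8] q [-0.11  0.38  0.08  1.27 -0.    0.11]
world delta [  52.1 -252.    10.6] tool mm [ 106.2  -10.7 -234.4]
```

{"op": "servo_tool", "data": {"targets": [[0, 0, 0, 20, -4, -45, 0], [0, 0, 0, 20, -4, -45, 0], [0, 0, 0, 20, -4, -45, 0], [0, 0, 0, 20, -2, -45, 0], [0, 0, 0, 10, -2, -45, 0]]}}

```text
clock: 1.9
ee_pos: [0.6141, -0.2409, 0.4203]
orientation: [0.703, -0.703, 0.078, -0.078]
ft_force: [0.2, 0.4, 0.8]
width: 0.0855
```

{"op": "servo_tool", "data": {"targets": [[0, 0, 0, 0, 0, -9, 0], [0, 0, 0, 0, 0, 0, 0]]}}

```text
clock: 2.15
ee_pos: [0.6116, -0.2483, 0.4203]
orientation: [0.703, -0.702, 0.079, -0.078]
ft_force: [-0.5, -0.0, 0.4]
width: 0.0854
```

```bash
python3 - <<'E'
from h import *
pic(); shot('wrist','w1'); shot('side','s1',3.5,(270,130,450,300))
E
```

```text
t 2.15 tcp [ 0.6116 -0.2483  0.4203] jawaz 77.27 down [-0.     0.001 -1.   ] w 0.0854 f [-0.5 -0.   0.4] q [-0.48  0.57  0.42  1.43  0.   -0.26]
```

View pics/w1.png

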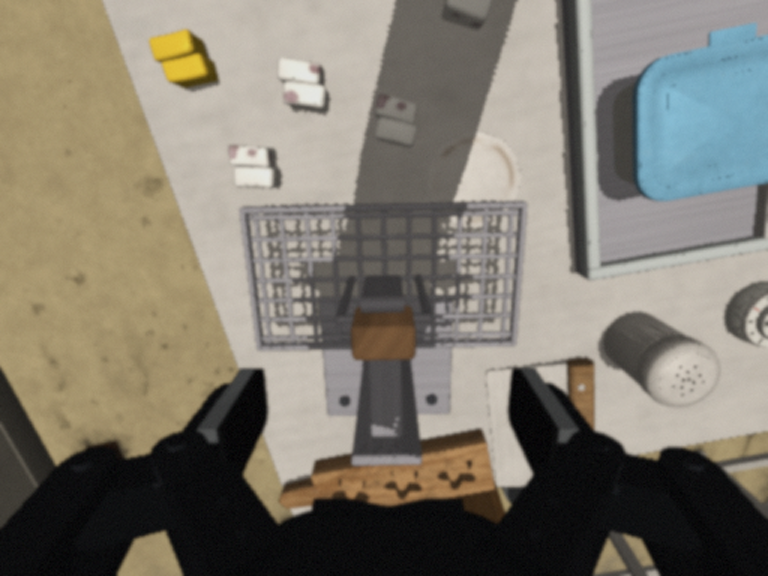

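View pics/s1.png

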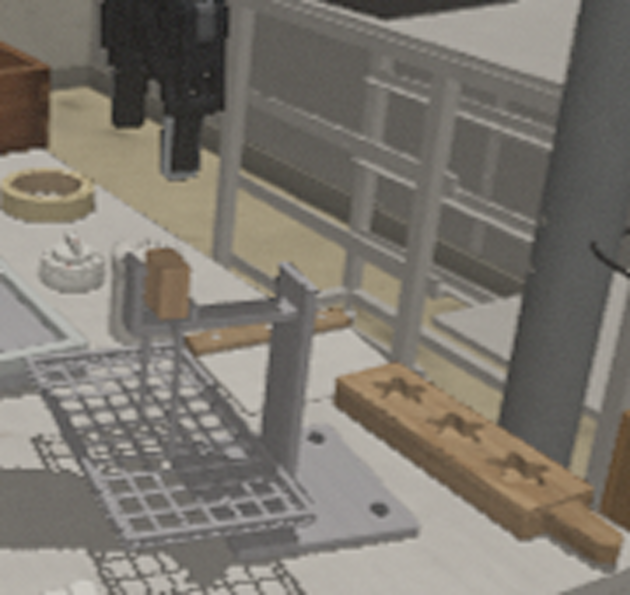

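```bash
python3 - <<'E'
from h import *
d=load('w1'); x0,y0,x1,y1=150,120,370,320; im=d["image"][y0:y1,x0:x1,::-1]
im=np.clip(im.astype(float)*1.6,0,255).astype(np.uint8)
cv2.imwrite('pics/w1c.png',cv2.resize(im,None,fx=3.6,fy=3,interpolation=cv2.INTER_CUBIC)[:, :])
im=d["image"][180:270,210:310,::-1]; im=np.clip(im.astype(float)*1.6,0,255).astype(np.uint8)
cv2.imwrite('pics/w1d.png',cv2.resize(im,None,fx=6,fy=6,interpolation=cv2.INTER_CUBIC))
print(d["xyz"],rot(d).round(3).tolist())
for z in (.155,.191):
  for x in(-10,10):
    for y in (-17,17):
      a=np.radians(-12.6); 
      p=np.array([.627,-.252])+np.array([[np.cos(a),-np.sin(a)],[np.sin(a),np.cos(a)]])@np.array([x,y])/1000
      print(z,x,y,proj(d,[*p,z]).round(1), ((proj(d,[*p,z])-[210,180])*6).round())
E
```

```text
[ 0.53617329 -0.23208009  0.38932088] [[0.219, 0.93, 0.294], [0.976, -0.209, -0.065], [0.001, 0.301, -0.954]]
0.155 -10 -17 [239.5 204.5] [177. 147.]
0.155 -10 17 [277.5 204.4] [405. 147.]
0.155 10 -17 [239.9 225.1] [180. 270.]
0.155 10 17 [277. 225.] [402. 270.]
0.191 -10 -17 [236.5 220.1] [159. 240.]
0.191 -10 17 [280.6 220. ] [424. 240.]
0.191 10 -17 [237.1 243.4] [163. 381.]
0.191 10 17 [280.  243.4] [420. 380.]
```

View pics/w1d.png

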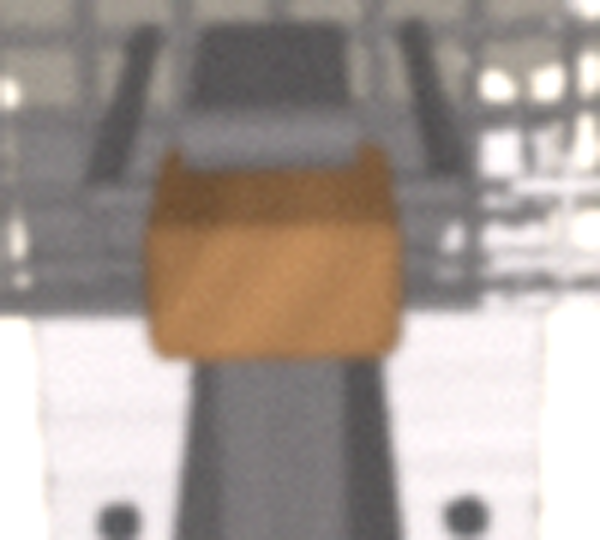

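```bash
python3 - <<'E'
from h import *
d=load('w1')
for z in (.18,.185,.19): print(onz(d,210+276/6,180+291/6,z).round(4))
c=onz(d,210+276/6,180+291/6,.188); go(c[0],c[1],.176+.155)
# stand hole line & arm: yaw check
a=onz(d,210+118/6,180+522/6,.01);b=onz(d,210+466/6,180+516/6,.01);print(np.degrees(np.arctan2(*(b-a)[1::-1])),a,b)
E
```

```text
[ 0.6286 -0.2545  0.18  ]
[ 0.6264 -0.254   0.185 ]
[ 0.6242 -0.2534  0.19  ]
world delta [ 13.2  -6.8 -89.7] tool mm [14.4 89.7 -3.8]
78.43800681590267 [ 0.75851902 -0.32727886  0.01      ] [ 0.77665206 -0.2386431   0.01      ]
```

{"op": "servo_tool", "data": {"targets": [[0, -1, 0, 14, 0, -4, 0], [0, 0, 0, 0, 30, 0, 0], [0, 0, 0, 0, 30, 0, 0], [0, 0, 0, 0, 26, 0, 0], [0, 0, 0, 0, 0, 0, 0]]}}

```text
clock: 2.88
ee_pos: [0.6239, -0.2528, 0.3325]
orientation: [0.704, -0.703, 0.073, -0.069]
ft_force: [0.1, 0.8, -0.2]
width: 0.0854
```

```bash
python3 - <<'E'
from h import *
pic(); shot('side','s2',4,(290,150,430,290)); shot('scene','c2',5,(230,120,350,220)); shot('wrist','w2')
E
```

```text
t 2.88 tcp [ 0.6239 -0.2528  0.3325] jawaz 78.49 down [-0.005  0.003 -1.   ] w 0.0854 f [ 0.1  0.8 -0.2] q [-0.48  0.61  0.27  1.24  0.   -0.28]
```

View pics/s2.png

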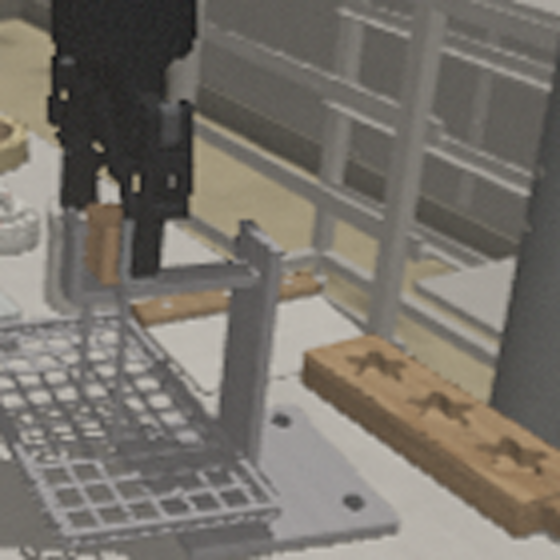

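View pics/w2.png

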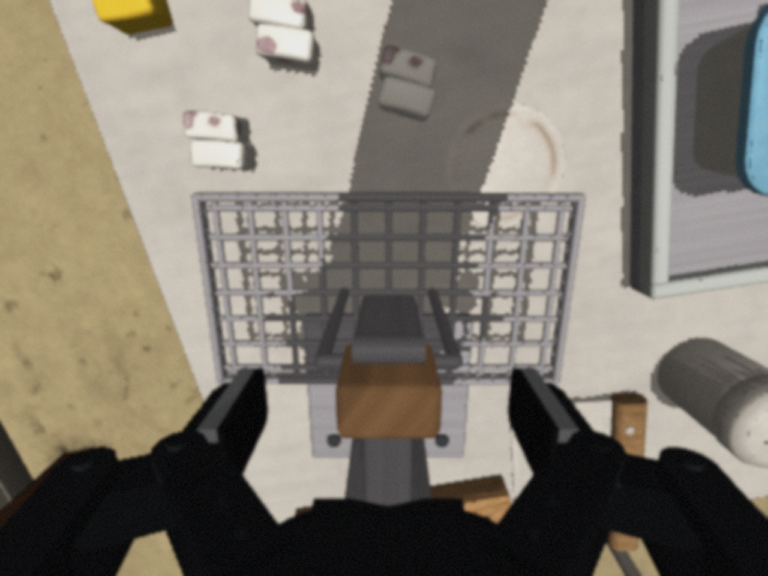

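The grip block is at (389,390) in w2, centred between the fingers (about x = 387). I close on it.

{"op": "servo_tool", "data": {"targets": [[0, 0, 0, 0, 0, 0, 255], [0, 0, 0, 0, 0, 0, 255], [0, 0, 0, 0, 0, 0, 255], [0, 0, 0, 0, 0, 0, 255], [0, 0, 0, 0, 0, 0, 255]], "squeeze": 70}}

```text
clock: 3.65
ee_pos: [0.6248, -0.2549, 0.3355]
orientation: [-0.703, 0.704, -0.071, 0.072]
ft_force: [0.1, 1.7, 4.4]
width: 0.033
```

```bash
python3 - <<'E'
from h import *
pic(); shot('side','s3',4,(290,150,430,290)); shot('wrist','w3')
E
```

```text
t 3.65 tcp [ 0.6248 -0.2549  0.3355] jawaz 78.4 down [ 0.001 -0.    -1.   ] w 0.033 f [0.1 1.7 4.4] q [-0.48  0.61  0.28  1.24  0.   -0.28]
```

View pics/w3.png

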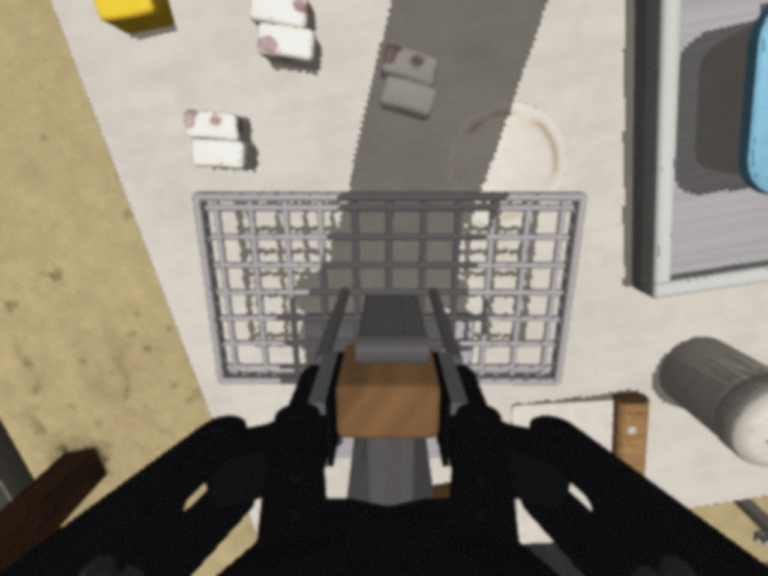

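Gripped, with a width of 33 mm. Lifting by 57 mm.

{"op": "servo_tool", "data": {"targets": [[0, 0, 0, 0, -12, 0, 255], [0, 0, 0, 0, -15, 0, 255], [0, 0, 0, 0, -15, 0, 255], [0, 0, 0, 0, -15, 0, 255], [0, 0, 0, 0, 0, 0, 255]]}}

```text
clock: 4.38
ee_pos: [0.6251, -0.2553, 0.3939]
orientation: [-0.703, 0.704, -0.07, 0.073]
ft_force: [0.2, -0.6, -2.6]
width: 0.0327
```

```bash
python3 - <<'E'
from h import *
pic(); shot('side','s4',4,(290,110,430,290)); shot('scene','c4',5,(230,120,350,220))
E
```

```text
t 4.38 tcp [ 0.6251 -0.2553  0.3939] jawaz 78.4 down [ 0.004 -0.002 -1.   ] w 0.0327 f [ 0.2 -0.6 -2.6] q [-0.48  0.6   0.41  1.38 -0.   -0.28]
```

View pics/s4.png

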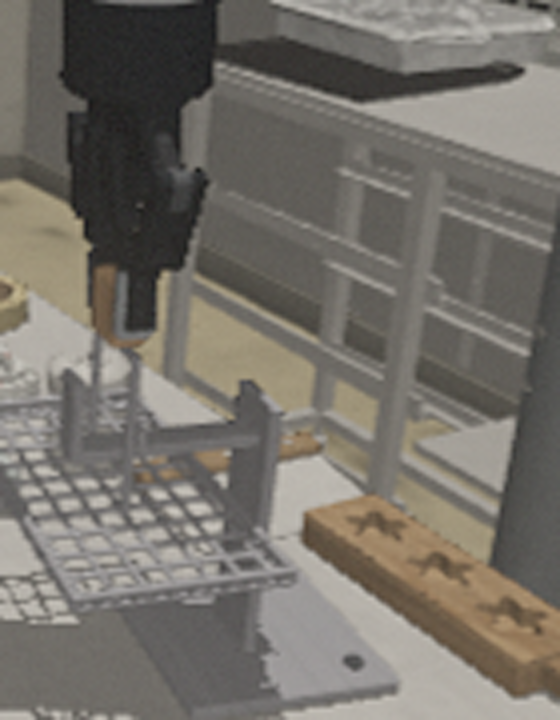

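View pics/c4.png

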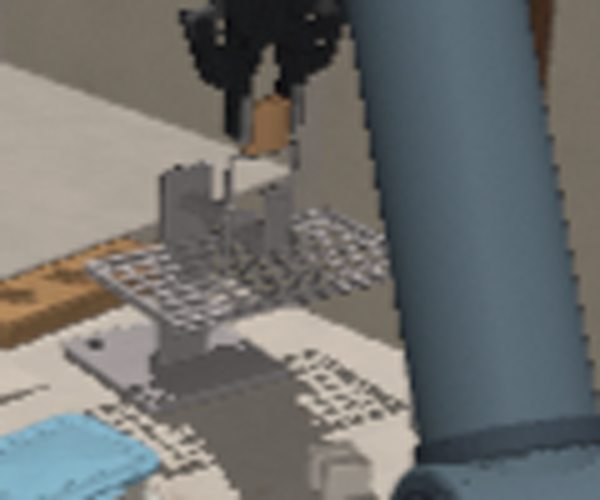

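The bar is now above the hook tip, so I slide along the stand's -x.

{"op": "servo_tool", "data": {"targets": [[0, 0, 0, -15, 0, 0, 255], [0, 0, 0, -22, 0, 0, 255], [0, 0, 0, -22, 0, 0, 255], [0, 0, 0, -22, 0, 0, 255], [0, 0, 0, -22, 0, 0, 255]]}}

```text
clock: 5.1
ee_pos: [0.5227, -0.2339, 0.3908]
orientation: [0.704, -0.703, 0.072, -0.071]
ft_force: [0.8, 0.1, -3.1]
width: 0.0329
```

{"op": "servo_tool", "data": {"targets": [[0, 0, 0, -10, 0, 0, 255], [0, 0, 0, 0, -30, 0, 255], [0, 0, 0, 0, -30, 0, 255], [0, 0, 0, 0, 0, 0, 255]]}}

```text
clock: 5.6
ee_pos: [0.5148, -0.2327, 0.4538]
orientation: [-0.703, 0.704, -0.07, 0.073]
ft_force: [1.0, -1.1, -3.9]
width: 0.0332
```

```bash
python3 - <<'E'
from h import *
pic(); shot('side','s5',1.5); shot('wrist','w5')
E
```

```text
t 5.6 tcp [ 0.5148 -0.2327  0.4538] jawaz 78.4 down [ 0.005 -0.003 -1.   ] w 0.0332 f [ 1.  -1.1 -3.9] q [-0.54  0.35  0.16  1.38  0.   -0.33]
```

View pics/s5.png

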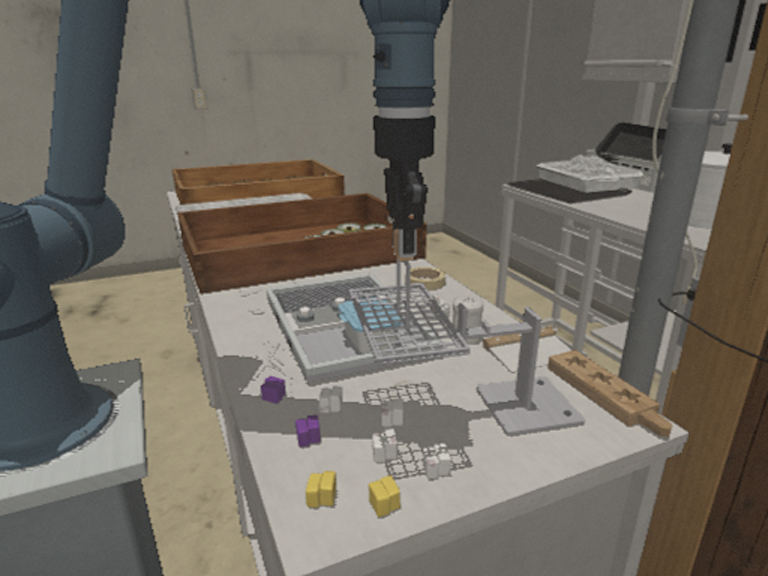

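View pics/w5.png

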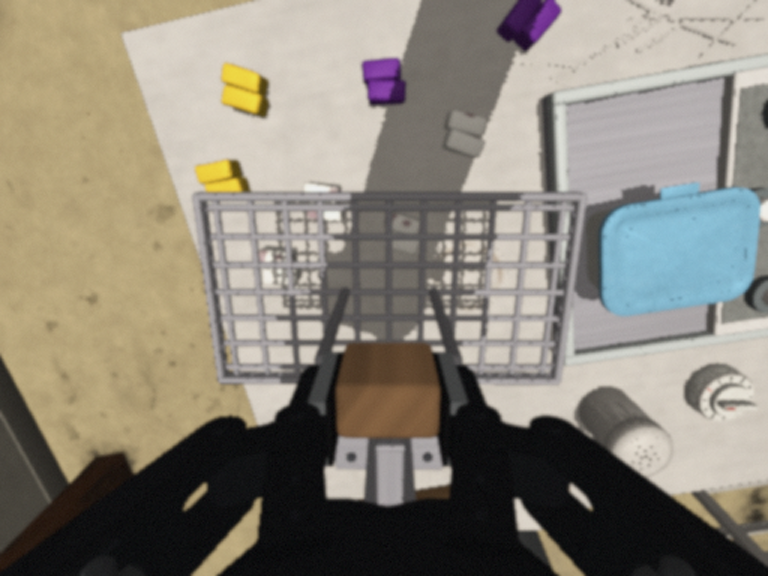

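```bash
python3 - <<'E'
from h import *
d=load('wrist0'); im=d["image"][0:240,110:370,::-1]
cv2.imwrite('pics/w0z.png',cv2.resize(im,None,fx=3,fy=2.5,interpolation=cv2.INTER_CUBIC))
E
```

View pics/w0z.png

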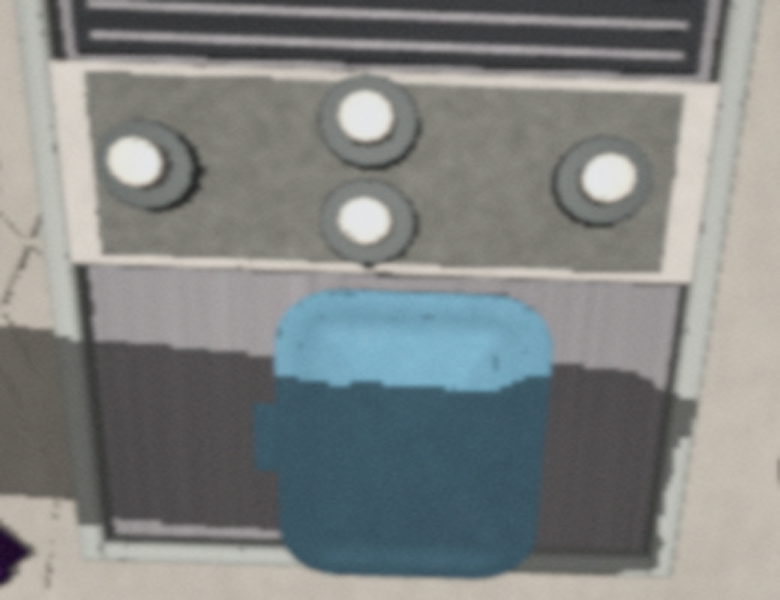

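```bash
python3 - <<'E'
from h import *
d=load('wrist0'); U=lambda x,y:(110+x/3-.17,y/2.5-.2)
P={k:onz(d,*U(*p),.036) for k,p in dict(nl=(50,61),fl=(718,82),nr=(72,263),fr=(690,282),oBL=(82,556),oBR=(672,575),oTL=(20,0),oTR=(757,0)).items()}
for k,v in P.items(): print(k,v.round(4))
c=(P['nl']+P['fl']+P['nr']+P['fr'])/4; print(c, np.linalg.norm(P['nl']-P['fl']),np.linalg.norm(P['nr']-P['fr']),np.linalg.norm(P['nl']-P['nr']),np.linalg.norm(P['fl']-P['fr']))
for a,b in (('nl','fl'),('nr','fr'),('oBL','oBR'),('oTL','oTR')): v=P[b]-P[a]; print(a,b,np.degrees(np.arctan2(v[1],v[0])))
for a,b in (('nl','nr'),('fl','fr'),('oTL','oBL'),('oTR','oBR')): v=P[a]-P[b]; print(a,b,np.degrees(np.arctan2(-v[0],v[1])))
E
```

```text
nl [0.4336 0.1605 0.036 ]
fl [0.6716 0.1528 0.036 ]
nr [0.4304 0.0786 0.036 ]
fr [0.669  0.0704 0.036 ]
oBL [ 0.4152 -0.0679  0.036 ]
oBR [ 0.6744 -0.0784  0.036 ]
oTL [0.4263 0.1828 0.036 ]
oTR [0.6821 0.183  0.036 ]
[0.5511414  0.11556743 0.036     ] 0.23817424709872623 0.23868701764493727 0.08200953243738313 0.08240742662102861
nl fl -1.8569051419953182
nr fr -1.9527437367265004
oBL oBR -2.3095602187828552
oTL oTR 0.04404688742808486
nl nr -2.1876531721242967
fl fr -1.829770260785652
oTL oBL -2.5261535423363886
oTR oBR -1.6955748321193655
```

```bash
python3 - <<'E'
from h import *
d=load('w5'); p,M,s=tool()
for off in (.277,.273,.270):
    z=p[2]-off+.011
    Q=[onz(d,u/1.5-.17,v/1.5-.17,z) for u,v in ((193,192),(586,192),(564,384),(216,384))]
    c=sum(Q)/4; L=[np.linalg.norm(Q[i]-Q[(i+1)%4]).round(4) for i in range(4)]
    print(off,L,'c-tcp in tool mm',(M.T@(c-p)*1000).round(1))
    v=Q[1]-Q[0]; print(np.degrees(np.arctan2(v[1],v[0])))
E
```

```text
0.277 [np.float64(0.217), np.float64(0.1197), np.float64(0.2225), np.float64(0.1197)] c-tcp in tool mm [2.00e-01 2.66e+02 3.00e-01]
78.47341194492796
0.273 [np.float64(0.2133), np.float64(0.1176), np.float64(0.2188), np.float64(0.1177)] c-tcp in tool mm [ -1.1 262.    0.3]
78.47341194492795
0.27 [np.float64(0.2106), np.float64(0.1161), np.float64(0.2159), np.float64(0.1162)] c-tcp in tool mm [ -2.1 259.    0.3]
78.47341194492795
```

{"op": "servo_tool", "data": {"targets": [[0, 0, 0, -3, 0, 25, 255], [0, 0, 0, -5, 0, 40, 255], [0, 0, 0, -6, 0, 48, 255], [0, 0, 0, -6, 0, 48, 255], [0, 0, 0, -6, 0, 48, 255]]}}

```text
clock: 6.32
ee_pos: [0.5301, -0.0207, 0.4496]
orientation: [0.704, -0.703, 0.073, -0.07]
ft_force: [0.1, 0.7, -2.6]
width: 0.033
```

{"op": "servo_tool", "data": {"targets": [[0, 0, 0, -6, 0, 48, 255], [0, 0, 0, -6, 0, 48, 255], [0, 0, 0, -6, 0, 48, 255], [0, 0, 0, -5, 0, 48, 255], [0, 0, 0, -3, 0, 35, 255]]}}

```text
clock: 6.95
ee_pos: [0.5503, 0.2074, 0.4493]
orientation: [-0.703, 0.704, -0.072, 0.07]
ft_force: [-0.3, -1.1, -3.3]
width: 0.0329
```

{"op": "servo_tool", "data": {"targets": [[0, 6, 0, -2, 0, 15, 255], [0, 10, 0, 0, 0, 0, 255], [0, 10, 0, 0, 0, 0, 255], [0, 10, 0, 0, 0, 0, 255], [0, 10, 0, 0, 0, 0, 255]]}}

```text
clock: 7.58
ee_pos: [0.5515, 0.2204, 0.4492]
orientation: [-0.618, 0.62, -0.343, 0.341]
ft_force: [-0.1, 0.3, -3.4]
width: 0.0331
```

{"op": "servo_tool", "data": {"targets": [[0, 10, 0, 0, 0, 0, 255], [0, 10, 0, 0, 0, 0, 255], [0, 10, 0, 0, 0, 0, 255], [0, 4.4, 0, 0, 0, 0, 255], [0, 0, 0, 0, 0, 0, 255]]}}

```text
clock: 8.2
ee_pos: [0.5515, 0.2204, 0.4496]
orientation: [0.49, -0.492, 0.509, -0.508]
ft_force: [-0.6, -0.2, -3.7]
width: 0.0331
```

```bash
python3 - <<'E'
from h import *
pic(); go(.5538,.2272,.36); shot('scene','c6',2.4,(110,60,390,290)); shot('wrist','w6')
E
```

```text
t 8.2 tcp [0.5515 0.2204 0.4496] jawaz -1.94 down [-0.003 -0.001 -1.   ] w 0.0331 f [-0.6 -0.2 -3.7] q [ 0.27  0.42  0.25  1.41 -0.    1.88]
world delta [  2.3   6.8 -89.6] tool mm [-7.  89.6  2.4]
```

View pics/c6.png

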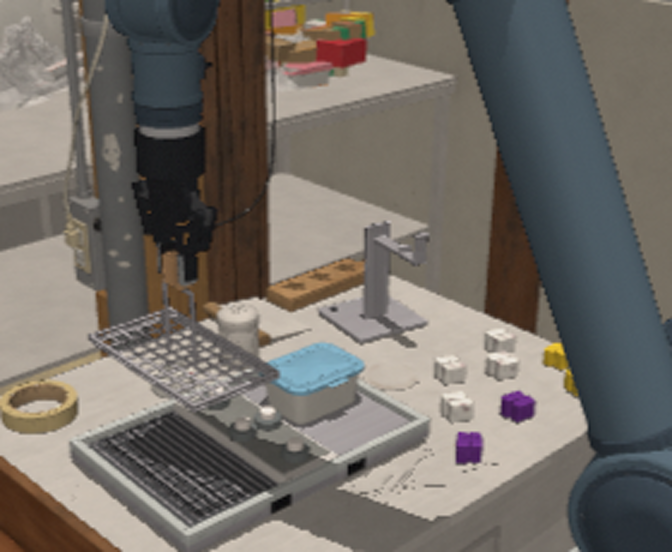

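View pics/w6.png

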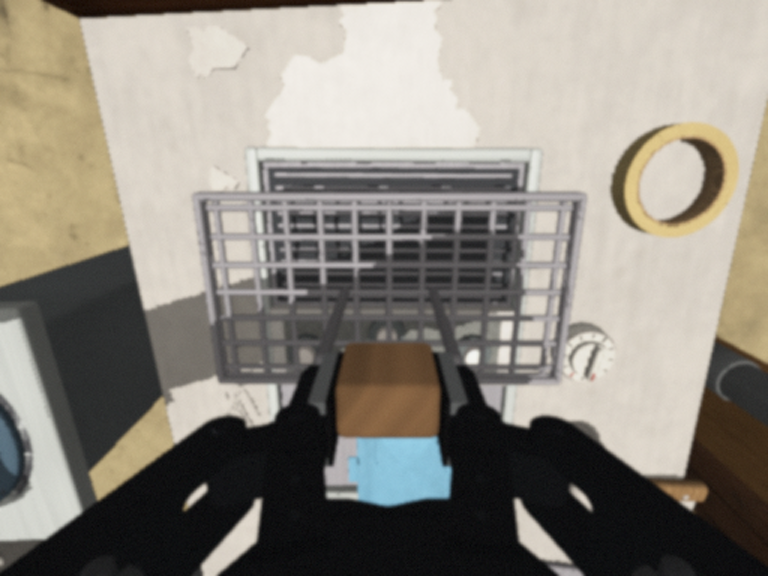

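```bash
python3 - <<'E'
from h import *
d=load('w6')
a=onz(d,246/1.5-.17,149/1.5-.17,.036); b=onz(d,543/1.5-.17,149/1.5-.17,.036); print(a,b,np.linalg.norm(a-b),np.degrees(np.arctan2(*(b-a)[1::-1])))
yd=np.array([.0344,.9994,0]); print('plate c',(a+b)/2-yd*.081)
E
```

```text
[0.43026079 0.31020221 0.036     ] [0.68830551 0.30184177 0.036     ] 0.25818011679646946 -1.8556868976569771
plate c [0.55649675 0.22507059 0.036     ]
```

{"op": "servo_tool", "data": {"targets": [[0, 0, 0, -6, 20, 3, 255], [0, 0, 0, 0, 30, 0, 255], [0, 0, 0, 0, 30, 0, 255], [0, 0, 0, 0, 25, 0, 255], [0, 0, 0, 0, 15, 0, 255]]}}

```text
clock: 8.93
ee_pos: [0.5543, 0.2261, 0.3298]
orientation: [0.491, -0.492, 0.509, -0.508]
ft_force: [-0.2, -0.6, -3.8]
width: 0.033
```

```bash
python3 - <<'E'
from h import *
pic(); go(.555,.226,.308); shot('scene','c7',4,(130,160,320,300)); shot('wrist','w7')
E
```

```text
t 8.93 tcp [0.5543 0.2261 0.3298] jawaz -1.96 down [-0.003 -0.001 -1.   ] w 0.033 f [-0.2 -0.6 -3.8] q [ 0.28  0.46  0.    1.12 -0.    1.89]
world delta [  0.7  -0.1 -21.8] tool mm [ 0.1 21.8  0.8]
```

View pics/c7.png

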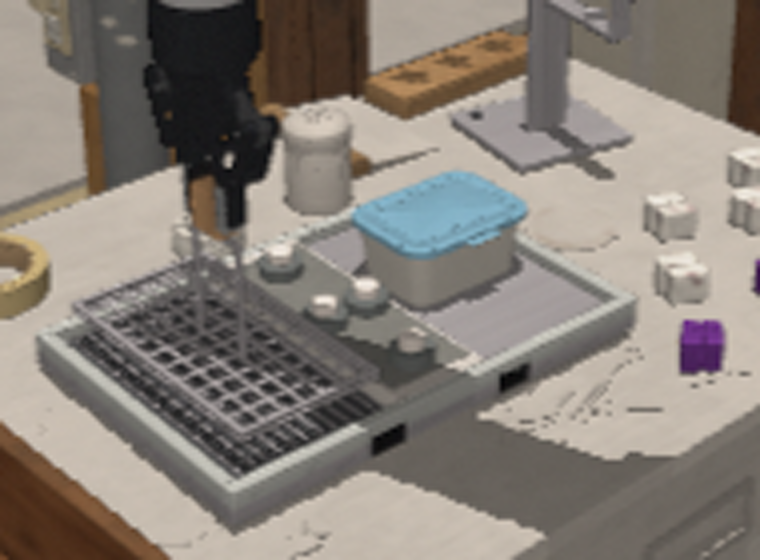

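View pics/w7.png

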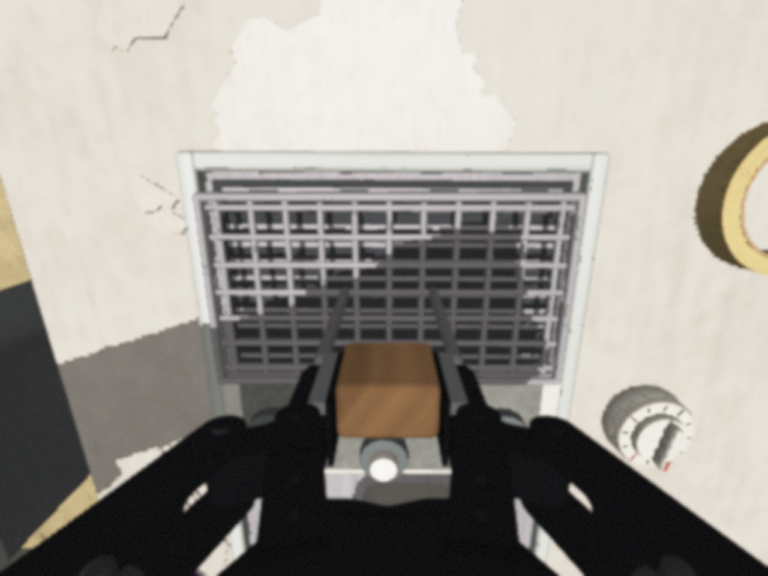

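{"op": "servo_tool", "data": {"targets": [[0, 0, 0, 0, 10, 2, 255], [0, 0, 0, 0, 8, 0, 255], [0, 0, 0, 0, 4, 0, 255], [0, 0, 0, 0, 2, 0, 255], [0, 0, 0, 0, 0, 0, 255]]}}

```text
clock: 9.65
ee_pos: [0.5569, 0.2262, 0.3078]
orientation: [-0.491, 0.491, -0.509, 0.509]
ft_force: [0.2, -0.5, -2.7]
width: 0.0329
```

```bash
python3 - <<'E'
from h import *
pic(); shot('scene','c8',4,(130,160,320,300)); shot('wrist','w8')
E
```

```text
t 9.65 tcp [0.5569 0.2262 0.3078] jawaz -2.0 down [ 0.  0. -1.] w 0.0329 f [ 0.2 -0.5 -2.7] q [ 0.28  0.47 -0.03  1.07 -0.    1.89]
```

View pics/w8.png

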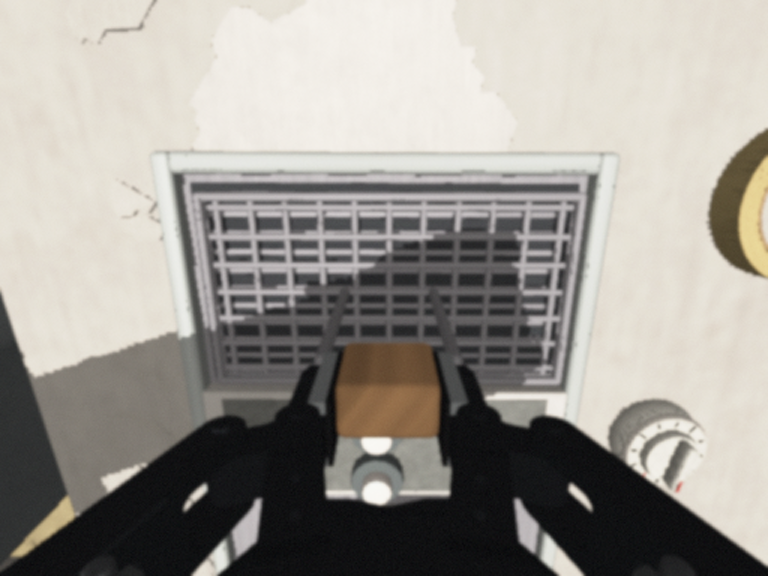

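```bash
python3 - <<'E'
from h import *
d=load('w8'); f=lambda u,v,z:onz(d,u/1.5-.17,v/1.5-.17,z)[:2]
print('outer rim',f(152,154,.036),f(617,154,.036),'strip edge',f(390,393,.036),'inner',f(390,173,.036))
print('rack',f(195,193,.042),f(585,193,.042),f(565,383,.042),f(216,383,.042))
E
```

```text
outer rim [0.43065248 0.31049165] [0.68573243 0.30189261] strip edge [0.5563952  0.15726422] inner [0.56082249 0.29607005]
rack [0.45332459 0.28927988] [0.66767236 0.28203542] [0.66780184 0.16427379] [0.44633604 0.17186958]
```

{"op": "servo_tool", "data": {"targets": [[0, 0, 0, 0, 1, -2, 255], [0, 0, 0, 0, 1, 0, 255], [0, 0, 0, 0, 1, 0, 255], [0, 0, 0, 0, 0, 0, 255]]}}

```text
clock: 10.25
ee_pos: [0.5549, 0.2263, 0.3051]
orientation: [-0.491, 0.491, -0.509, 0.509]
ft_force: [0.4, 0.5, -0.4]
width: 0.0331
```

{"op": "servo_tool", "data": {"targets": [[0, 0, 0, 0, 1, 0, 255], [0, 0, 0, 0, 0, 0, 255]]}}

```text
clock: 10.5
ee_pos: [0.5551, 0.2263, 0.3049]
orientation: [-0.492, 0.491, -0.508, 0.509]
ft_force: [-0.1, -1.0, 5.3]
width: 0.033
```

The rack has landed (about +5 N), so I release it and rise.

{"op": "servo_tool", "data": {"targets": [[0, 0, 0, 0, -1, 0, 100], [0, 0, 0, 0, 0, 0, 60], [0, 0, 0, 0, 0, 0, 0], [0, 0, 0, 0, 0, 0, 0], [0, 0, 0, 0, 0, 0, 0]]}}

```text
clock: 11.12
ee_pos: [0.5549, 0.2263, 0.3046]
orientation: [-0.491, 0.491, -0.509, 0.509]
ft_force: [-0.3, -0.1, -0.8]
width: 0.0851
```

{"op": "servo_tool", "data": {"targets": [[0, 0, 0, 0, -20, 0, 0], [0, 0, 0, 0, -30, 0, 0], [0, 0, 0, 0, -40, 0, 0], [0, 0, 0, 0, -40, 0, 0], [0, 0, 0, 0, 0, 0, 0]]}}

```text
clock: 11.75
ee_pos: [0.5558, 0.2266, 0.4387]
orientation: [-0.494, 0.489, -0.507, 0.51]
ft_force: [1.2, 0.4, 0.6]
width: 0.0853
```

```bash
python3 - <<'E'
from h import *
pic(); shot('scene','c9',4,(130,160,320,300)); shot('wrist','w9'); shot('side','s9',4,(150,230,320,350))
E
```

```text
t 11.75 tcp [0.5558 0.2266 0.4387] jawaz -2.0 down [ 0.007  0.002 -1.   ] w 0.0853 f [1.2 0.4 0.6] q [ 0.28  0.42  0.24  1.38 -0.    1.89]
```

View pics/w9.png

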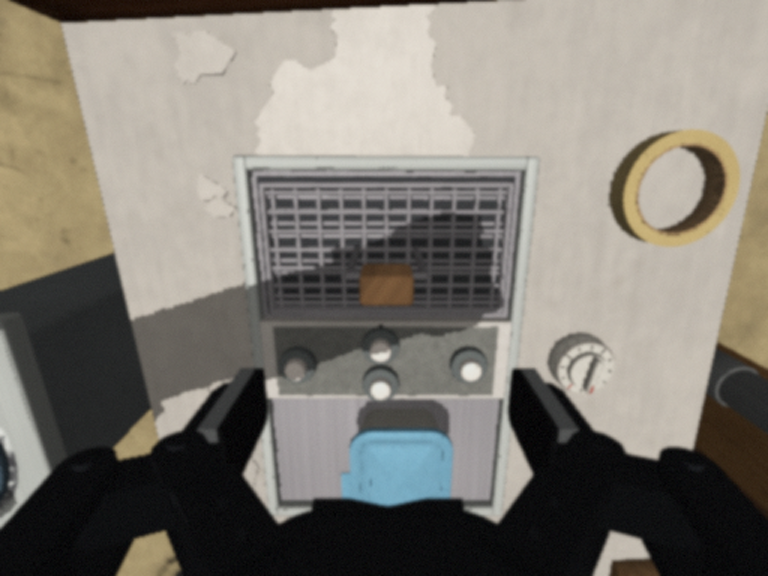

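View pics/c9.png

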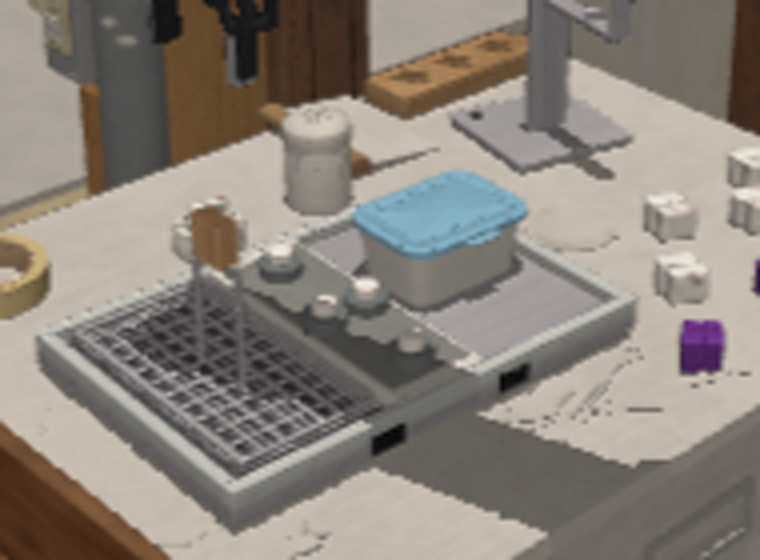

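View pics/s9.png

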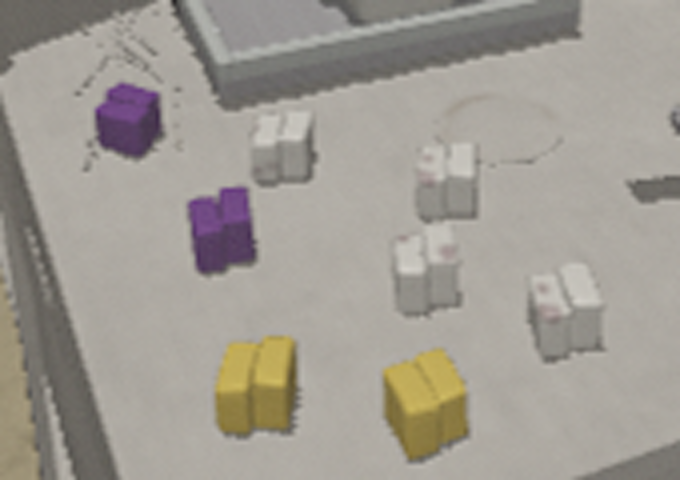

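The rack lies in the left bay: handle at (386,285) in w9, deck inside the bay walls on all sides. Next I hover over the blocks to measure them.

{"op": "servo_tool", "data": {"targets": [[0, 0, 0, 30, 0, -5, 0], [0, 0, 0, 55, 0, -8, 0], [0, 0, 0, 55, 0, -8, 0], [0, 0, 0, 55, 0, -8, 0], [0, 0, 0, 55, 0, -8, 0]]}}

```text
clock: 12.52
ee_pos: [0.5081, -0.0237, 0.433]
orientation: [0.491, -0.492, 0.509, -0.508]
ft_force: [0.4, -0.3, -0.4]
width: 0.0853
```

{"op": "servo_tool", "data": {"targets": [[0, 0, 0, 55, 0, -8, 0], [0, 0, 0, 55, 0, -8, 0], [0, 0, 0, 55, 0, -5, 0], [0, 0, 0, 40, 0, -2, 0], [0, 0, 0, 0, 0, 0, 0]]}}

```text
clock: 13.15
ee_pos: [0.4783, -0.2287, 0.4328]
orientation: [0.49, -0.49, 0.511, -0.509]
ft_force: [-0.4, 0.0, -0.2]
width: 0.0855
```

```bash
cat >> h.py <<'E'
def blocks(d,hide=None,vmin=110,ztop=.030):
    im=d["image"]; hsv=cv2.cvtColor(im,cv2.COLOR_RGB2HSV); 
    g=cv2.GaussianBlur(hsv,(3,3),0)
    return hsv
E
python3 - <<'E'
from h import *
pic(); shot('wrist','w10')
E
```

```text
t 13.15 tcp [ 0.4783 -0.2287  0.4328] jawaz -2.25 down [-0.003  0.001 -1.   ] w 0.0855 f [-0.4  0.  -0.2] q [-0.57  0.28  0.02  1.31 -0.    1.04]
```

View pics/w10.png

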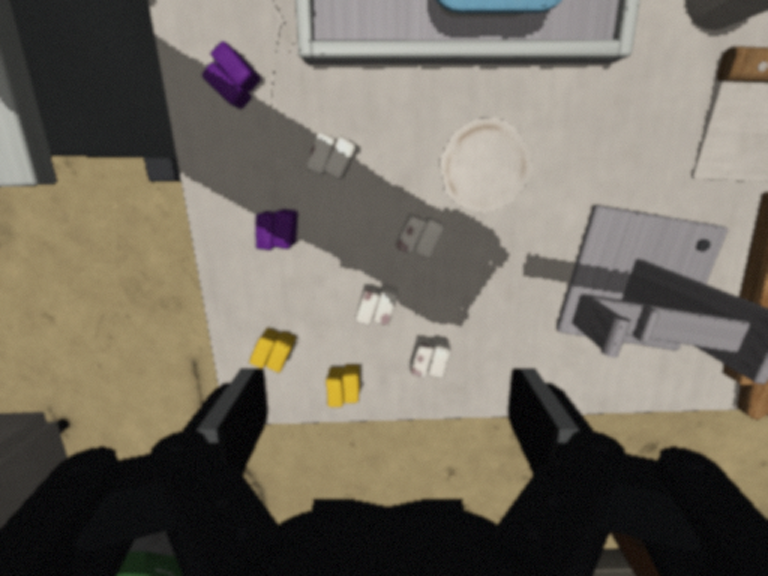

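```bash
python3 - <<'E'
from h import *
d=load('w10'); im=d["image"][75:255,190:310,::-1]
im=np.clip(im.astype(float)*1.1,0,255).astype(np.uint8)
a=cv2.resize(im,None,fx=5,fy=5,interpolation=cv2.INTER_CUBIC)
t=cv2.resize(im[0:100],None,fx=6,fy=6,interpolation=cv2.INTER_CUBIC); b=cv2.resize(im[90:180],None,fx=6,fy=6,interpolation=cv2.INTER_CUBIC)
cv2.imwrite('pics/w10a.png',t); cv2.imwrite('pics/w10b.png',b)
E
```

```text
(no output)
```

View pics/w10a.png

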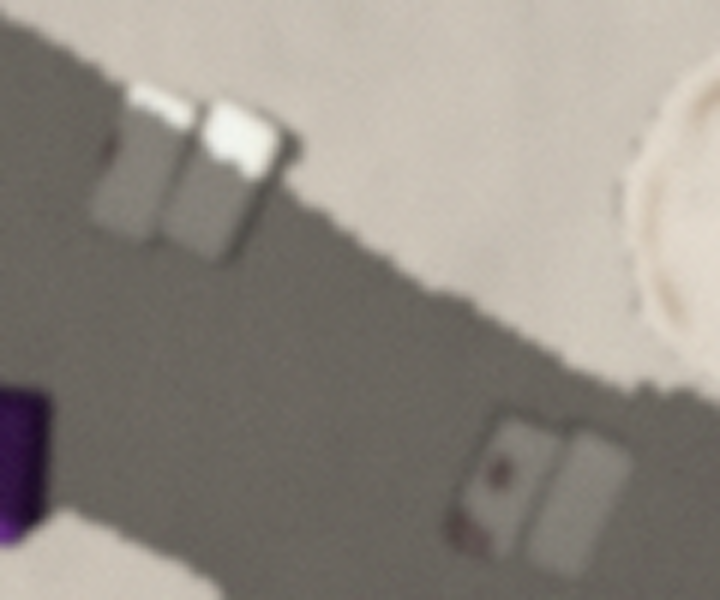

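View pics/w10b.png

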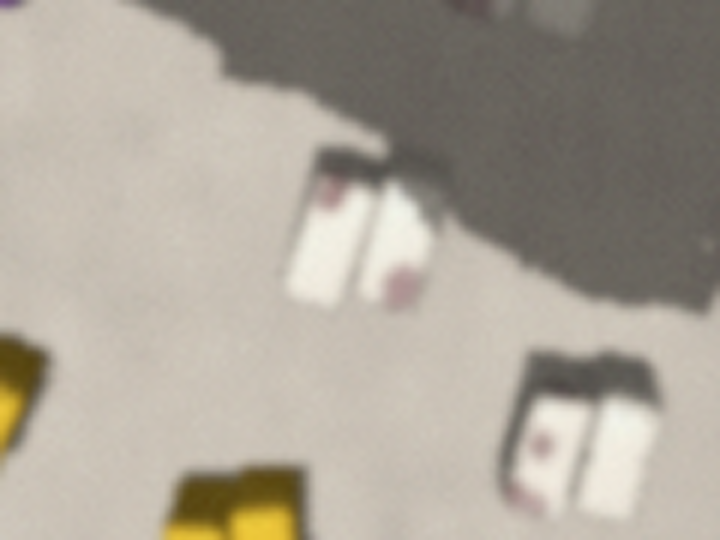

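```bash
python3 - <<'E'
from h import *
d=load('w10')
def P(x,y,r0): return onz(d,190+x/6-.42,r0+y/6-.42,.03)
for n,c,s,r in [('A',(181,175),((200,110),(155,235)),75),('B',(540,497),((563,430),(522,560)),75),('C',(364,243),((380,178),(348,297)),165),('D',(581,454),((597,400),(575,515)),165)]:
    p=P(*c,r); a=P(*s[0],r); b=P(*s[1],r); v=a-b
    print(n,p.round(4),'yaw',(np.degrees(np.arctan2(v[1],v[0]))-90).round(1),'len',np.linalg.norm(v).round(4))
E
```

```text
A [ 0.4315 -0.1459  0.03  ] yaw -25.0 len 0.0273
B [ 0.5066 -0.2175  0.03  ] yaw -18.4 len 0.0305
C [ 0.4639 -0.284   0.03  ] yaw -16.9 len 0.0308
D [ 0.5148 -0.3412  0.03  ] yaw -10.2 len 0.0317
```

Block targets (px in w10): A (332,155), B (420,235), C (377,306), D (431,358). Positions from two views agree within about 5 mm, and I use the wrist view. First pick is A.

{"op": "servo_tool", "data": {"targets": [[0, 0, 0, -27, 40, -17, 75], [0, 0, 0, -27, 40, -17, 75], [0, 0, 0, -27, 40, -16, 75], [0, 10, 0, 0, 0, 0, 75], [0, 10, 0, 0, 0, 0, 75]]}}

```text
clock: 13.82
ee_pos: [0.4305, -0.1412, 0.313]
orientation: [0.394, -0.395, 0.588, -0.585]
ft_force: [0.7, -0.5, 0.0]
width: 0.0603
```

{"op": "servo_tool", "data": {"targets": [[0, 2, 0, 0, 20, 0, 75], [0, 0, 0, 0, 0, 0, 75]]}}

```text
clock: 14.08
ee_pos: [0.4307, -0.1419, 0.2931]
orientation: [0.385, -0.387, 0.594, -0.591]
ft_force: [-1.5, -0.7, 0.1]
width: 0.0603
```

```bash
python3 - <<'E'
from h import *
pic(); go(.4315,-.1459,.180); shot('wrist','w11')
E
```

```text
t 14.07 tcp [ 0.4307 -0.1419  0.2931] jawaz -23.87 down [-0.004  0.002 -1.   ] w 0.0603 f [-1.5 -0.7  0.1] q [-0.46  0.21 -0.45  0.91  0.    1.53]
world delta [   0.8   -4.  -113.1] tool mm [  3.4 113.1   2.9]
```

View pics/w11.png

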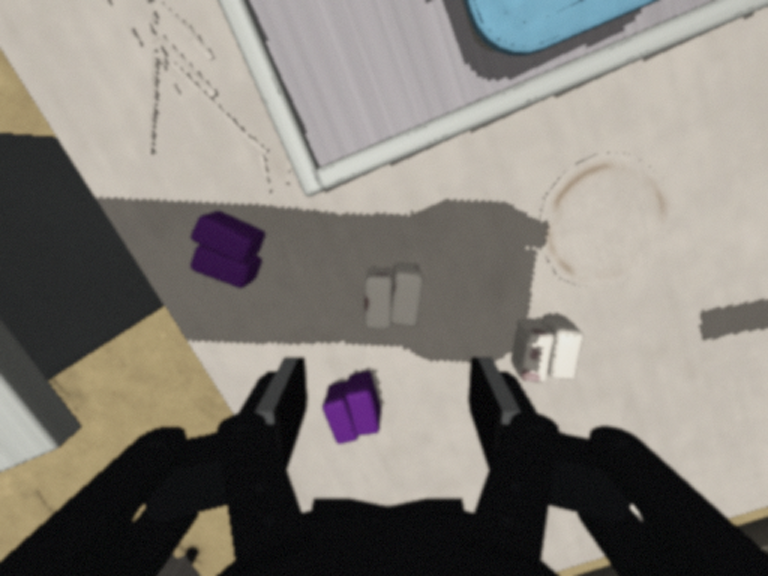

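```bash
python3 - <<'E'
from h import *
d=load('w11'); c=onz(d,393/1.5-.17,297/1.5-.17,.03); print(c); go(c[0],c[1],.18)
E
```

```text
[ 0.43299102 -0.14248873  0.03      ]
world delta [   1.8   -0.2 -113.9] tool mm [ -0.5 113.9   2.1]
```

{"op": "servo_tool", "data": {"targets": [[0, 0, 0, 1, 40, 2, 75], [0, 0, 0, 0, 40, 0, 75], [0, 0, 0, 0, 33, 0, 75], [0, 0, 0, 0, 0, 0, 75], [0, 0, 0, 0, 0, 0, 255]], "squeeze": 30}}

```text
clock: 14.75
ee_pos: [0.434, -0.1454, 0.183]
orientation: [-0.386, 0.385, -0.592, 0.593]
ft_force: [0.2, 0.1, 0.7]
width: 0.0435
```

{"op": "servo_tool", "data": {"targets": [[0, 0, 0, 0, 0, 0, 255], [0, 0, 0, 0, 0, 0, 255], [0, 0, 0, 0, 0, 0, 255]]}}

```text
clock: 15.12
ee_pos: [0.4345, -0.1458, 0.1835]
orientation: [-0.386, 0.384, -0.592, 0.594]
ft_force: [0.0, 0.7, 7.1]
width: 0.0335
```

{"op": "servo_tool", "data": {"targets": [[0, 0, 0, 0, -30, 0, 255], [0, 0, 0, 0, -50, 0, 255], [0, 0, 0, 0, -60, 0, 255], [0, 0, 0, 0, -20, 0, 255], [0, 0, 0, 0, 0, 0, 255]]}}

```text
clock: 15.75
ee_pos: [0.4342, -0.1458, 0.344]
orientation: [-0.386, 0.384, -0.591, 0.595]
ft_force: [-0.2, 0.5, -0.7]
width: 0.0339
```

```bash
python3 - <<'E'
from h import *
pic(); shot('wrist','w12')
E
```

```text
t 15.75 tcp [ 0.4342 -0.1458  0.344 ] jawaz -24.0 down [ 0.005 -0.002 -1.   ] w 0.0339 f [-0.2  0.5 -0.7] q [-0.46  0.17 -0.36  1.04  0.    1.53]
```

View pics/w12.png

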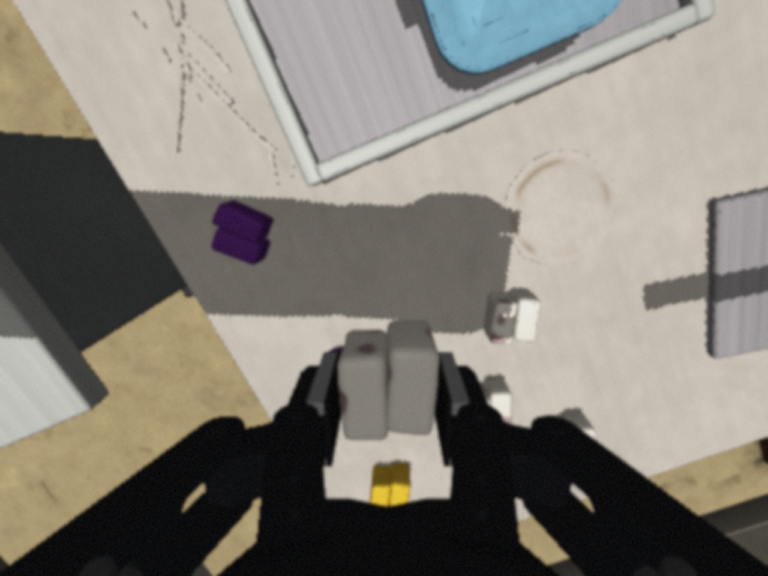

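Block A is held (width 33.9 mm). Carrying it to the near-left slot on the rack.

{"op": "servo_tool", "data": {"targets": [[0, 0, 0, -30, -10, -10, 255], [0, 0, 0, -50, -10, -16, 255], [0, 0, 0, -50, 0, -16, 255], [0, 0, 0, -50, 0, -16, 255], [0, 0, 0, -50, 0, -16, 255]]}}

```text
clock: 16.42
ee_pos: [0.4585, 0.0965, 0.3598]
orientation: [0.384, -0.386, 0.594, -0.593]
ft_force: [0.1, -0.7, -0.7]
width: 0.0333
```

{"op": "servo_tool", "data": {"targets": [[0, 0, 0, -50, 0, -17, 255], [0, 0, 0, -50, 0, -17, 255], [0, 0, 0, -40, 0, -13, 255], [0, -10, 0, -15, 0, -5, 255], [0, -10, 0, 0, 0, 0, 255]]}}

```text
clock: 17.05
ee_pos: [0.4741, 0.2588, 0.3592]
orientation: [0.483, -0.486, 0.516, -0.515]
ft_force: [-0.5, -0.1, -0.3]
width: 0.0338
```

{"op": "servo_tool", "data": {"targets": [[0, -10, 0, 0, 0, 0, 255], [0, -10, 0, 0, 0, 0, 255], [0, -10, 0, 0, 0, 0, 255], [0, -10, 0, 0, 0, 0, 255], [0, -10, 0, 0, 0, 0, 255]]}}

```text
clock: 17.68
ee_pos: [0.4741, 0.2573, 0.3593]
orientation: [-0.655, 0.657, -0.264, 0.262]
ft_force: [-0.2, -0.6, -0.9]
width: 0.0337
```

{"op": "servo_tool", "data": {"targets": [[0, -10, 0, 0, 0, 0, 255], [0, -10, 0, 0, 0, 0, 255], [0, -10, 0, 0, 0, 0, 255], [0, -10, 0, 0, 0, 0, 255], [0, -2, 0, 0, 0, 0, 255]]}}

```text
clock: 18.3
ee_pos: [0.4742, 0.2574, 0.3597]
orientation: [-0.706, 0.708, -0.014, 0.011]
ft_force: [-0.2, 0.3, -1.1]
width: 0.034
```

```bash
python3 - <<'E'
from h import *
pic(); go(.476,.2577,.2165); shot('wrist','w13')
E
```

```text
t 18.3 tcp [0.4742 0.2574 0.3597] jawaz 87.99 down [-0.003 -0.001 -1.   ] w 0.034 f [-0.2  0.3 -1.1] q [ 0.38  0.32 -0.11  1.14 -0.    0.41]
world delta [   1.8    0.3 -143.2] tool mm [  2.2 143.2   0.6]
```

View pics/w13.png

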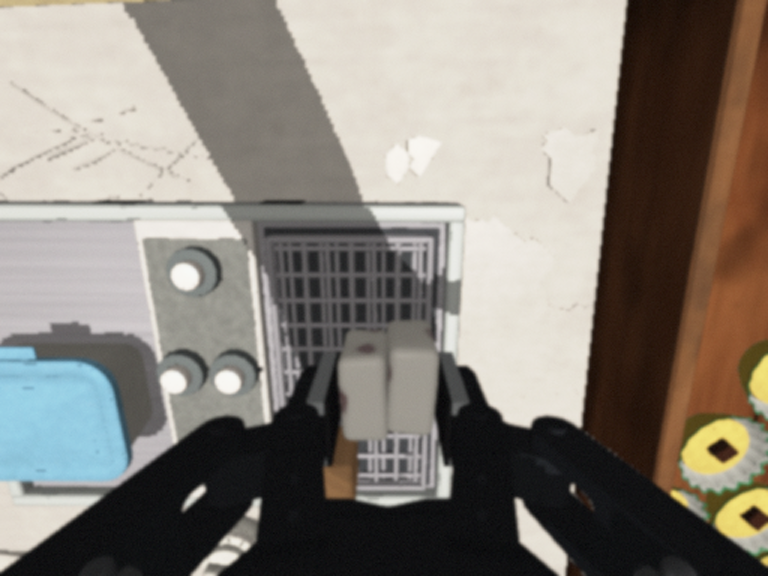

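```bash
cat >> h.py <<'E'
def inhand(fn,pts,dz=.1535):
    d=load(fn); p,M,s=tool(); Q=[onz(d,u/1.5-.17,v/1.5-.17,p[2]-dz) for u,v in pts]
    print('in-hand offset tool mm',(M.T@(sum(Q)/len(Q)-p)*1000).round(1)); print([(M.T@(q-p)*1000).round(1)[[0,2]].tolist() for q in Q])
E
python3 - <<'E'
from h import *
d=load('w13'); im=d["image"][200:310,200:320,::-1]; cv2.imwrite('pics/w13z.png',cv2.resize(im,None,fx=6,fy=5.4,interpolation=cv2.INTER_CUBIC))
E
```

```text
(no output)
```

View pics/w13z.png

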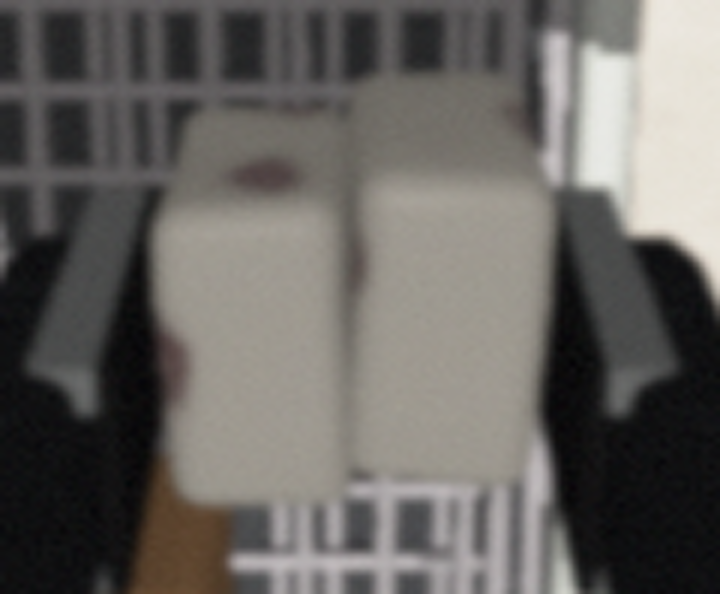

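```bash
python3 - <<'E'
from h import *
pts=[((200+x/6)*1.5,(200+y/5.4)*1.5) for x,y in ((160,212),(182,502),(548,185),(527,477))]
inhand('w13',pts)
E
```

```text
in-hand offset tool mm [ -2.2 153.5  -0.4]
[[-16.2, -16.2], [14.6, -15.3], [-18.9, 15.2], [11.7, 14.5]]
```

{"op": "servo_tool", "data": {"targets": [[0, 0, 0, 2, 30, 0, 255], [0, 0, 0, 0, 45, 0, 255], [0, 0, 0, 0, 40, 0, 255], [0, 0, 0, 0, 18, 0, 255], [0, 0, 0, 0, 6, 0, 255]]}}

```text
clock: 18.98
ee_pos: [0.4758, 0.2571, 0.2207]
orientation: [-0.706, 0.708, -0.014, 0.012]
ft_force: [-0.0, -0.3, 0.3]
width: 0.0338
```

{"op": "servo_tool", "data": {"targets": [[0, 0, 0, 0, 2, 0, 255], [0, 0, 0, 0, 0, 0, 255]]}}

```text
clock: 19.23
ee_pos: [0.4773, 0.2577, 0.2215]
orientation: [0.707, -0.707, 0.012, -0.013]
ft_force: [0.7, -0.2, -0.7]
width: 0.0337
```

```bash
python3 - <<'E'
from h import *
pic(); shot('wrist','w14'); shot('scene','c14',4,(130,160,320,300))
E
```

```text
t 19.23 tcp [0.4773 0.2577 0.2215] jawaz 87.97 down [ 0.002  0.001 -1.   ] w 0.0337 f [ 0.7 -0.2 -0.7] q [ 0.38  0.44 -0.33  0.8  -0.    0.41]
```

View pics/w14.png

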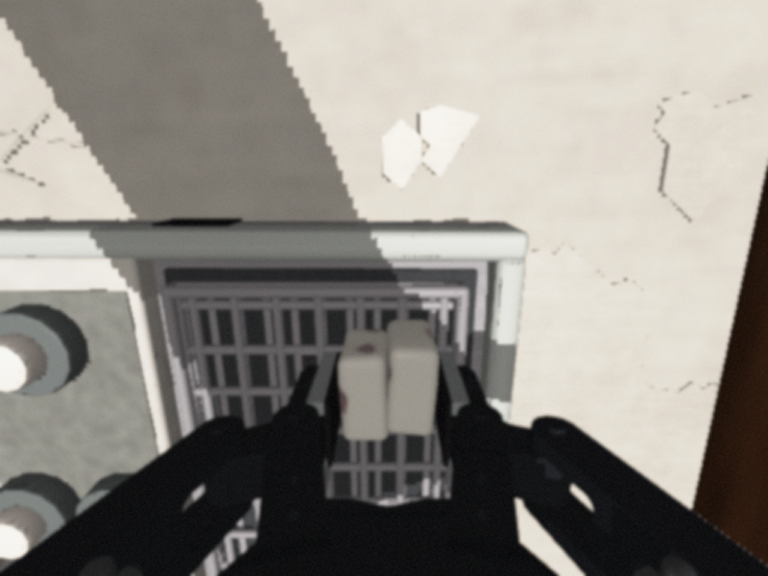

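View pics/c14.png

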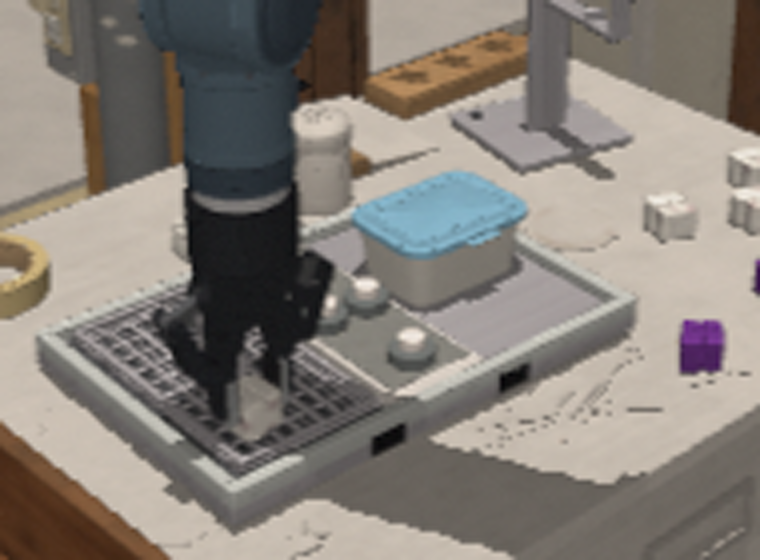

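{"op": "servo_tool", "data": {"targets": [[0, 0, 0, 0, 3, 0, 255], [0, 0, 0, 0, 1, 0, 255], [0, 0, 0, 0, 0, 0, 255]]}}

```text
clock: 19.7
ee_pos: [0.4768, 0.2575, 0.2166]
orientation: [-0.707, 0.707, -0.012, 0.012]
ft_force: [0.0, -0.7, -0.0]
width: 0.0337
```

{"op": "servo_tool", "data": {"targets": [[0, 0, 0, 0, 1, 0, 255], [0, 0, 0, 0, 0, 0, 255]]}}

```text
clock: 19.95
ee_pos: [0.4768, 0.2575, 0.2156]
orientation: [-0.707, 0.707, -0.012, 0.012]
ft_force: [-0.3, 0.7, 0.1]
width: 0.0339
```

{"op": "servo_tool", "data": {"targets": [[0, 0, 0, 0, 1, 0, 255], [0, 0, 0, 0, 0, 0, 255]]}}

```text
clock: 20.2
ee_pos: [0.4768, 0.2575, 0.2155]
orientation: [0.707, -0.707, 0.012, -0.012]
ft_force: [-2.3, -0.5, 5.5]
width: 0.0339
```

Contact on the deck (5.5 N). I release with a small opening and rise.

{"op": "servo_tool", "data": {"targets": [[0, 0, 0, 0, -1, 0, 115], [0, 0, 0, 0, 0, 0, 115], [0, 0, 0, 0, 0, 0, 115], [0, 0, 0, 0, -20, 0, 115], [0, 0, 0, 0, -40, 0, 115]]}}

```text
clock: 20.82
ee_pos: [0.4758, 0.2571, 0.2745]
orientation: [-0.706, 0.708, -0.014, 0.011]
ft_force: [-0.1, 0.6, 0.6]
width: 0.0467
```

{"op": "servo_tool", "data": {"targets": [[0, 0, 0, 0, -50, 0, 75], [0, 0, 0, 0, -50, 0, 75], [0, 0, 0, 0, -30, 0, 75], [0, 0, 0, 0, 0, 0, 75]]}}

```text
clock: 21.32
ee_pos: [0.4777, 0.2579, 0.4085]
orientation: [0.708, -0.706, 0.01, -0.014]
ft_force: [0.5, -0.0, -0.2]
width: 0.0602
```

```bash
python3 - <<'E'
from h import *
pic(); shot('wrist','w15'); shot('side','s15',3.5,(150,220,360,350))
E
```

```text
t 21.32 tcp [0.4777 0.2579 0.4085] jawaz 88.0 down [ 0.006  0.002 -1.   ] w 0.0602 f [ 0.5 -0.  -0.2] q [ 0.38  0.31 -0.01  1.25 -0.    0.41]
```

View pics/w15.png

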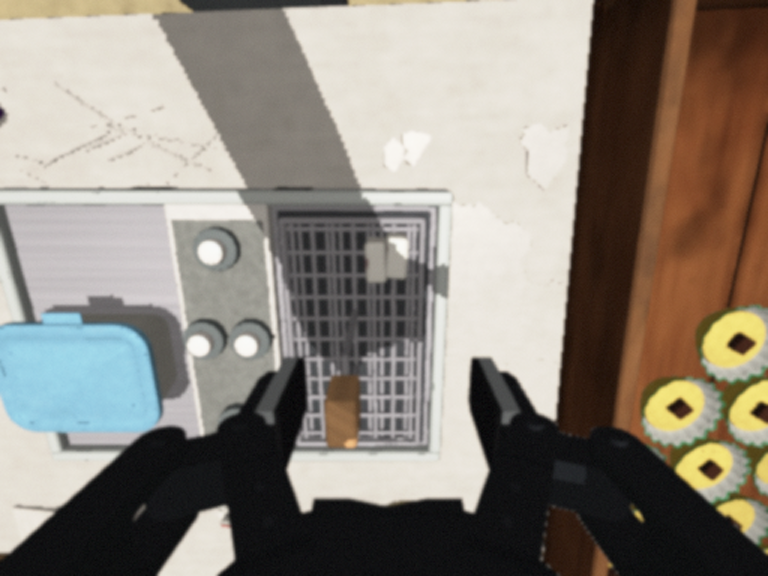

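View pics/s15.png

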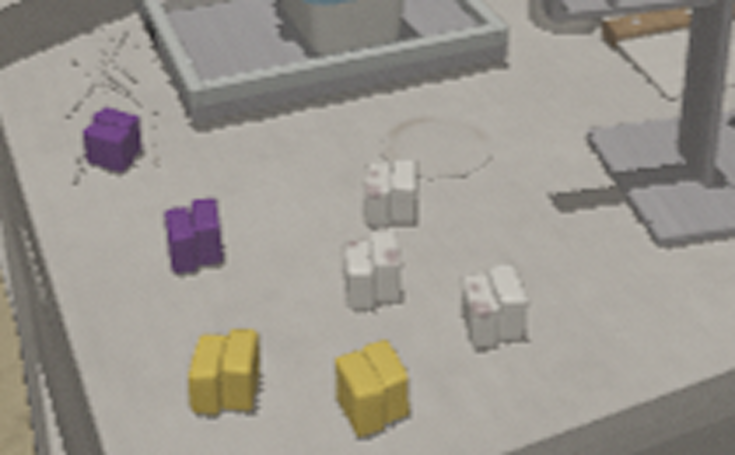

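Block A sits inside the near-left corner of the rack at (386,258) in w15. B, C and D have not moved. Next is B.

{"op": "servo_tool", "data": {"targets": [[0, 0, 0, 3, 0, -35, 75], [0, 0, 0, 5, 0, -56, 75], [0, 0, 0, 5, 0, -56, 75], [0, 0, 0, 5, 0, -56, 75], [0, 0, 0, 6, 0, -56, 75]]}}

```text
clock: 22.05
ee_pos: [0.491, -0.0038, 0.4037]
orientation: [0.707, -0.707, 0.013, -0.011]
ft_force: [0.0, -0.3, -0.8]
width: 0.0602
```

{"op": "servo_tool", "data": {"targets": [[0, 0, 0, 6, 0, -56, 75], [0, 0, 0, 6, 0, -56, 75], [0, 0, 0, 6, 0, -56, 75], [0, 0, 0, 4, 0, -46, 75], [0, 10.6, 0, 0, 0, 0, 75]]}}

```text
clock: 22.68
ee_pos: [0.5058, -0.2199, 0.403]
orientation: [0.703, -0.702, 0.082, -0.08]
ft_force: [-0.8, 0.8, 0.2]
width: 0.0605
```

{"op": "servo_tool", "data": {"targets": [[0, 10.6, 0, 0, 0, 0, 75], [0, 10.6, 0, 0, 0, 0, 75], [0, 10.6, 0, 0, 0, 0, 75], [0, 10.6, 0, 0, 0, 0, 75], [0, 10.6, 0, 0, 0, 0, 75]]}}

```text
clock: 23.3
ee_pos: [0.5058, -0.2165, 0.4034]
orientation: [-0.593, 0.593, -0.386, 0.383]
ft_force: [-0.2, -0.1, -0.2]
width: 0.0602
```

{"op": "servo_tool", "data": {"targets": [[0, 10.6, 0, 0, 25, 0, 75], [0, 10.6, 0, 0, 25, 0, 75], [0, 10.6, 0, 0, 25, 0, 75], [0, 10.6, 0, 0, 25, 0, 75], [0, 0, 0, 0, 0, 0, 75]]}}

```text
clock: 23.92
ee_pos: [0.5045, -0.2157, 0.302]
orientation: [0.415, -0.417, 0.574, -0.569]
ft_force: [0.9, -0.5, -0.0]
width: 0.0602
```

```bash
python3 - <<'E'
from h import *
pic(); shot('wrist','w16')
E
```

```text
t 23.93 tcp [ 0.5045 -0.2157  0.302 ] jawaz -17.88 down [-0.007  0.004 -1.   ] w 0.0602 f [ 0.9 -0.5 -0. ] q [-0.52  0.38 -0.19  1.01  0.    1.36]
```

View pics/w16.png

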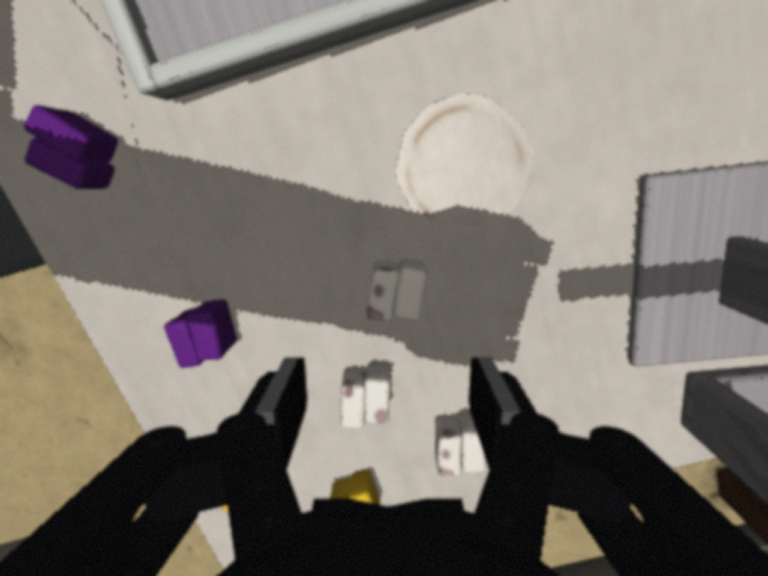

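```bash
python3 - <<'E'
from h import *
d=load('w16'); f=lambda u,v:onz(d,u/1.5-.17,v/1.5-.17,.03)
im=d["image"][160:230,230:300,::-1]; cv2.imwrite('pics/w16z.png',cv2.resize(np.clip(im*1.3,0,255).astype(np.uint8),None,fx=8,fy=8,interpolation=cv2.INTER_CUBIC))
E
```

```text
(no output)
```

View pics/w16z.png

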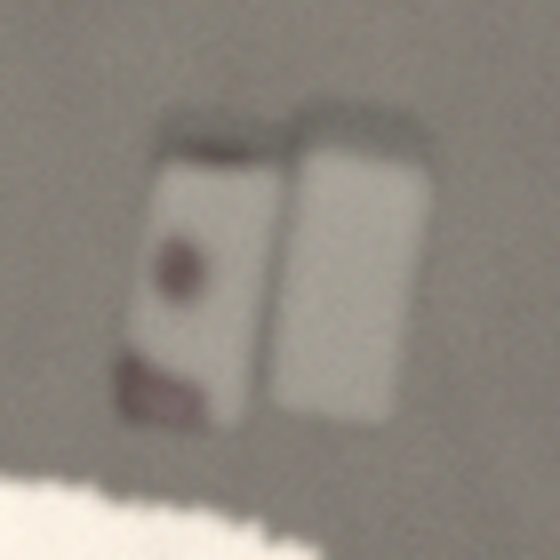

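```bash
python3 - <<'E'
from h import *
d=load('w16'); g=lambda x,y:onz(d,230+x/8-.44,160+y/8-.44,.03)
c=g(275,292); v=g(290,165)-g(258,415); print(c, np.degrees(np.arctan2(v[1],v[0]))-90); v=g(155,165)-g(118,425);print(np.degrees(np.arctan2(v[1],v[0]))-90); go(c[0],c[1],.181)
E
```

```text
[ 0.50747495 -0.21727102  0.03      ] -24.418023872353984
-26.226508389538743
world delta [   2.2   -1.1 -122.7] tool mm [  0.5 122.7   3.1]
```

{"op": "servo_tool", "data": {"targets": [[0, 7, 0, 1, 40, 3, 75], [0, 0, 0, 0, 40, 0, 75], [0, 0, 0, 0, 40, 0, 75], [0, 0, 0, 0, 2, 0, 75], [0, 0, 0, 0, 0, 0, 255]]}}

```text
clock: 24.6
ee_pos: [0.5096, -0.2191, 0.1852]
orientation: [-0.381, 0.38, -0.596, 0.597]
ft_force: [0.3, 0.2, 1.3]
width: 0.0434
```

{"op": "servo_tool", "data": {"targets": [[0, 0, 0, 0, 0, 0, 255], [0, 0, 0, 0, 0, 0, 255], [0, 0, 0, 0, 0, 0, 255]]}}

```text
clock: 24.98
ee_pos: [0.5101, -0.2193, 0.186]
orientation: [-0.381, 0.379, -0.595, 0.598]
ft_force: [0.1, -0.7, 7.1]
width: 0.0333
```

{"op": "servo_tool", "data": {"targets": [[0, 0, 0, 0, -30, 0, 255], [0, 0, 0, 0, -50, 0, 255], [0, 0, 0, 0, -60, 0, 255], [0, 0, 0, 0, -30, 0, 255], [0, 0, 0, 0, 0, 0, 255]]}}

```text
clock: 25.6
ee_pos: [0.5099, -0.2192, 0.3576]
orientation: [-0.381, 0.379, -0.594, 0.599]
ft_force: [1.0, -0.7, -0.6]
width: 0.0335
```

```bash
python3 - <<'E'
from h import *
pic(); go(.476,.1995,.36);shot('wrist','w17')
E
```

```text
t 25.6 tcp [ 0.5099 -0.2192  0.3576] jawaz -24.99 down [ 0.007 -0.004 -1.   ] w 0.0335 f [ 1.  -0.7 -0.6] q [-0.52  0.35 -0.08  1.13  0.    1.49]
world delta [-33.9 418.7   2.4] tool mm [-365.2   -4.2 -207.5]
```

View pics/w17.png

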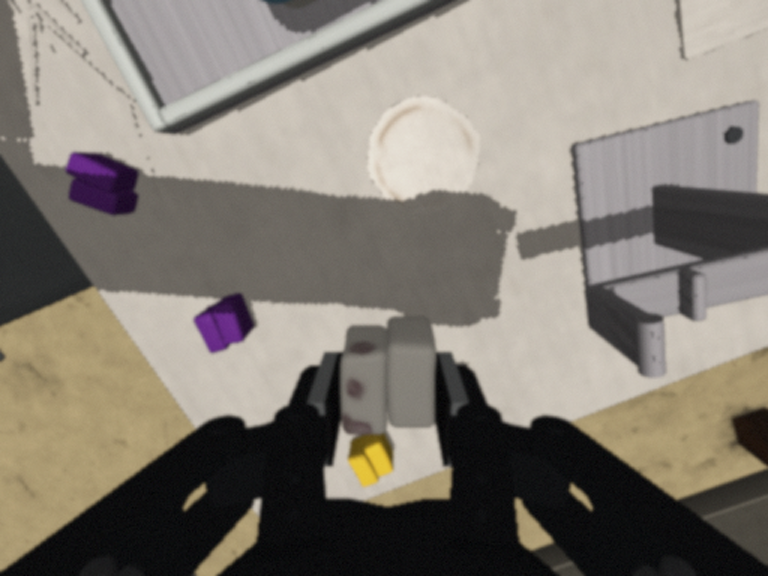

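{"op": "servo_tool", "data": {"targets": [[0, 0, 0, -30, -5, -17, 255], [0, 0, 0, -48, 0, -27, 255], [0, 0, 0, -48, 0, -27, 255], [0, 0, 0, -48, 0, -27, 255], [0, 0, 0, -48, 0, -27, 255]]}}

```text
clock: 26.28
ee_pos: [0.4882, 0.037, 0.357]
orientation: [0.379, -0.381, 0.597, -0.596]
ft_force: [0.1, -0.5, -1.2]
width: 0.0337
```

{"op": "servo_tool", "data": {"targets": [[0, 0, 0, -48, 0, -27, 255], [0, 0, 0, -48, 0, -27, 255], [0, 0, 0, -35, 0, -20, 255], [0, 0, 0, -12, 0, -8, 255], [0, -10.3, 0, 0, 0, 0, 255]]}}

```text
clock: 26.9
ee_pos: [0.4748, 0.2002, 0.3573]
orientation: [0.433, -0.435, 0.559, -0.558]
ft_force: [0.2, -0.8, 0.1]
width: 0.0332
```

{"op": "servo_tool", "data": {"targets": [[0, -10.3, 0, 0, 0, 0, 255], [0, -10.3, 0, 0, 0, 0, 255], [0, -10.3, 0, 0, 0, 0, 255], [0, -10.3, 0, 0, 0, 0, 255], [0, -10.3, 0, 0, 0, 0, 255]]}}

```text
clock: 27.52
ee_pos: [0.4752, 0.1986, 0.3575]
orientation: [-0.632, 0.634, -0.316, 0.315]
ft_force: [0.5, 0.1, -1.6]
width: 0.0335
```

{"op": "servo_tool", "data": {"targets": [[0, -10.3, 0, 0, 0, 0, 255], [0, -10.3, 0, 0, 0, 0, 255], [0, -10.3, 0, 0, 0, 0, 255], [0, -10.3, 0, 0, 0, 0, 255], [0, -10, 0, 0, 0, 0, 255]]}}

```text
clock: 28.15
ee_pos: [0.4752, 0.1986, 0.3575]
orientation: [-0.707, 0.707, -0.011, 0.01]
ft_force: [0.3, 0.1, -0.5]
width: 0.033
```

```bash
python3 - <<'E'
from h import *
pic(); go(.477,.1995,.228); shot('wrist','w18')
d=load('w18'); im=d["image"][200:310,200:320,::-1]; cv2.imwrite('pics/w18z.png',cv2.resize(im,None,fx=6,fy=5.4,interpolation=cv2.INTER_CUBIC))
E
```

```text
t 28.15 tcp [0.4752 0.1986 0.3575] jawaz 88.26 down [-0.002 -0.001 -1.   ] w 0.033 f [ 0.3  0.1 -0.5] q [ 0.27  0.28 -0.19  1.11 -0.    0.3 ]
world delta [   1.8    0.9 -129.5] tool mm [  2.  129.5   1.1]
```

View pics/w18z.png

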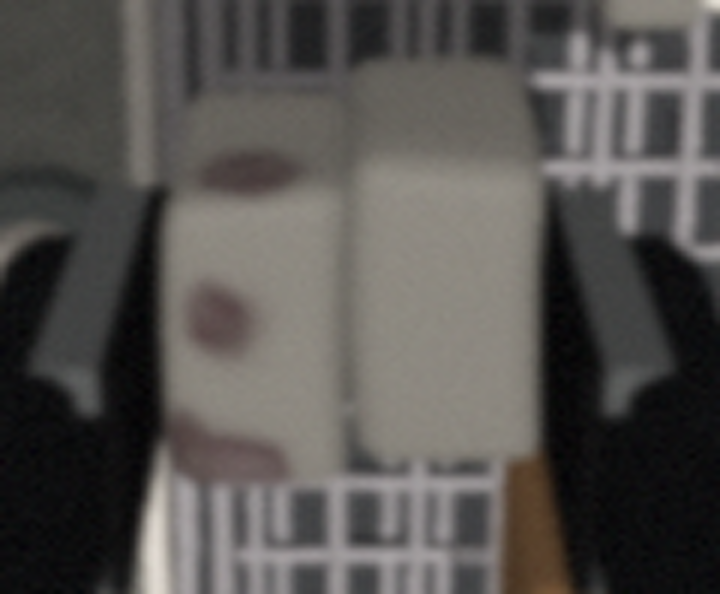

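View pics/w18.png

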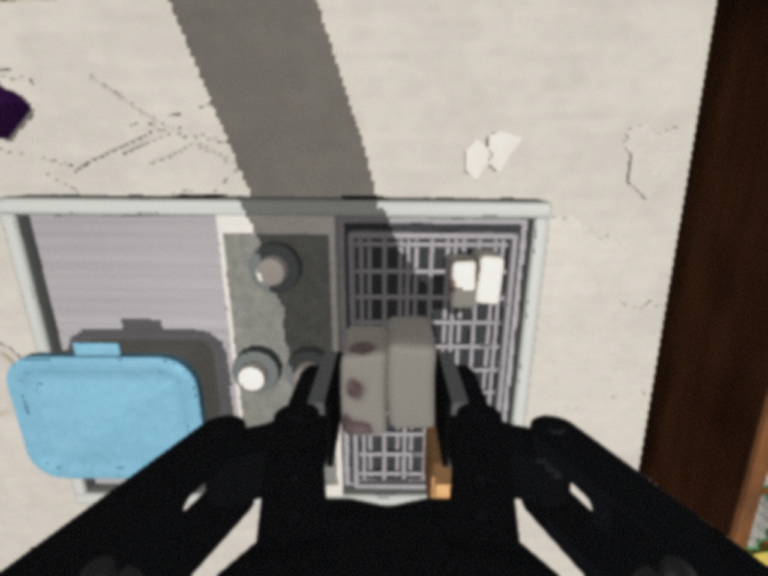

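{"op": "servo_tool", "data": {"targets": [[0, 0, 0, 1.5, 30, 0, 255], [0, 0, 0, 0, 45, 0, 255], [0, 0, 0, 0, 40, 0, 255], [0, 0, 0, 0, 16, 0, 255], [0, 0, 0, 0, 0, 0, 255]]}}

```text
clock: 28.82
ee_pos: [0.4757, 0.1986, 0.2256]
orientation: [-0.706, 0.708, -0.015, 0.012]
ft_force: [0.4, 0.1, 0.3]
width: 0.0331
```

{"op": "servo_tool", "data": {"targets": [[0, 0, 0, 0, 4, 0, 255], [0, 0, 0, 0, 3, 0, 255], [0, 0, 0, 0, 0, 0, 255]]}}

```text
clock: 29.2
ee_pos: [0.4772, 0.1996, 0.2211]
orientation: [0.707, -0.707, 0.012, -0.013]
ft_force: [-0.6, -1.1, -0.8]
width: 0.0333
```

{"op": "servo_tool", "data": {"targets": [[0, 0, 0, 0, 1, 0, 255], [0, 0, 0, 0, 1, 0, 255], [0, 0, 0, 0, 0, 0, 255]]}}

```text
clock: 29.58
ee_pos: [0.477, 0.1996, 0.2187]
orientation: [-0.707, 0.707, -0.012, 0.012]
ft_force: [-0.0, 0.5, 0.2]
width: 0.0331
```

{"op": "servo_tool", "data": {"targets": [[0, 0, 0, 0, 1, 0, 255], [0, 0, 0, 0, 0, 0, 255]]}}

```text
clock: 29.82
ee_pos: [0.477, 0.1996, 0.218]
orientation: [0.707, -0.707, 0.012, -0.012]
ft_force: [-1.3, -0.4, 2.3]
width: 0.0338
```

Contact at z = 0.218, as predicted. Releasing.

{"op": "servo_tool", "data": {"targets": [[0, 0, 0, 0, 0, 0, 120], [0, 0, 0, 0, 0, 0, 120], [0, 0, 0, 0, 0, 0, 120], [0, 0, 0, 0, -20, 0, 120], [0, 0, 0, 0, -40, 0, 120]]}}

```text
clock: 30.45
ee_pos: [0.4759, 0.1992, 0.2767]
orientation: [-0.707, 0.707, -0.014, 0.011]
ft_force: [-0.4, 0.7, 0.4]
width: 0.0455
```

{"op": "servo_tool", "data": {"targets": [[0, 0, 0, 0, -50, 0, 75], [0, 0, 0, 0, -50, 0, 75], [0, 0, 0, 0, -40, 0, 75], [0, 0, 0, 0, 0, 0, 75]]}}

```text
clock: 30.95
ee_pos: [0.478, 0.1999, 0.4214]
orientation: [0.708, -0.706, 0.01, -0.015]
ft_force: [1.7, 0.8, -0.4]
width: 0.0603
```

```bash
python3 - <<'E'
from h import *
pic(); shot('wrist','w19'); shot('side','s19',3.5,(150,220,360,350))
E
```

```text
t 30.95 tcp [0.478  0.1999 0.4214] jawaz 88.0 down [ 0.007  0.002 -1.   ] w 0.0603 f [ 1.7  0.8 -0.4] q [ 0.27  0.25 -0.05  1.26 -0.    0.31]
```

View pics/w19.png

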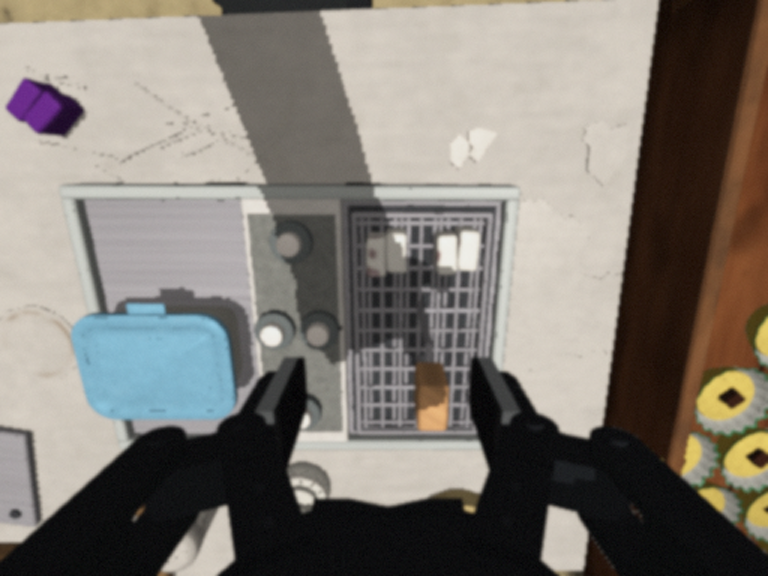

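View pics/s19.png

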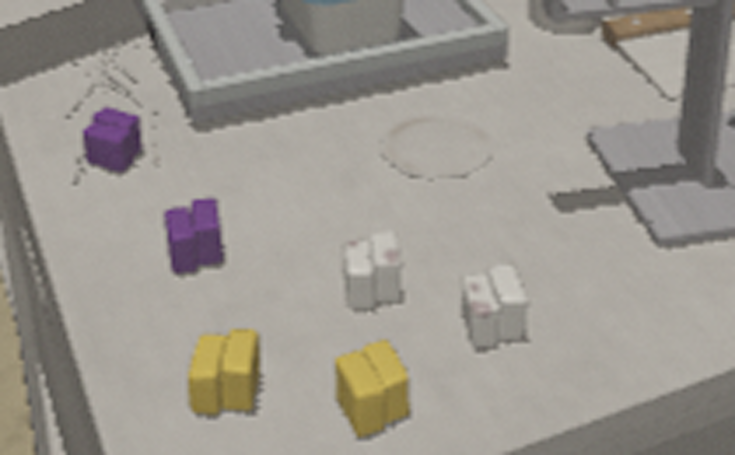

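A and B both sit flat on the rack, at (387,252) and (458,250) in w19. C and D are unchanged. Now C, with the tool on the other side (jaw at about 160°) so the camera stays clear of the handle when placing at the far slots.

{"op": "servo_tool", "data": {"targets": [[0, 0, 0, 0, 0, -35, 75], [0, 0, 0, 0, 0, -57, 75], [0, 0, 0, 0, 0, -57, 75], [0, 0, 0, 0, 0, -57, 75], [0, 0, 0, 0, 0, -57, 75]]}}

```text
clock: 31.68
ee_pos: [0.4669, -0.0648, 0.4157]
orientation: [0.707, -0.707, 0.013, -0.011]
ft_force: [0.8, -0.6, 0.3]
width: 0.0607
```

{"op": "servo_tool", "data": {"targets": [[0, 0, 0, 0, 0, -57, 75], [0, 0, 0, 0, 0, -57, 75], [0, 0, 0, 0, 0, -57, 75], [0, 0, 0, 3, 0, -48, 75], [0, -10.2, 0, 0, 0, 0, 75]]}}

```text
clock: 32.3
ee_pos: [0.4625, -0.2853, 0.4149]
orientation: [0.706, -0.705, -0.05, 0.052]
ft_force: [0.0, 0.7, -1.0]
width: 0.0605
```

{"op": "servo_tool", "data": {"targets": [[0, -10.2, 0, 0, 0, 0, 75], [0, -10.2, 0, 0, 0, 0, 75], [0, -10.2, 0, 0, 0, 0, 75], [0, -10.2, 0, 0, 20, 0, 75], [0, -10.2, 0, 0, 30, 0, 75]]}}

```text
clock: 32.92
ee_pos: [0.463, -0.2821, 0.3658]
orientation: [0.614, -0.613, -0.351, 0.351]
ft_force: [0.5, -0.1, -0.1]
width: 0.0602
```

{"op": "servo_tool", "data": {"targets": [[0, -8, 0, 0, 30, 0, 75], [0, 0, 0, 0, 30, 0, 75], [0, 0, 0, 0, 0, 0, 75]]}}

```text
clock: 33.3
ee_pos: [0.4613, -0.2808, 0.3036]
orientation: [0.592, -0.586, -0.39, 0.392]
ft_force: [-0.0, 0.1, 0.4]
width: 0.0603
```

```bash
python3 - <<'E'
from h import *
pic(); shot('wrist','w20')
E
```

```text
t 33.3 tcp [ 0.4613 -0.2808  0.3036] jawaz 157.2 down [-0.007  0.006 -1.   ] w 0.0603 f [-0.   0.1  0.4] q [-0.66  0.36 -0.21  1.01  0.   -1.84]
```

View pics/w20.png

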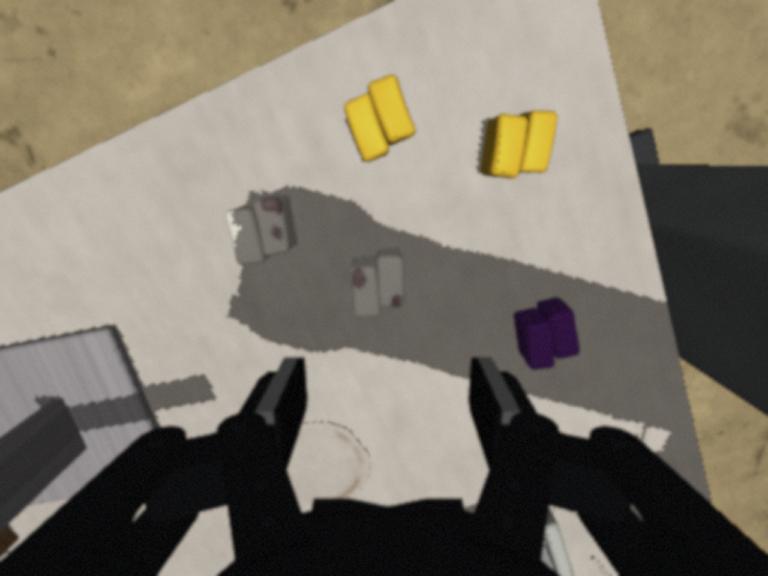

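```bash
python3 - <<'E'
from h import *
d=load('w20'); im=d["image"][155:225,215:285,::-1]; cv2.imwrite('pics/w20z.png',cv2.resize(np.clip(im*1.3,0,255).astype(np.uint8),None,fx=8,fy=8,interpolation=cv2.INTER_CUBIC))
E
```

```text
(no output)
```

View pics/w20z.png

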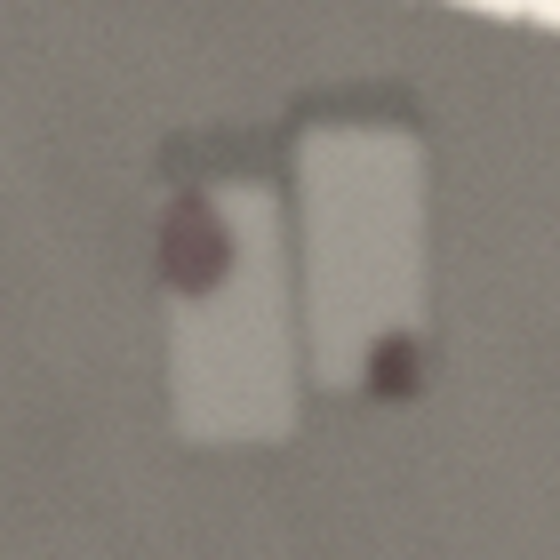

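```bash
python3 - <<'E'
from h import *
d=load('w20'); g=lambda x,y:onz(d,215+x/8-.44,155+y/8-.44,.03)
c=g(300,287); v=g(288,190)-g(305,390); print(c, 'seam az',np.degrees(np.arctan2(v[1],v[0])),'-> jaw az',np.degrees(np.arctan2(v[1],v[0]))%180+90); v=g(165,190)-g(180,440);print(np.degrees(np.arctan2(v[1],v[0]))%180+90); go(c[0],c[1],.181)
E
```

```text
[ 0.46244267 -0.2864058   0.03      ] seam az -108.49432494156702 -> jaw az 161.50567505843298
159.15912806592652
world delta [   0.4   -5.  -124.6] tool mm [ -4.7 124.6  -2.9]
```

{"op": "servo_tool", "data": {"targets": [[0, -3, 0, -4, 40, -1, 75], [0, 0, 0, 0, 40, 0, 75], [0, 0, 0, 0, 40, 0, 75], [0, 0, 0, 0, 4, 0, 75], [0, 0, 0, 0, 0, 0, 255]]}}

```text
clock: 33.98
ee_pos: [0.4632, -0.2868, 0.1851]
orientation: [-0.578, 0.579, 0.407, -0.406]
ft_force: [-0.2, -0.1, 0.5]
width: 0.0436
```

{"op": "servo_tool", "data": {"targets": [[0, 0, 0, 0, 0, 0, 255], [0, 0, 0, 0, 0, 0, 255], [0, 0, 0, 0, 0, 0, 255]]}}

```text
clock: 34.35
ee_pos: [0.4637, -0.2872, 0.1859]
orientation: [-0.577, 0.58, 0.407, -0.406]
ft_force: [0.5, 0.3, 7.1]
width: 0.0335
```

{"op": "servo_tool", "data": {"targets": [[0, 0, 0, 0, -30, 0, 255], [0, 0, 0, 0, -50, 0, 255], [0, 0, 0, 0, -60, 0, 255], [0, 0, 0, 0, -60, 0, 255], [0, 0, 0, 0, 0, 0, 255]]}}

```text
clock: 34.98
ee_pos: [0.4639, -0.2874, 0.3902]
orientation: [-0.574, 0.583, 0.408, -0.405]
ft_force: [0.6, -1.3, -1.4]
width: 0.0335
```

```bash
python3 - <<'E'
from h import *
pic(); go(.636,.2522,.40);shot('wrist','w21')
d=load('w21'); im=d["image"][200:310,200:320,::-1]; cv2.imwrite('pics/w21z.png',cv2.resize(im,None,fx=6,fy=5.4,interpolation=cv2.INTER_CUBIC))
E
```

```text
t 34.98 tcp [ 0.4639 -0.2874  0.3902] jawaz 160.21 down [ 0.01  -0.008 -1.   ] w 0.0335 f [ 0.6 -1.3 -1.4] q [-0.67  0.31 -0.05  1.2   0.   -1.9 ]
world delta [172.1 539.6   9.8] tool mm [565.9 -12.2  20.7]
```

View pics/w21z.png

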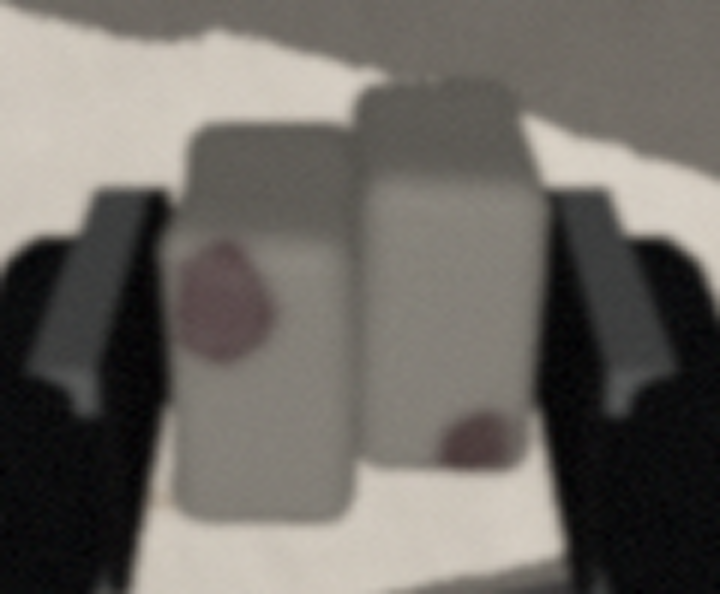

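{"op": "servo_tool", "data": {"targets": [[0, 0, 0, 35, 0, 0, 255], [0, 0, 0, 58, 0, 2, 255], [0, 0, 0, 58, 0, 2, 255], [0, 0, 0, 58, 0, 2, 255], [0, 0, 0, 58, 0, 2, 255]]}}

```text
clock: 35.65
ee_pos: [0.5451, -0.0305, 0.3819]
orientation: [0.579, -0.578, -0.406, 0.407]
ft_force: [1.1, -0.4, -0.3]
width: 0.0333
```

{"op": "servo_tool", "data": {"targets": [[0, 0, 0, 58, 0, 2, 255], [0, 0, 0, 58, 0, 3, 255], [0, 0, 0, 58, 0, 3, 255], [0, 0, 0, 58, 0, 3, 255], [0, 0, 0, 45, 0, 2, 255]]}}

```text
clock: 36.28
ee_pos: [0.6268, 0.2349, 0.3814]
orientation: [0.579, -0.578, -0.406, 0.408]
ft_force: [0.7, -1.5, -1.0]
width: 0.0334
```

{"op": "servo_tool", "data": {"targets": [[0, -10, 0, 20, 0, 0, 255], [0, -10, 0, 0, 0, 0, 255], [0, -10, 0, 0, 0, 0, 255], [0, -10, 0, 0, 0, 0, 255], [0, -10, 0, 0, 0, 0, 255]]}}

```text
clock: 36.9
ee_pos: [0.6333, 0.2514, 0.3813]
orientation: [0.352, -0.35, -0.613, 0.615]
ft_force: [-1.0, 0.3, 0.5]
width: 0.0335
```

{"op": "servo_tool", "data": {"targets": [[0, -10, 0, 0, 0, 0, 255], [0, -10, 0, 0, 0, 0, 255], [0, -10, 0, 0, 0, 0, 255], [0, -10, 0, 0, 0, 0, 255], [0, -10, 0, 0, 0, 0, 255]]}}

```text
clock: 37.52
ee_pos: [0.6334, 0.2513, 0.3813]
orientation: [0.06, -0.057, -0.704, 0.705]
ft_force: [-0.3, -0.9, -0.7]
width: 0.0337
```

{"op": "servo_tool", "data": {"targets": [[0, -7.8, 0, 0, 0, 0, 255], [0, 0, 0, 0, 0, 0, 255]]}}

```text
clock: 37.78
ee_pos: [0.6334, 0.2513, 0.3817]
orientation: [0.014, -0.012, -0.707, 0.707]
ft_force: [0.3, 0.6, -0.5]
width: 0.0333
```

```bash
python3 - <<'E'
from h import *
pic(); go(.6355,.2522,.228); shot('wrist','w22'); shot('scene','c22',3,(110,100,330,300))
E
```

```text
t 37.77 tcp [0.6334 0.2513 0.3817] jawaz -92.09 down [-0.003 -0.001 -1.   ] w 0.0333 f [ 0.3  0.6 -0.5] q [ 0.28  0.62  0.41  1.37 -0.   -2.82]
world delta [   2.1    0.9 -153.7] tool mm [ -2.5 153.7  -1.1]
```

View pics/w22.png

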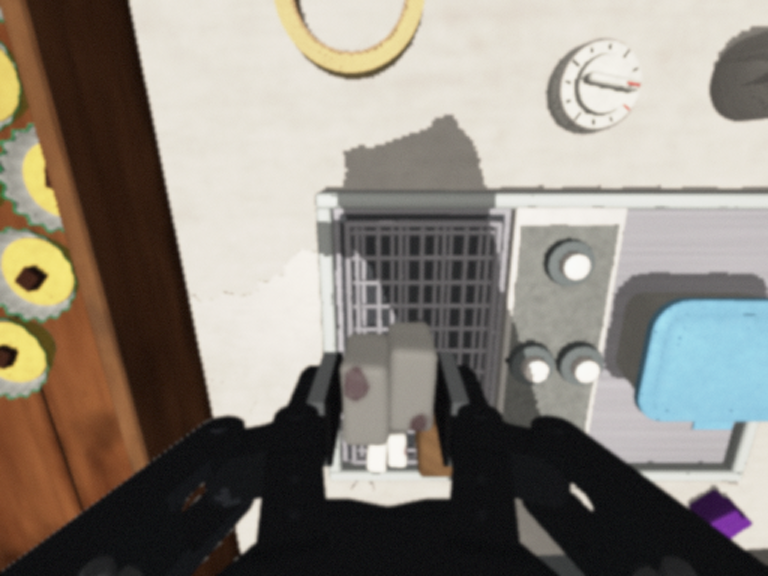

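View pics/c22.png

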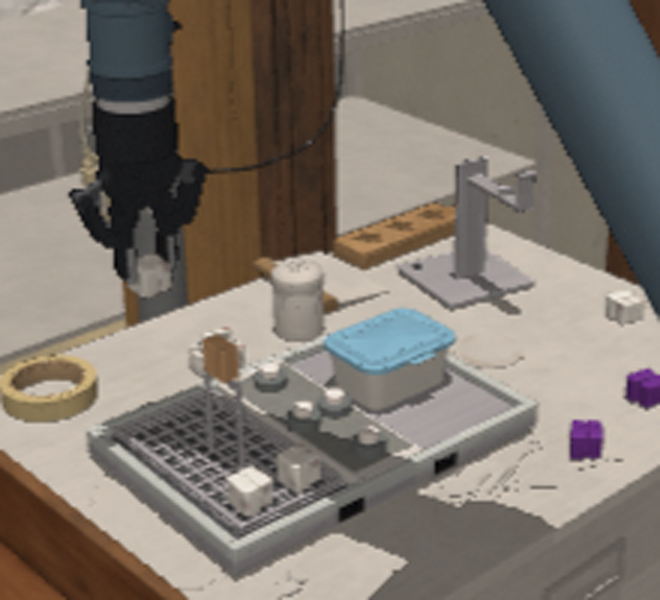

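{"op": "servo_tool", "data": {"targets": [[0, 0, 0, -1, 30, 0, 255], [0, 0, 0, 0, 45, 0, 255], [0, 0, 0, 0, 45, 0, 255], [0, 0, 0, 0, 30, 0, 255], [0, 0, 0, 0, 4, 0, 255]]}}

```text
clock: 38.5
ee_pos: [0.6332, 0.2509, 0.2264]
orientation: [0.015, -0.011, -0.706, 0.708]
ft_force: [-0.1, -1.0, -0.4]
width: 0.0331
```

{"op": "servo_tool", "data": {"targets": [[0, 0, 0, 0, 4, 0, 255], [0, 0, 0, 0, 2, 0, 255], [0, 0, 0, 0, 0, 0, 255]]}}

```text
clock: 38.88
ee_pos: [0.6354, 0.2516, 0.225]
orientation: [-0.012, 0.013, 0.707, -0.707]
ft_force: [-1.3, -0.0, -0.5]
width: 0.0337
```

```bash
python3 - <<'E'
from h import *
pic(); go(.6355,.2522,.218)
E
```

```text
t 38.88 tcp [0.6354 0.2516 0.225 ] jawaz -92.01 down [ 0.002  0.001 -1.   ] w 0.0337 f [-1.3 -0.  -0.5] q [ 0.28  0.69  0.13  1.   -0.   -2.82]
world delta [ 0.1  0.6 -7. ] tool mm [-0.1  7.  -0.6]
```

{"op": "servo_tool", "data": {"targets": [[0, 0, 0, 0, 3, 0, 255], [0, 0, 0, 0, 2, 0, 255], [0, 0, 0, 0, 1, 0, 255], [0, 0, 0, 0, 0, 0, 255]]}}

```text
clock: 39.38
ee_pos: [0.6348, 0.2514, 0.218]
orientation: [0.012, -0.012, -0.707, 0.707]
ft_force: [-0.7, -0.2, 2.7]
width: 0.0336
```

{"op": "servo_tool", "data": {"targets": [[0, 0, 0, 0, 1, 0, 255], [0, 0, 0, 0, 0, 0, 255]]}}

```text
clock: 39.62
ee_pos: [0.6347, 0.2514, 0.2179]
orientation: [-0.012, 0.013, 0.707, -0.707]
ft_force: [-2.2, -1.7, 7.9]
width: 0.0335
```

Contact. Releasing.

{"op": "servo_tool", "data": {"targets": [[0, 0, 0, 0, -1, 0, 120], [0, 0, 0, 0, 0, 0, 120], [0, 0, 0, 0, 0, 0, 120], [0, 0, 0, 0, -20, 0, 120], [0, 0, 0, 0, -40, 0, 120]]}}

```text
clock: 40.25
ee_pos: [0.6338, 0.2511, 0.2757]
orientation: [0.014, -0.011, -0.706, 0.708]
ft_force: [0.2, 0.9, -0.1]
width: 0.0451
```

{"op": "servo_tool", "data": {"targets": [[0, 0, 0, 0, -50, 0, 75], [0, 0, 0, 0, -50, 0, 75], [0, 0, 0, 0, -40, 0, 75], [0, 0, 0, 0, 0, 0, 75]]}}

```text
clock: 40.75
ee_pos: [0.6356, 0.2517, 0.4222]
orientation: [-0.01, 0.015, 0.708, -0.706]
ft_force: [-0.3, 0.1, 0.8]
width: 0.0601
```

```bash
python3 - <<'E'
from h import *
pic(); shot('wrist','w23'); shot('side','s23',3.5,(150,220,360,350))
E
```

```text
t 40.75 tcp [0.6356 0.2517 0.4222] jawaz -91.99 down [ 0.008  0.002 -1.   ] w 0.0601 f [-0.3  0.1  0.8] q [ 0.28  0.62  0.52  1.46 -0.   -2.82]
```

View pics/w23.png

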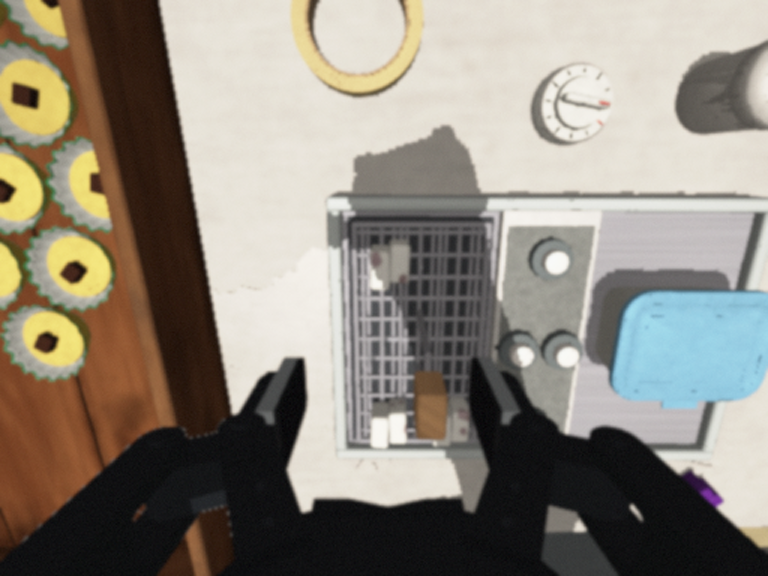

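View pics/s23.png

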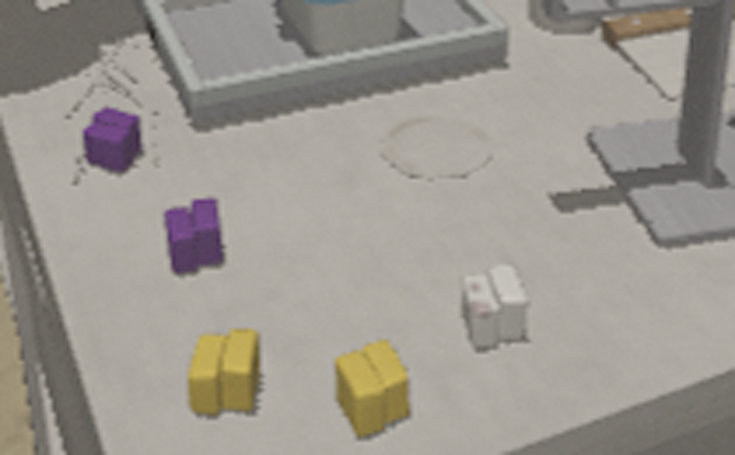

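C is placed in the far-left corner at (389,264) in w23. D remains.

{"op": "servo_tool", "data": {"targets": [[0, 0, 0, 8, 0, 40, 75], [0, 0, 0, 10, 0, 58, 75], [0, 0, 0, 10, 0, 58, 75], [0, 0, 0, 10, 0, 58, 75], [0, 0, 0, 10, 0, 58, 75]]}}

```text
clock: 41.48
ee_pos: [0.5784, 0.011, 0.4156]
orientation: [0.032, -0.028, -0.698, 0.715]
ft_force: [-0.5, -0.5, -0.7]
width: 0.0607
```

{"op": "servo_tool", "data": {"targets": [[0, 0, 0, 10, 0, 58, 75], [0, 0, 0, 10, 0, 58, 75], [0, 0, 0, 10, 0, 58, 75], [0, 0, 0, 10, 0, 58, 75], [0, 0, 0, 10, 0, 58, 75]]}}

```text
clock: 42.1
ee_pos: [0.5169, -0.1102, 0.434]
orientation: [0.113, -0.094, -0.65, 0.745]
ft_force: [0.2, 1.0, 0.1]
width: 0.0603
```

{"op": "servo_tool", "data": {"targets": [[0, 10, 0, 2, 0, 33, 75], [0, 10, 0, 0, 0, 0, 75], [0, 10, 0, 0, 0, 0, 75], [0, 10, 0, 0, 0, 0, 75], [0, 10, 0, 0, 0, 0, 75]]}}

```text
clock: 42.72
ee_pos: [0.506, -0.1401, 0.4385]
orientation: [0.378, -0.402, -0.541, 0.635]
ft_force: [-0.0, 0.2, 1.2]
width: 0.0604
```

{"op": "servo_tool", "data": {"targets": [[0, 10, 0, 0, 0, 0, 75], [0, 10, 0, 0, 20, 0, 75], [0, 10, 0, 0, 25, 0, 75], [0, 10, 0, 0, 25, 0, 75], [0, 10, 0, 0, 25, 0, 75]]}}

```text
clock: 43.35
ee_pos: [0.5015, -0.1523, 0.3437]
orientation: [-0.572, 0.632, 0.33, -0.405]
ft_force: [0.8, -0.2, -0.2]
width: 0.0601
```

{"op": "servo_tool", "data": {"targets": [[0, 5, 0, 0, 15, 0, 75], [0, 0, 0, 0, 0, 0, 75], [0, 0, 0, 0, 0, 0, 75]]}}

```text
clock: 43.72
ee_pos: [0.5017, -0.1544, 0.3314]
orientation: [-0.584, 0.649, 0.308, -0.379]
ft_force: [-0.8, 0.1, 0.1]
width: 0.0604
```

```bash
python3 - <<'E'
from h import *
pic(); shot('wrist','w24')
E
```

```text
t 43.73 tcp [ 0.5017 -0.1544  0.3314] jawaz 148.38 down [-0.043 -0.129 -0.991] w 0.0604 f [-0.8  0.1  0.1] q [-0.38  0.31 -0.21  1.04 -0.14 -1.4 ]
```

View pics/w24.png

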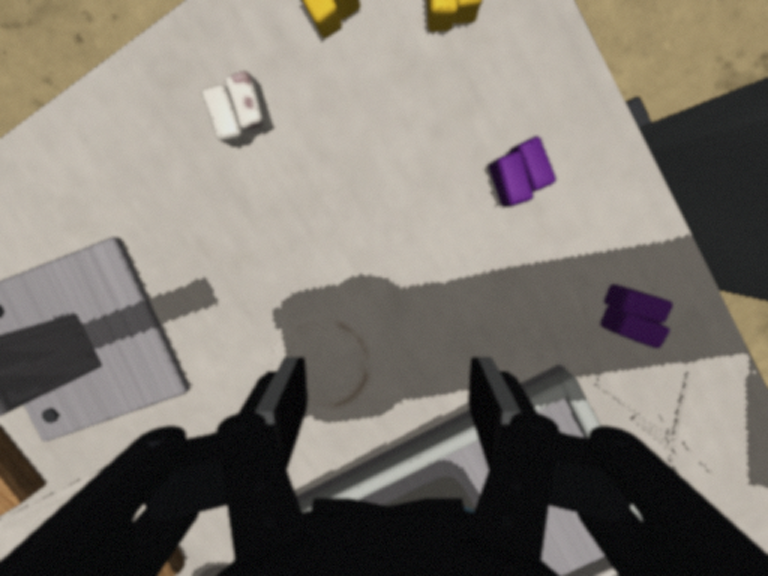

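The last joint reached its range limit on the way back, so the tool tilted and stopped short. Nothing was touched. I compute the levelling turn.

```bash
cat >> h.py <<'E'
def level(az):
    p,M,s=tool(); a=np.radians(az); z=np.array([np.cos(a),np.sin(a),0]); y=np.array([0,0,-1.]); T=np.c_[np.cross(y,z),y,z]
    print('turn tool deg',np.degrees(R.from_matrix(M.T@T).as_rotvec()).round(2)); return T
E
python3 - <<'E'
from h import *
T=level(163); p,M,s=tool(); d=load('w24'); c=onz(d,235/1.5,107/1.5,.03); print('D approx',c); t=np.array([*c[:2],.30])-p; print('shift after levelling',(T.T@t*1000).round(1))
E
```

```text
turn tool deg [  0.89 -14.73  -7.81]
D approx [ 0.51360224 -0.34054561  0.03      ]
shift after levelling [-174.5   31.9  -65.5]
```

{"op": "servo_tool", "data": {"targets": [[0.45, -7.37, -3.9, 0, 0, 0, 75], [0.45, -7.37, -3.9, 0, 0, 0, 75], [0, 0, 0, 0, 0, 0, 75]]}}

```text
clock: 44.15
ee_pos: [0.5022, -0.155, 0.3325]
orientation: [-0.568, 0.57, 0.42, -0.42]
ft_force: [-1.0, -0.4, 0.6]
width: 0.0602
```

```bash
python3 - <<'E'
from h import *
pic(); level(163); go(.5136,-.3405,.305)
E
```

```text
t 44.15 tcp [ 0.5022 -0.155   0.3325] jawaz 162.85 down [ 0.001 -0.001 -1.   ] w 0.0602 f [-1.  -0.4  0.6] q [-0.42  0.31 -0.21  1.05 -0.   -1.69]
turn tool deg [ 0.07 -0.15 -0.06]
world delta [  11.4 -185.5  -27.5] tool mm [-173.9   27.7  -65.6]
```

{"op": "servo_tool", "data": {"targets": [[0, 0, 0, -35, 5, -13, 75], [0, 0, 0, -45, 10, -17, 75], [0, 0, 0, -45, 12, -17, 75], [0, 0, 0, -45, 0, -17, 75], [0, 0, 0, 0, 0, 0, 75]]}}

```text
clock: 44.78
ee_pos: [0.5134, -0.3391, 0.3048]
orientation: [-0.569, 0.571, 0.418, -0.419]
ft_force: [-0.4, 0.6, 1.0]
width: 0.0606
```

```bash
python3 - <<'E'
from h import *
pic(); shot('wrist','w25')
d=load('w25'); im=d["image"][150:230,210:300,::-1]; cv2.imwrite('pics/w25z.png',cv2.resize(np.clip(im*1.15,0,255).astype(np.uint8),None,fx=7,fy=7,interpolation=cv2.INTER_CUBIC))
E
```

```text
t 44.77 tcp [ 0.5134 -0.3391  0.3048] jawaz 162.63 down [ 0.    -0.003 -1.   ] w 0.0606 f [-0.4  0.6  1. ] q [-0.69  0.5   0.01  1.08 -0.   -1.95]
```

View pics/w25z.png

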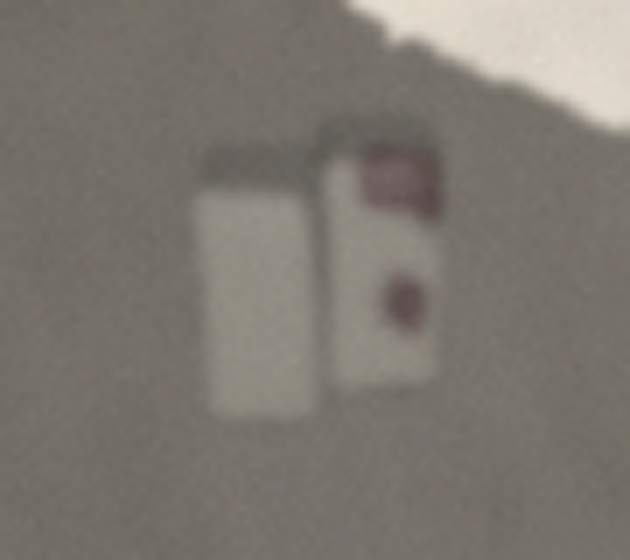

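View pics/w25.png

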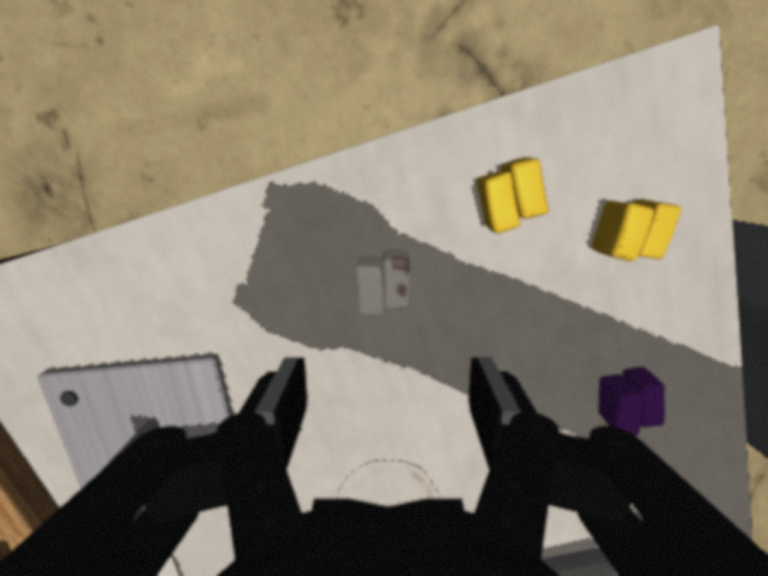

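```bash
python3 - <<'E'
from h import *
d=load('w25'); g=lambda x,y:onz(d,210+x/7-.43,150+y/7-.43,.03)
c=g(321,287)
for a,b in (((320,190),(326,385)),((197,192),(213,415)),((440,158),(436,383))):
    v=g(*a)-g(*b); print(np.degrees(np.arctan2(v[1],v[0]))%180+90)
print(c); go(c[0],c[1],.181)
E
```

```text
164.2318710387026
165.43309587915164
162.5747364833076
[ 0.51443737 -0.34532253  0.03      ]
world delta [   1.1   -8.1 -123.8] tool mm [ -7.3 123.8  -3.5]
```

{"op": "servo_tool", "data": {"targets": [[0, -1, 0, -6, 40, -2, 75], [0, 0, 0, 0, 40, 0, 75], [0, 0, 0, 0, 40, 0, 75], [0, 0, 0, 0, 4, 0, 75], [0, 0, 0, 0, 0, 0, 255]]}}

```text
clock: 45.45
ee_pos: [0.5138, -0.3416, 0.1819]
orientation: [-0.565, 0.565, 0.425, -0.426]
ft_force: [0.5, -0.5, 0.2]
width: 0.0431
```

{"op": "servo_tool", "data": {"targets": [[0, 0, 0, 0, 0, 0, 255], [0, 0, 0, 0, 0, 0, 255], [0, 0, 0, 0, 0, 0, 255]]}}

```text
clock: 45.82
ee_pos: [0.5143, -0.3428, 0.183]
orientation: [-0.564, 0.566, 0.426, -0.425]
ft_force: [-0.1, 1.2, 7.1]
width: 0.0334
```

{"op": "servo_tool", "data": {"targets": [[0, 0, 0, 0, -30, 0, 255], [0, 0, 0, 0, -50, 0, 255], [0, 0, 0, 0, -60, 0, 255], [0, 0, 0, 0, -60, 0, 255], [0, 0, 0, 0, 0, 0, 255]]}}

```text
clock: 46.45
ee_pos: [0.5147, -0.3433, 0.3878]
orientation: [-0.561, 0.569, 0.426, -0.424]
ft_force: [0.6, 0.3, 0.3]
width: 0.0332
```

```bash
python3 - <<'E'
from h import *
pic(); go(.6335,.194,.39);shot('wrist','w26')
d=load('w26'); im=d["image"][200:310,200:320,::-1]; cv2.imwrite('pics/w26z.png',cv2.resize(im,None,fx=6,fy=5.4,interpolation=cv2.INTER_CUBIC))
E
```

```text
t 46.45 tcp [ 0.5147 -0.3433  0.3878] jawaz 163.93 down [ 0.01  -0.008 -1.   ] w 0.0332 f [0.6 0.3 0.3] q [-0.69  0.47  0.17  1.26 -0.   -1.98]
world delta [118.8 537.3   2.2] tool mm [549.2  -5.5  34.5]
```

View pics/w26z.png

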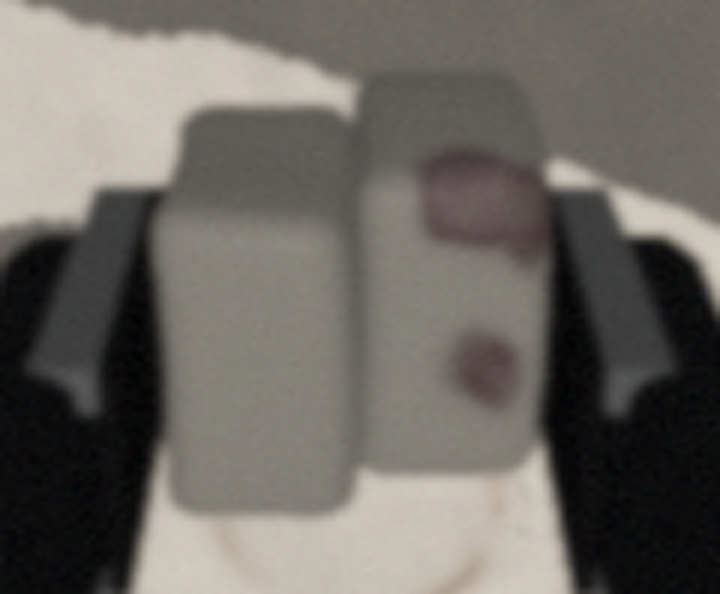

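{"op": "servo_tool", "data": {"targets": [[0, 0, 0, 33, -5, 2, 255], [0, 0, 0, 56, 0, 3, 255], [0, 0, 0, 56, 0, 3, 255], [0, 0, 0, 56, 0, 3, 255], [0, 0, 0, 56, 0, 4, 255]]}}

```text
clock: 47.12
ee_pos: [0.5697, -0.0892, 0.3839]
orientation: [0.566, -0.564, -0.424, 0.426]
ft_force: [0.9, -1.0, -0.4]
width: 0.0334
```

{"op": "servo_tool", "data": {"targets": [[0, 0, 0, 56, 0, 4, 255], [0, 0, 0, 56, 0, 4, 255], [0, 0, 0, 56, 0, 4, 255], [0, 0, 0, 56, 0, 4, 255], [0, 0, 0, 45, 0, 3, 255]]}}

```text
clock: 47.75
ee_pos: [0.6258, 0.1749, 0.3836]
orientation: [0.565, -0.564, -0.424, 0.427]
ft_force: [0.6, -0.2, -0.2]
width: 0.0332
```

{"op": "servo_tool", "data": {"targets": [[0, 0, 0, 22, 0, 1, 255], [0, -10.4, 0, 0, 0, 0, 255], [0, -10.4, 0, 0, 0, 0, 255], [0, -10.4, 0, 0, 0, 0, 255], [0, -10.4, 0, 0, 0, 0, 255]]}}

```text
clock: 48.38
ee_pos: [0.6309, 0.194, 0.3835]
orientation: [0.376, -0.374, -0.598, 0.6]
ft_force: [1.4, 0.2, -0.6]
width: 0.0333
```

{"op": "servo_tool", "data": {"targets": [[0, -10.4, 0, 0, 0, 0, 255], [0, -10.4, 0, 0, 0, 0, 255], [0, -10.4, 0, 0, 0, 0, 255], [0, -10.4, 0, 0, 0, 0, 255], [0, -10.4, 0, 0, 0, 0, 255]]}}

```text
clock: 49.0
ee_pos: [0.6309, 0.194, 0.3835]
orientation: [0.076, -0.073, -0.703, 0.704]
ft_force: [-0.0, 0.1, -0.5]
width: 0.0331
```

{"op": "servo_tool", "data": {"targets": [[0, -10.4, 0, 0, 0, 0, 255], [0, 0, 0, 0, 0, 0, 255]]}}

```text
clock: 49.25
ee_pos: [0.6309, 0.194, 0.3839]
orientation: [0.015, -0.012, -0.707, 0.707]
ft_force: [0.5, -0.5, -0.0]
width: 0.0334
```

```bash
python3 - <<'E'
from h import *
pic(); level(268);go(.633,.1942,.225); shot('wrist','w27')
E
```

```text
t 49.25 tcp [0.6309 0.194  0.3839] jawaz -92.19 down [-0.003 -0.001 -1.   ] w 0.0334 f [ 0.5 -0.5 -0. ] q [ 0.2   0.57  0.33  1.34 -0.   -2.9 ]
turn tool deg [-0.05 -0.19  0.19]
world delta [   2.1    0.2 -158.9] tool mm [ -2.6 158.9  -0.4]
```

View pics/w27.png

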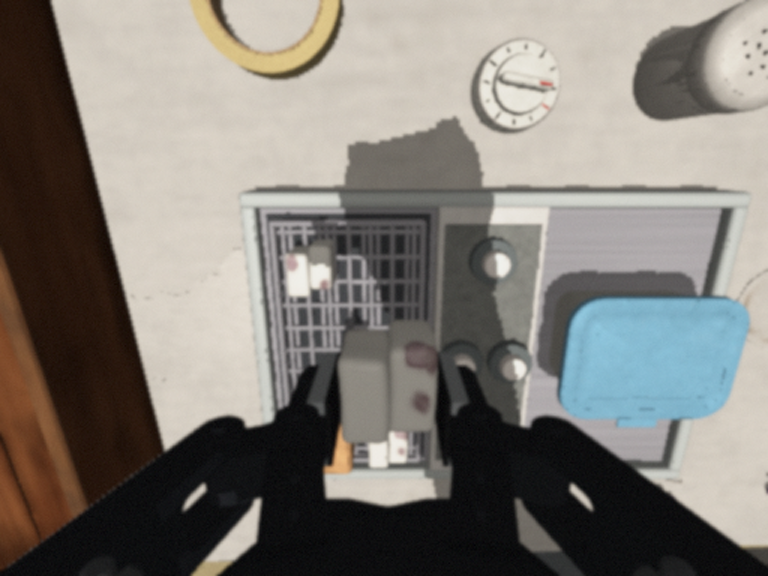

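{"op": "servo_tool", "data": {"targets": [[0, 0, 0, -1, 30, 1, 255], [0, 0, 0, 0, 45, 0, 255], [0, 0, 0, 0, 45, 0, 255], [0, 0, 0, 0, 35, 0, 255], [0, 0, 0, 0, 4, 0, 255]]}}

```text
clock: 49.92
ee_pos: [0.6302, 0.1927, 0.2229]
orientation: [0.016, -0.011, -0.706, 0.708]
ft_force: [-0.9, -1.2, -0.3]
width: 0.0333
```

{"op": "servo_tool", "data": {"targets": [[0, 0, 0, 0, 4, 0, 255], [0, 0, 0, 0, 2, 0, 255], [0, 0, 0, 0, 0, 0, 255]]}}

```text
clock: 50.3
ee_pos: [0.6329, 0.1932, 0.222]
orientation: [-0.012, 0.014, 0.707, -0.707]
ft_force: [-0.3, 0.7, -1.4]
width: 0.0337
```

```bash
python3 - <<'E'
from h import *
pic(); go(.633,.1932,.215)
E
```

```text
t 50.3 tcp [0.6329 0.1932 0.222 ] jawaz -92.07 down [ 0.002  0.    -1.   ] w 0.0337 f [-0.3  0.7 -1.4] q [ 0.2   0.65  0.04  0.96 -0.   -2.9 ]
world delta [ 0.1 -0.  -7. ] tool mm [-0.1  7.   0. ]
```

{"op": "servo_tool", "data": {"targets": [[0, 0, 0, 0, 3, 0, 255], [0, 0, 0, 0, 2, 0, 255], [0, 0, 0, 0, 1, 0, 255], [0, 0, 0, 0, 0, 0, 255]]}}

```text
clock: 50.8
ee_pos: [0.6322, 0.1931, 0.215]
orientation: [0.013, -0.013, -0.707, 0.707]
ft_force: [-1.1, -0.4, 2.7]
width: 0.0333
```

{"op": "servo_tool", "data": {"targets": [[0, 0, 0, 0, 1, 0, 255], [0, 0, 0, 0, 0, 0, 255]]}}

```text
clock: 51.05
ee_pos: [0.6321, 0.1931, 0.215]
orientation: [0.013, -0.013, -0.707, 0.707]
ft_force: [-4.1, -0.6, 8.8]
width: 0.0337
```

{"op": "servo_tool", "data": {"targets": [[0, 0, 0, 0, -1, 0, 120], [0, 0, 0, 0, 0, 0, 120], [0, 0, 0, 0, 0, 0, 120], [0, 0, 0, 0, -20, 0, 120], [0, 0, 0, 0, -40, 0, 120]]}}

```text
clock: 51.68
ee_pos: [0.6312, 0.1929, 0.2728]
orientation: [0.015, -0.011, -0.707, 0.707]
ft_force: [-0.2, -0.5, 0.2]
width: 0.045
```

{"op": "servo_tool", "data": {"targets": [[0, 0, 0, 0, -50, 0, 75], [0, 0, 0, 0, -50, 0, 75], [0, 0, 0, 0, -50, 0, 255], [0, 0, 0, 0, 0, 0, 255]]}}

```text
clock: 52.18
ee_pos: [0.6333, 0.1933, 0.43]
orientation: [-0.009, 0.016, 0.708, -0.706]
ft_force: [0.7, -1.1, -0.1]
width: 0.0244
```

```bash
python3 - <<'E'
from h import *
pic(); shot('wrist','w28'); shot('scene','c28',4,(130,170,320,300)); shot('side','s28',1.5)
E
```

```text
t 52.17 tcp [0.6333 0.1933 0.43  ] jawaz -92.06 down [ 0.009  0.002 -1.   ] w 0.0244 f [ 0.7 -1.1 -0.1] q [ 0.2   0.57  0.44  1.44  0.   -2.91]
```

View pics/w28.png

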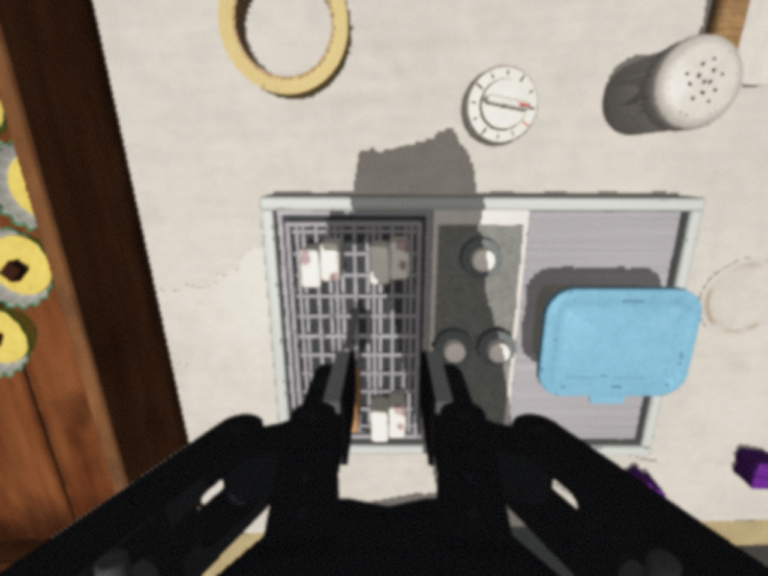

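View pics/c28.png

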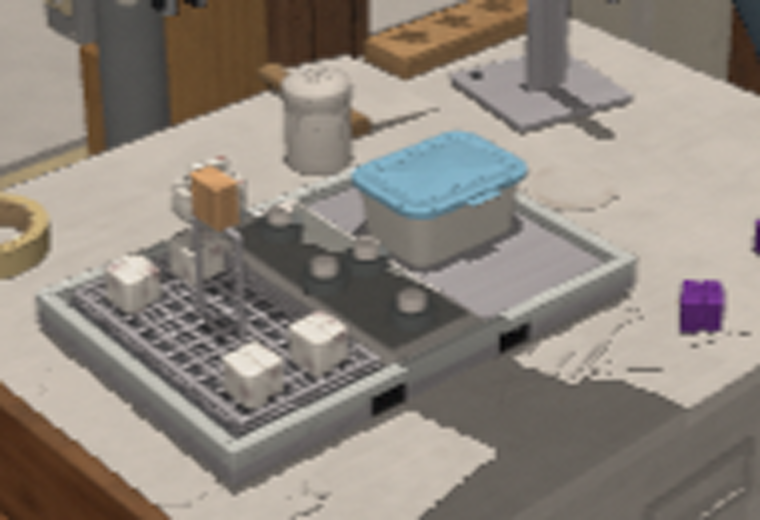

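View pics/s28.png

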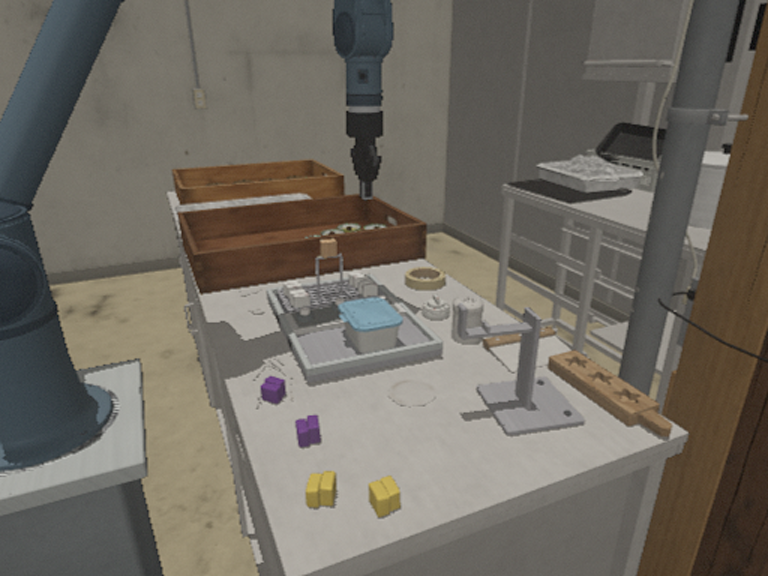

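All four blocks are on the deck, side by side, at (320,262), (388,262), (388,420) and one behind the finger in w28; c28 shows all four. No white block remains on the counter (s28). Next I turn the tool to 178°, so the camera is over the tub side, and measure the keys.

{"op": "servo_tool", "data": {"targets": [[0, 10, 0, 0, 0, 0, 255], [0, 10, 0, 0, 0, 0, 255], [0, 10, 0, 0, 0, 0, 255], [0, 10, 0, 0, 0, 0, 255], [0, 10, 0, 0, 0, 0, 255]]}}

```text
clock: 52.95
ee_pos: [0.6319, 0.193, 0.422]
orientation: [0.313, -0.311, -0.633, 0.636]
ft_force: [-0.2, 0.1, 0.6]
width: -0.0
```

{"op": "servo_tool", "data": {"targets": [[0, 10, 0, 0, 0, 0, 255], [0, 10, 0, 0, 0, 0, 255], [0, 10, 0, 0, 0, 0, 255], [0, 10, 0, 0, 0, 0, 255], [0, 0, 0, 0, 0, 0, 255]]}}

```text
clock: 53.58
ee_pos: [0.632, 0.193, 0.4224]
orientation: [0.509, -0.508, -0.49, 0.493]
ft_force: [0.0, 0.1, -0.5]
width: 0.0003
```

```bash
python3 - <<'E'
from h import *
pic(); shot('wrist','w29')
E
```

```text
t 53.58 tcp [0.632  0.193  0.4224] jawaz 178.06 down [-0.004 -0.001 -1.   ] w 0.0003 f [ 0.   0.1 -0.5] q [ 0.2   0.57  0.43  1.44 -0.   -1.34]
```

View pics/w29.png

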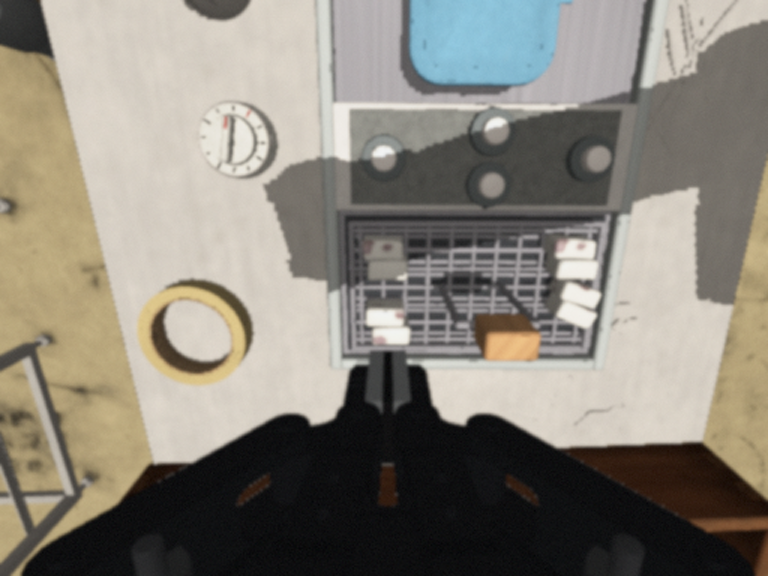

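```bash
python3 - <<'E'
from h import *
shot('scene','c30',6,(145,215,250,300)); 
d=load('w29'); im=d["image"][140:245,350:430,::-1]; cv2.imwrite('pics/w29z.png',cv2.resize(im,None,fx=5.5,fy=5.5,interpolation=cv2.INTER_CUBIC))
E
```

```text
(no output)
```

View pics/c30.png

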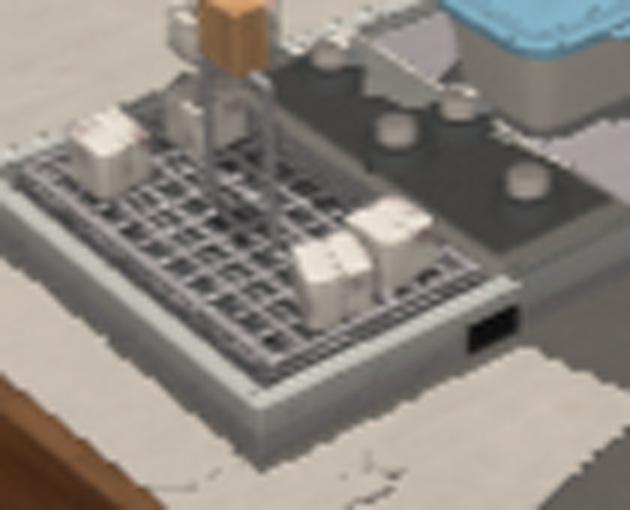

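View pics/w29z.png

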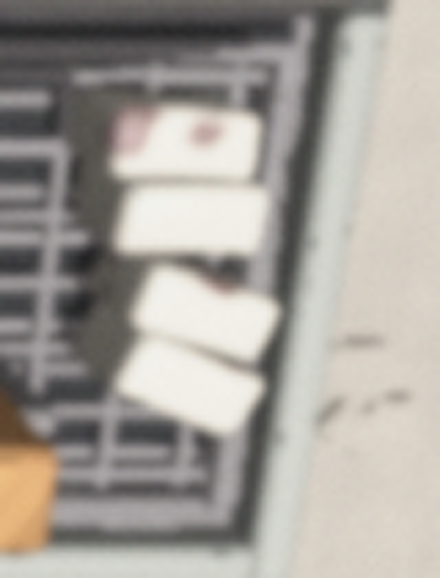

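```bash
python3 - <<'E'
from h import *
d=load('w29'); g=lambda x,y:onz(d,350+x/5.5-.4,140+y/5.5-.4,.0625)
u=np.array([.9994,-.0344]);v=np.array([.0344,.9994]); C=np.array([.555,.226])
def rf(p): q=p[:2]-C; return (q@u*1000).round(1),(q@v*1000).round(1)
for n,pts in dict(A=[(155,265),(280,312),(118,388),(225,437)],B=[(113,110),(262,112),(118,252),(265,252)]).items():
    P=[g(*p) for p in pts]; print(n,rf(sum(P)/4),[rf(p) for p in P])
# rack rim corners z=.038 visible
f=lambda a,b,z:onz(d,a/1.5-.17,b/1.5-.17,z)
print('rim R-top',rf(f(609,216,.038)),'left top',rf(f(346,220,.038)),'bottom right',rf(f(592,348,.038)))
for n,p in dict(D=(384,258),Cc=(388,324)).items(): print(n,rf(f(*p,.0625)))
# keys by mask, tri w29+others
def keys(fn,vmax):
    d=load(fn); hsv=cv2.cvtColor(d["image"],cv2.COLOR_RGB2HSV); return d,hsv
for p in [(383,154),(495,131),(490,184),(597,159)]: print('key@.054',f(*p,.054).round(4))
E
```

```text
A (np.float64(-83.0), np.float64(6.7)) [(np.float64(-71.2), np.float64(-13.8)), (np.float64(-101.1), np.float64(-2.8)), (np.float64(-66.6), np.float64(15.6)), (np.float64(-93.0), np.float64(27.7))]
B (np.float64(-76.4), np.float64(-32.8)) [(np.float64(-57.5), np.float64(-48.9)), (np.float64(-90.0), np.float64(-48.5)), (np.float64(-62.5), np.float64(-16.9)), (np.float64(-95.5), np.float64(-16.9))]
rim R-top (np.float64(-110.3), np.float64(-64.6)) left top (np.float64(111.4), np.float64(-61.0)) bottom right (np.float64(-114.1), np.float64(57.1))
D (np.float64(79.2), np.float64(-33.8))
Cc (np.float64(75.9), np.float64(23.4))
key@.054 [0.631  0.1097 0.054 ]
key@.054 [0.5456 0.096  0.054 ]
key@.054 [0.5478 0.1348 0.054 ]
key@.054 [0.4659 0.1188 0.054 ]
```

One near block was knocked about 20 mm towards its neighbour while the arm was away. In c30 and w29z it still stands flat on the deck inside the rim, at rack (y, x) of about (-83, 7) mm, so I leave it. Now the power key.

{"op": "servo_tool", "data": {"targets": [[0, 0, 0, -41, 20, -1, 255], [0, 0, 0, -41, 40, -1, 255], [0, 0, 0, 0, 50, 0, 255], [0, 0, 0, 0, 50, 0, 255], [0, 0, 0, 0, 0, 0, 255]]}}

```text
clock: 54.3
ee_pos: [0.6284, 0.1107, 0.2597]
orientation: [0.511, -0.506, -0.488, 0.494]
ft_force: [-0.0, -0.5, 0.1]
width: -0.0003
```

```bash
python3 - <<'E'
from h import *
pic(); go(.6312,.1114,.240); shot('wrist','w31'); shot('scene','c31',5,(150,190,280,290)); shot('side','s31',5,(180,160,310,260))
E
```

```text
t 54.3 tcp [0.6284 0.1107 0.2597] jawaz 178.01 down [-0.011 -0.001 -1.   ] w -0.0003 f [-0.  -0.5  0.1] q [ 0.07  0.58  0.03  1.03 -0.   -1.46]
world delta [  2.8   0.7 -19.7] tool mm [ 0.9 19.7 -2.9]
```

View pics/w31.png

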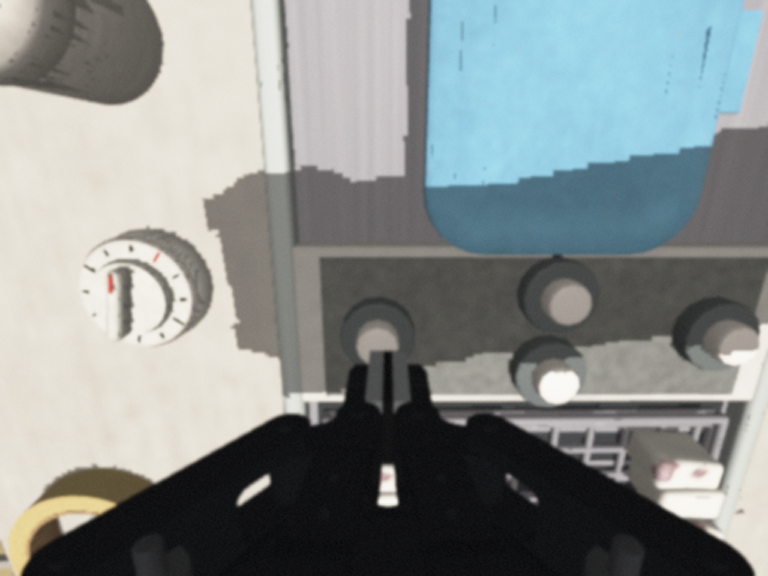

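View pics/c31.png

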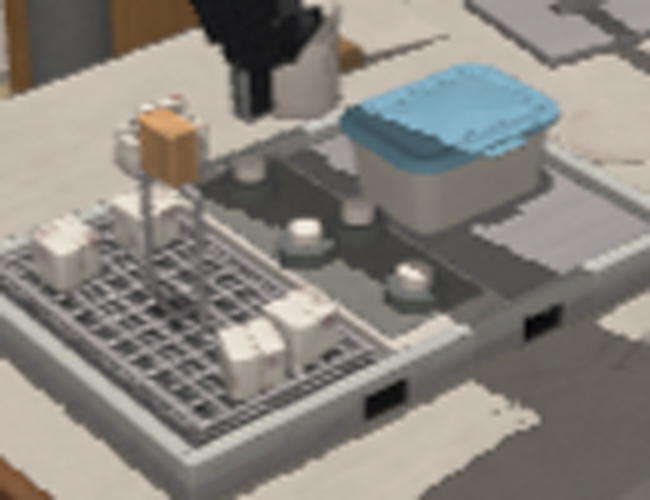

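```bash
python3 - <<'E'
from h import *
d=load('w31'); f=lambda a,b,z=.054:onz(d,a/1.5-.17,b/1.5-.17,z)
for n,p in dict(power=(377,342),right=(567,301),left=(558,381),start=(733,341)).items(): print(n,f(*p).round(4))
pic(); level(178)
E
```

```text
power [0.6307 0.1114 0.054 ]
right [0.5454 0.0948 0.054 ]
left [0.5459 0.1348 0.054 ]
start [0.4667 0.1172 0.054 ]
t 54.45 tcp [0.6323 0.1113 0.2669] jawaz 178.0 down [ 0.003  0.    -1.   ] w -0.0003 f [0.5 0.1 0.9] q [ 0.08  0.58  0.04  1.03 -0.   -1.46]
turn tool deg [ 0.16 -0.    0.01]
```

{"op": "servo_tool", "data": {"targets": [[0, 0, 0, 0, 20, 1, 255], [0, 0, 0, 0, 15, 0, 255], [0, 0, 0, 0, 0, 0, 255], [0, 0, 0, 0, 0, 0, 255]]}}

```text
clock: 54.95
ee_pos: [0.6307, 0.1113, 0.2308]
orientation: [-0.509, 0.509, 0.491, -0.491]
ft_force: [-0.8, -0.6, 1.8]
width: -0.0
```

{"op": "servo_tool", "data": {"targets": [[0, 0, 0, 0, 3, 0, 255], [0, 0, 0, 0, 0, 0, 255]]}}

```text
clock: 55.2
ee_pos: [0.6308, 0.1112, 0.2273]
orientation: [-0.509, 0.509, 0.491, -0.491]
ft_force: [-0.3, 1.5, 3.2]
width: 0.0001
```

{"op": "servo_tool", "data": {"targets": [[0, 0, 0, 0, 2, 0, 255], [0, 0, 0, 0, 1, 0, 255], [0, 0, 0, 0, 0, 0, 255]]}}

```text
clock: 55.58
ee_pos: [0.6307, 0.1112, 0.2254]
orientation: [-0.508, 0.509, 0.492, -0.49]
ft_force: [-2.5, 0.6, 10.2]
width: -0.0002
```

{"op": "servo_tool", "data": {"targets": [[0, 0, 0, 0, 1, 0, 255], [0, 0, 0, 0, 0, 0, 255]]}}

```text
clock: 55.82
ee_pos: [0.6307, 0.1112, 0.2252]
orientation: [-0.508, 0.509, 0.492, -0.49]
ft_force: [-4.5, 0.1, 15.8]
width: 0.0002
```

The power key bottomed out: travel of about 6 mm and a hard stop (16 N). Rising and moving to the left key.

{"op": "servo_tool", "data": {"targets": [[0, 0, 0, 0, -10, 0, 255], [0, 0, 0, 0, -30, 0, 255], [0, 0, 0, 12, -5, 42, 255], [0, 0, 0, 12, 0, 41, 255], [0, 0, 0, 0, 0, 0, 255]]}}

```text
clock: 56.45
ee_pos: [0.5444, 0.1386, 0.2665]
orientation: [0.51, -0.507, -0.49, 0.493]
ft_force: [1.5, 0.2, -0.3]
width: 0.0
```

{"op": "servo_tool", "data": {"targets": [[0, 0, 0, 0, 0, 0, 255], [0, 0, 0, 0, 0, 0, 255]]}}

```text
clock: 56.7
ee_pos: [0.5495, 0.1378, 0.2678]
orientation: [-0.509, 0.509, 0.491, -0.491]
ft_force: [0.3, -0.0, 0.2]
width: 0.0001
```

```bash
python3 - <<'E'
from h import *
pic(); go(.5465,.1357,.24); shot('wrist','w32'); shot('scene','c32',5,(150,190,280,290))
E
```

```text
t 56.7 tcp [0.5495 0.1378 0.2678] jawaz 177.9 down [ 0.001 -0.    -1.   ] w 0.0001 f [ 0.3 -0.   0.2] q [ 0.13  0.44 -0.2   0.94 -0.   -1.4 ]
world delta [ -3.   -2.1 -27.8] tool mm [-2.2 27.8  2.9]
```

View pics/w32.png

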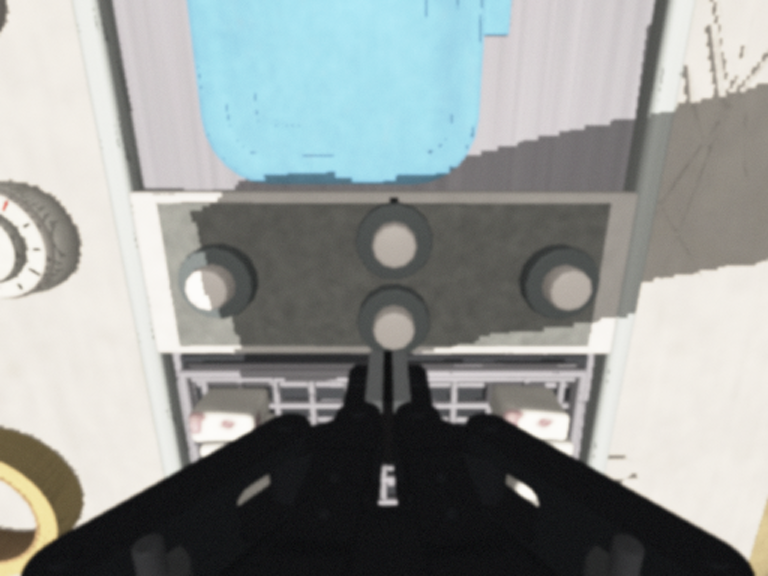

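View pics/c32.png

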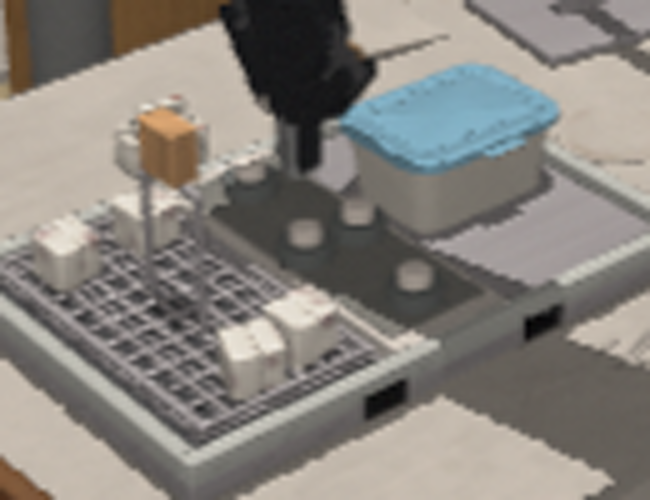

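```bash
python3 - <<'E'
from h import *
d=load('w32'); f=lambda a,b,z=.056:onz(d,a/1.5-.17,b/1.5-.17,z)
for n,p in dict(power=(206,288),right=(393,244),left=(393,328),start=(569,287)).items(): print(n,f(*p).round(4))
E
```

```text
power [0.631  0.1121 0.056 ]
right [0.5455 0.0948 0.056 ]
left [0.5467 0.1346 0.056 ]
start [0.4665 0.1173 0.056 ]
```

{"op": "servo_tool", "data": {"targets": [[0, 0, 0, -3, 10, 3, 255], [0, 0, 0, 0, 20, 0, 255], [0, 0, 0, 0, 2, 0, 255], [0, 0, 0, 0, 0, 0, 255]]}}

```text
clock: 57.3
ee_pos: [0.5451, 0.1351, 0.2355]
orientation: [0.509, -0.509, -0.491, 0.491]
ft_force: [0.2, 0.7, 0.2]
width: -0.0002
```

{"op": "servo_tool", "data": {"targets": [[0, 0, 0, 0, 3, 0, 255], [0, 0, 0, 0, 3, 0, 255], [0, 0, 0, 0, 0, 0, 255]]}}

```text
clock: 57.68
ee_pos: [0.5455, 0.1352, 0.2301]
orientation: [-0.509, 0.509, 0.491, -0.491]
ft_force: [-0.0, -0.6, 1.5]
width: -0.0002
```

{"op": "servo_tool", "data": {"targets": [[0, 0, 0, 0, 2, 0, 255], [0, 0, 0, 0, 1, 0, 255], [0, 0, 0, 0, 0, 0, 255]]}}

```text
clock: 58.05
ee_pos: [0.5455, 0.1352, 0.227]
orientation: [-0.509, 0.509, 0.491, -0.491]
ft_force: [1.6, 0.2, 3.2]
width: 0.0001
```

{"op": "servo_tool", "data": {"targets": [[0, 0, 0, 0, 2, 0, 255], [0, 0, 0, 0, 1, 0, 255], [0, 0, 0, 0, 0, 0, 255]]}}

```text
clock: 58.42
ee_pos: [0.5455, 0.1352, 0.2253]
orientation: [-0.509, 0.509, 0.491, -0.491]
ft_force: [-2.7, -1.3, 13.8]
width: -0.0001
```

{"op": "servo_tool", "data": {"targets": [[0, 0, 0, 0, 1, 0, 255], [0, 0, 0, 0, 0, 0, 255]]}}

```text
clock: 58.68
ee_pos: [0.5455, 0.1353, 0.2251]
orientation: [-0.508, 0.509, 0.492, -0.49]
ft_force: [-4.0, -1.5, 18.9]
width: 0.0001
```

The left key bottomed at the same height. Now start.

{"op": "servo_tool", "data": {"targets": [[0, 0, 0, 0, -12, 0, 255], [0, 0, 0, 0, -30, 0, 255], [0, 0, 0, -10, 0, 39, 255], [0, 0, 0, -10, 0, 39, 255], [0, 0, 0, 0, 0, 0, 255]]}}

```text
clock: 59.3
ee_pos: [0.4622, 0.1175, 0.2632]
orientation: [0.511, -0.507, -0.489, 0.493]
ft_force: [-0.2, 0.3, -0.9]
width: -0.0001
```

{"op": "servo_tool", "data": {"targets": [[0, 0, 0, 0, 0, 0, 255], [0, 0, 0, 0, 0, 0, 255]]}}

```text
clock: 59.55
ee_pos: [0.4676, 0.1182, 0.2649]
orientation: [-0.509, 0.509, 0.491, -0.491]
ft_force: [0.3, 0.0, 0.0]
width: -0.0002
```

```bash
python3 - <<'E'
from h import *
pic(); go(.4665,.1178,.235)
E
```

```text
t 59.55 tcp [0.4676 0.1182 0.2649] jawaz 177.95 down [ 0.001  0.    -1.   ] w -0.0002 f [0.3 0.  0. ] q [ 0.12  0.29 -0.43  0.85 -0.   -1.42]
world delta [ -1.1  -0.4 -29.9] tool mm [-0.4 29.9  1.1]
```

{"op": "servo_tool", "data": {"targets": [[0, 0, 0, 0, 10, 0, 255], [0, 0, 0, 0, 18, 0, 255], [0, 0, 0, 0, 2, 0, 255], [0, 0, 0, 0, 0, 0, 255]]}}

```text
clock: 60.05
ee_pos: [0.4666, 0.118, 0.2345]
orientation: [0.509, -0.509, -0.491, 0.491]
ft_force: [0.1, 0.1, 0.6]
width: 0.0001
```

{"op": "servo_tool", "data": {"targets": [[0, 0, 0, 0, 3, 0, 255], [0, 0, 0, 0, 3, 0, 255], [0, 0, 0, 0, 2, 0, 255], [0, 0, 0, 0, 0, 0, 255]]}}

```text
clock: 60.55
ee_pos: [0.467, 0.1181, 0.2271]
orientation: [-0.509, 0.509, 0.491, -0.491]
ft_force: [1.0, -0.2, 2.7]
width: 0.0001
```

{"op": "servo_tool", "data": {"targets": [[0, 0, 0, 0, 2, 0, 255], [0, 0, 0, 0, 1, 0, 255], [0, 0, 0, 0, 0, 0, 255]]}}

```text
clock: 60.92
ee_pos: [0.467, 0.1181, 0.2252]
orientation: [-0.508, 0.509, 0.491, -0.49]
ft_force: [-3.1, -0.4, 14.7]
width: 0.0002
```

{"op": "servo_tool", "data": {"targets": [[0, 0, 0, 0, 1, 0, 255], [0, 0, 0, 0, 0, 0, 255], [0, 0, 0, 0, -12, 0, 255], [0, 0, 0, 0, -40, 0, 255], [0, 0, 0, 0, -50, 0, 255]]}}

```text
clock: 61.55
ee_pos: [0.4652, 0.1178, 0.3243]
orientation: [0.51, -0.508, -0.489, 0.492]
ft_force: [0.1, 0.3, -0.0]
width: -0.0
```

{"op": "servo_tool", "data": {"targets": [[0, 0, 0, 0, -50, 0, 255], [0, 0, 0, -40, -30, 0, 255], [0, 0, 0, -40, 0, 0, 255], [0, 0, 0, 0, 0, 0, 255], [0, 0, 0, 0, 0, 0, 255]]}}

```text
clock: 62.18
ee_pos: [0.4632, 0.0383, 0.404]
orientation: [0.51, -0.508, -0.49, 0.491]
ft_force: [-0.6, -0.6, 0.0]
width: 0.0002
```

```bash
python3 - <<'E'
from h import *
pic(); shot('wrist','w40'); shot('scene','c40',4.5,(130,190,300,310)); shot('side','s40',1.5)
E
```

```text
t 62.17 tcp [0.4632 0.0383 0.404 ] jawaz 177.92 down [-0.002  0.001 -1.   ] w 0.0002 f [-0.6 -0.6  0. ] q [-0.05  0.16 -0.22  1.2   0.   -1.59]
```

View pics/c40.png

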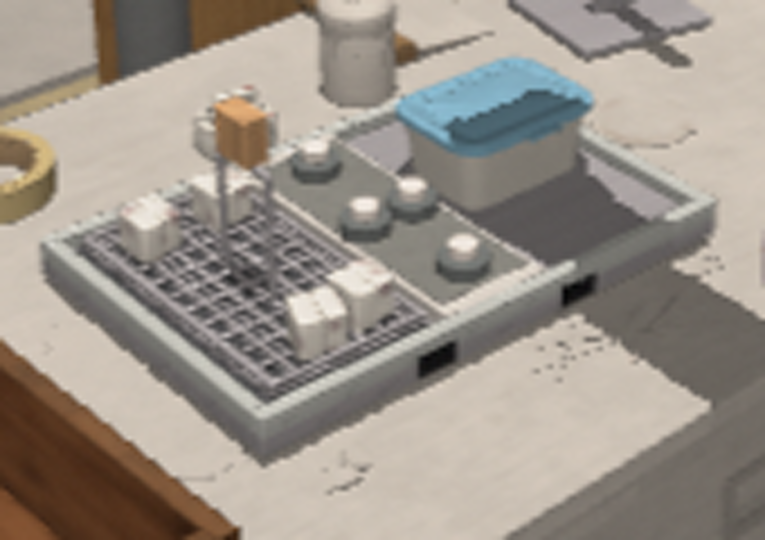

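View pics/w40.png

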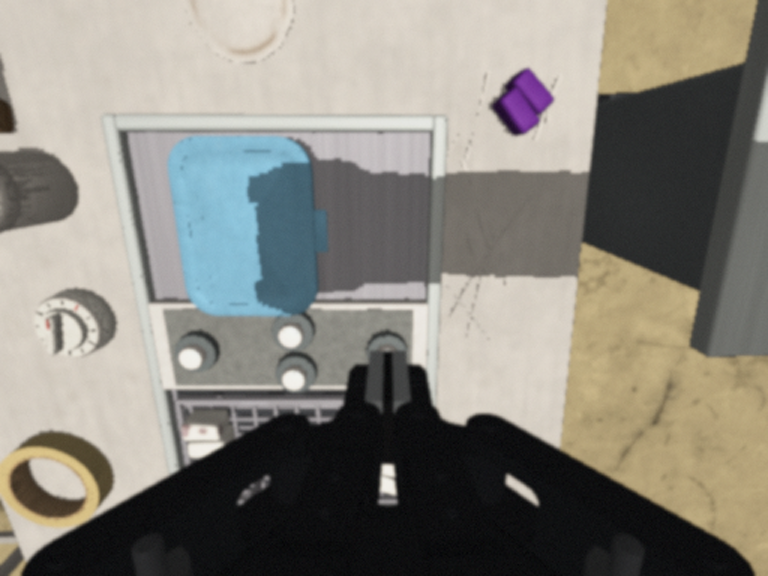

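View pics/s40.png

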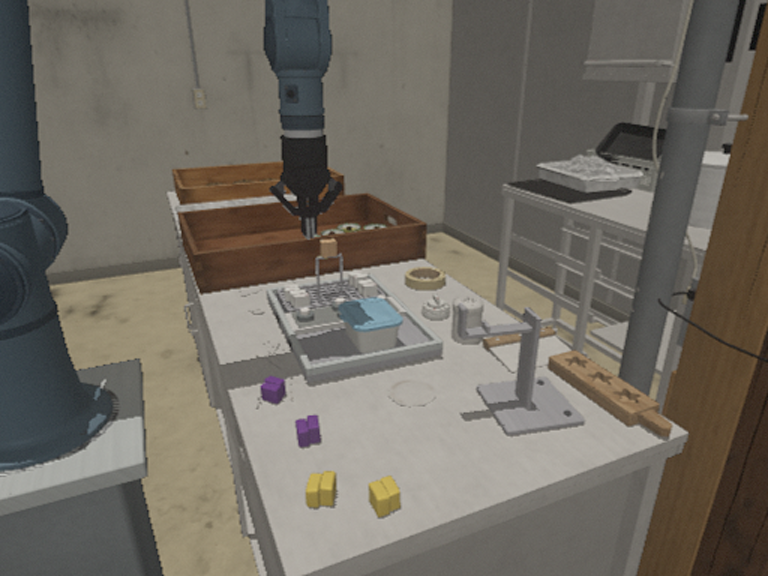

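c40 shows four blocks on the flat rack, at (148,228), (222,197), (315,322) and (365,290). All keys are up, and the tub, shaker and timer have not moved. The arm is clear, so I hand in.

```bash
python3 - <<'E'
from h import *
print(manip.job_done())
E
```

```text
the job is handed in; nothing more can be done
None
```

The rack lies flat on the ribbed plate in the left bay with all four white blocks on it. I pressed power, left and start one at a time and handed the job in at about 62 s. The hand-in gives no verdict.

**Last checks:**
- **Rack:** it measured within a few millimetres of the plate's centre when I set it down. The later views show it flat inside the bay.
- **Blocks:** all four stand on the deck inside the rim, not stacked.
- **Keys:** each one went down to a hard stop (13 to 19 N at the wrist) after about 6 mm of travel, which I take as fully pressed. All were up again at the end.
- **Other things:** the tub, shaker and timer look unmoved by eye in the pictures, and no white block was left on the counter. The arm ended raised and clear.

**What did not go to plan:**
- **Knocked block:** the first block I placed was knocked about 20 mm and turned while the arm was away. It stayed flat on the deck, about 5 mm inside the rim at its nearest corner, so I left it.
- **Joint limit:** on the way to the last block, the last joint reached its range limit and the tool tilted. It touched nothing, and I levelled it and carried on.
- **Measurement offsets:** different views disagreed by 3 to 5 mm on block positions, and by 2 to 3 mm on rack and rim positions. I used the close wrist views for the grasps.

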